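# Square up a row of relay modules in the corner fixture and close the end stop

### The job

Move every relay module from the grey tray to the plate of the corner fixture, one at a time, turned so that its wide flat rail foot is flush against the long back fence and its narrow nose points away from that fence. Push the first right into the corner and each further one hard against the one before, with the sliding end stop still open; when all stand in one gapless square row, slide the end stop up against the last module and leave everything released.

Things in the scene. Friction and masses are not known exactly. Their poses are not given: they have to be found in the camera images.
- fixture: fixed aluminium plate (x -20..160, y -20..65 mm, top 13 mm above worktop) with two steel fences, 10 mm thick, 12 mm high. Origin: their inside corner on the plate's top. x: from the corner along the long back fence, whose face is y = 0, x -10..160 mm; y: away from that face, over the plate, where modules stand; short side fence: face x = 0, y 0..55 mm; z up
- stop (a joint): travel of the sliding end stop along the back fence, m: 0 = fully open, its face 135 mm from the side fence; grows as it slides towards the corner, up to 0.095. It stays where it is left; about 2 N moves it
- stop_face (a point): middle of the end stop's flat face that looks at the corner (axes as the fixture's; the jaw spans y 4 to 40 mm, 4 to 22 mm above the plate, and is 12 mm thick behind this point)
- stop_grip (a point): middle of the end stop's black upright grip block, 14 mm (along the row) x 18 mm x 30 mm high, standing over the back fence; this point is 41 mm above the plate, the block's top 53 mm above it
- tray: grey shallow parts tray, 200 x 280 mm, rim 8 mm high, fixed, lying across the wiring ducts; origin under its middle, inner floor 3 mm above the origin; axes along its sides
- module_a: off-white relay module, 90 g, heavy at the bottom; 22 mm wide (x), 46 mm long (y), 26 mm tall. Full-width body y -23..13 mm, its -y end the flat rail foot with a grey groove; at the +y end a low grey nose, 14 mm wide, 10 mm long, 14 mm high. Origin: middle of the 22 x 46 mm footprint, on the underside; z up. May be absent
- module_a_foot (a point): middle of the rail-foot face of module_a, 13 mm above its underside, 23 mm from its origin along its -y
- module_b: off-white relay module, 90 g, heavy at the bottom; 22 mm wide (x), 46 mm long (y), 26 mm tall. Full-width body y -23..13 mm, its -y end the flat rail foot with a grey groove; at the +y end a low grey nose, 14 mm wide, 10 mm long, 14 mm high. Origin: middle of the 22 x 46 mm footprint, on the underside; z up. May be absent
- module_b_foot (a point): middle of the rail-foot face of module_b, 13 mm above its underside, 23 mm from its origin along its -y
- module_c: off-white relay module, 90 g, heavy at the bottom; 22 mm wide (x), 46 mm long (y), 26 mm tall. Full-width body y -23..13 mm, its -y end the flat rail foot with a grey groove; at the +y end a low grey nose, 14 mm wide, 10 mm long, 14 mm high. Origin: middle of the 22 x 46 mm footprint, on the underside; z up. May be absent
- module_c_foot (a point): middle of the rail-foot face of module_c, 13 mm above its underside, 23 mm from its origin along its -y
- module_d: off-white relay module, 90 g, heavy at the bottom; 22 mm wide (x), 46 mm long (y), 26 mm tall. Full-width body y -23..13 mm, its -y end the flat rail foot with a grey groove; at the +y end a low grey nose, 14 mm wide, 10 mm long, 14 mm high. Origin: middle of the 22 x 46 mm footprint, on the underside; z up. May be absent
- module_d_foot (a point): middle of the rail-foot face of module_d, 13 mm above its underside, 23 mm from its origin along its -y

How it is judged:
By the outcome, as a careful person would: the job done as asked, in the order asked, and still so for the second after the job is handed in, with the robot touching nothing.
Of module_a, module_b, module_c, module_d only 3 to 4 are there at a start; the rules pass over those that are not, and their reading is None.
At some moment in a run one of module_a, module_b, module_c, module_d may be knocked a few centimetres aside while the robot is not near it.
Once in a run the grip may slacken for a moment while it holds something.
It also fails if it takes over 210 s, if anything falls off the work surface, if the arm or the gripper's body presses on something with over 40 N, if the wrist force passes 120 N, or if a joint passes its speed limit or range.

### The arm

A 7-joint arm with a two-finger parallel gripper is mounted at the origin on a cart in front of the work surface, level with it; the furniture and walls round the work are solid. World frame = base frame: x ahead of the robot, y to its left, z up, the work surface at z = 0. Lengths are in m, angles in rad, forces in N, time in s.
With the tool pointing down it reaches from about 0.4 to 0.85 m from the base axis. Payload 4.5 kg.
Tool frame: the origin (TCP) lies between the finger pads; the fingertips stand 22 mm ahead of it and the grasp point (between the pads) lies 3 mm ahead of it; z points along the fingers, y is the line along which they close (so a half turn about z gives the same grasp; the last joint's range is limited). The gripper opens to 85 mm and grips with 20 to 120 N. Pads are 22 mm wide; open, the fingers measure 114 mm over their backs; the gripper's body (76 mm by 85 mm) begins 54 mm behind the grasp point. The pads swing forward as they close: fully open they stand 13 mm farther back than shut.
Start: joints at [-1.267, 0.689, -0.195, 1.565, 0.157, 0.902, -0.215], TCP at [0.167, 0.602, 0.253] pointing down, gripper open.
Joint ranges: [-3.01, 3.01], [-0.46, 2.08], [-1.47, 1.51], [0.13, 2.56], [-1, 4.14], [0.04, 2.09], [-2.66, 2.66]. Speed limits (rad/s): [2.57, 2.57, 3.14, 3.14, 3.14, 3.14, 3.14].

### API

Orientations are given as a unit quaternion [x, y, z, w].
In Python, from cell import read_state, get_image, camera_params, close_job gives the robot as it stands.
- The arm moves only by the tool move_arm, never from a script. Its argument "commands" is a list of rows, each an object of numbers: "wx", "wy", "wz": the turn, a rotation vector about the world's x, y, z as a fraction of full scale; "x", "y", "z": the shift along the world's x, y, z as a fraction of full scale; "hand": the opening, from 0 (shut) to 1 (fully open). A call has 1 to 8 rows; each row is the pose to reach, as a shift and turn from the pose commanded when the call began; what a row does not reach only later rows make up. Full scale, the value 1, is 15 cm for a shift and pi/4 rad for a turn. A row lasts 1/12 s, in which the tool goes at most 41.7 mm and 7.16 degrees, less where a joint would pass 70% of its speed; a pose out of reach is approached as far as the arm can. A call with a number of a shift or a turn outside -1 to 1 is refused whole. A call with a gripper value outside its range is refused whole. The fingers move at their own pace and stop on an object; "force" is the grip in N (left out, the last holds). Time passes only in rows, so rows that repeat a pose let the fingers close. It gives the time, the measured TCP pose, the force, the opening and the grip force at its end, in the units of the state.
- read_state(): the state, without advancing time (a new reading comes with each control period).
- get_image(name): name is "scene" or "top" or "wrist"; returns the picture (400x640x3 uint8, red, green, blue); there is no depth.
- camera_params(name): a dict with "fx", "fy", "cx", "cy" (pixels), "D" ([k1, k2, p1, p2, k3] as OpenCV has them; the pictures are not rectified), "world_to_cam" (4x4, takes a point from world to camera coordinates). Camera axes: x right, y down, z forward; pixel columns grow to the right and rows downward; lengths in m; the calibration is good to about 2 mm. A picture is of the moment at which its call begins: read the wrist's pose just before it. camera_params takes no time and is no camera call; for the wrist camera it gives the pose at the moment of the call.
- close_job(): hands the job in; it is judged then, once.
The state is a dict: "time_s": time; "q": joint angles; "qvel": joint speeds; "effort": joint torques, N m; "eef_pos": TCP position; "tool_rot": TCP orientation; "force": force on the tool from outside, world axes, zero at the start; "moment": the same for the moment, N m; "opening": finger opening in m; "gripper_force": force on a finger pad.
Only numpy, scipy, OpenCV 4.12 (cv2) and the standard library are available. Lean on these libraries where they do the work, as an engineer would, in place of code of your own. Each camera call takes 0.05 s, during which the arm holds its last target. There are 200 camera calls.

## Working session

There is one attempt and no reset: what is moved stays moved. The work goes in short steps, Python scripts to look and compute and a tool call to move; the robot and the scene stay as the last step left them, time stands still between calls to the robot, and variables do not carry over. Pictures are saved under pics/ and viewed, at most 14 in all, crops included, and the job is handed in when it is done.

Besides the shell and the picture viewer there is one more tool, called after "Emit:" in YAML: its name, and indented under it one key for each argument. move_arm: Moves the arm, as the interface text tells. Its arguments: {"type":"object","properties":{"commands":{"type":"array"},"force":{"type":"number"}},"required":["commands"]}

```bash
mkdir -p pics; ls
cat > h.py <<'E'
import numpy as np, cv2
from cell import *
def snap(n,f=None):
    im=get_image(n); p=camera_params(n)
    if f: cv2.imwrite('pics/'+f,im[:,:,::-1])
    return im,p
def K(p): return np.array([[p['fx'],0,p['cx']],[0,p['fy'],p['cy']],[0,0,1.]])
def ray(p,uv):
    x=cv2.undistortPoints(np.array(uv,float).reshape(-1,1,2),K(p),np.array(p['D'],float)).reshape(-1,2)
    T=np.array(p['world_to_cam']);R=T[:3,:3]
    d=np.c_[x,np.ones(len(x))]@R
    return -R.T@T[:3,3],d/np.linalg.norm(d,axis=1)[:,None]
def plane(p,uv,z):
    o,d=ray(p,uv); return o+d*((z-o[2])/d[:,2])[:,None]
def proj(p,X):
    T=np.array(p['world_to_cam']);
    return cv2.projectPoints(np.array(X,float).reshape(-1,1,3),cv2.Rodrigues(T[:3,:3])[0],T[:3,3],K(p),np.array(p['D'],float))[0].reshape(-1,2)
def tri(p1,uv1,p2,uv2):
    a,d=ray(p1,uv1);b,e=ray(p2,uv2);out=[]
    for i in range(len(d)):
        s=np.linalg.lstsq(np.c_[d[i],-e[i]],b-a,rcond=None)[0]
        P=a+s[0]*d[i];Q=b+s[1]*e[i];out.append(np.r_[(P+Q)/2,np.linalg.norm(P-Q)])
    return np.array(out)
E
python3 - <<'E'
from h import *
np.set_printoptions(precision=4,suppress=True)
s=read_state();print({k:s[k] for k in('time_s','eef_pos','tool_rot','opening')})
for n in('scene','top','wrist'):
    im,p=snap(n,n+'0.png');print(n,p['fx'],p['cx'],p['cy'],p['D']);print(np.array(p['world_to_cam']))
E
```

```text
pics
{'time_s': 0.0, 'eef_pos': array([0.1665, 0.6018, 0.2525]), 'tool_rot': array([ 0.1344,  0.9909, -0.0009, -0.    ]), 'opening': 0.08552952973699533}
scene 406.79376310449396 322.8394033069878 200.66324573002467 [-0.0715  0.      0.      0.      0.    ]
[[ 0.7741 -0.6327 -0.0196 -0.3059]
 [-0.435  -0.5092 -0.7427  0.3388]
 [ 0.4599  0.5834 -0.6694  0.8231]
 [ 0.      0.      0.      1.    ]]
top 440.42730070064937 322.9128887311098 205.71793692715244 [0.0051 0.     0.     0.     0.    ]
[[-0.0192 -0.9996 -0.0229  0.1259]
 [-0.9893  0.0223 -0.1442  0.4925]
 [ 0.1447  0.0199 -0.9893  1.082 ]
 [ 0.      0.      0.      1.    ]]
wrist 323.2562581957901 320.17752322861054 198.34609764498722 [-0.0599  0.      0.      0.      0.    ]
[[ 0.2669  0.9637 -0.002  -0.6241]
 [ 0.9264 -0.256   0.2762 -0.0365]
 [ 0.2657 -0.0756 -0.9611  0.3799]
 [ 0.      0.      0.      1.    ]]
```

View pics/top0.png

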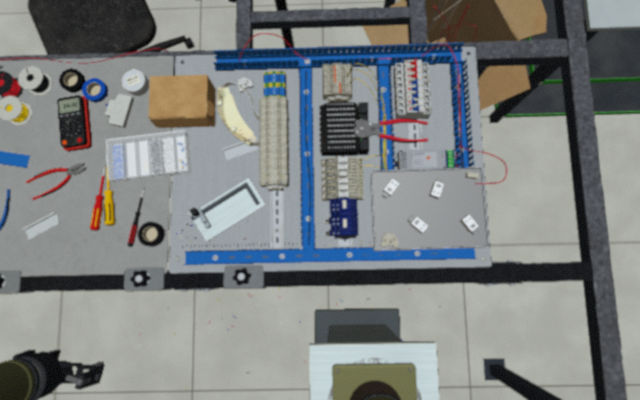

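View pics/scene0.png

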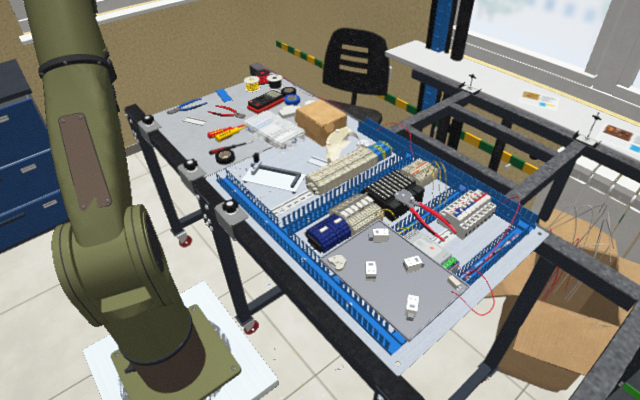

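The top view shows the fixture around (228,209), with its stop near (195,212). The tray is around (430,208), with four modules at about (391,187), (437,189), (419,224) and (470,223). The scene view agrees.

Run:
```python
from h import *
np.set_printoptions(precision=4,suppress=True)
a=cv2.imread('pics/top0.png');p=camera_params('top');s=camera_params('scene')
b=cv2.imread('pics/scene0.png')
c=np.vstack([np.hstack([cv2.resize(a[170:250,180:280],(400,320),interpolation=3),cv2.resize(a[165:245,375:475],(400,320),interpolation=3)]),
 np.hstack([cv2.resize(b[145:205,235:320],(400,282),interpolation=3),cv2.resize(b[225:325,325:467],(400,282),interpolation=3)])])
cv2.imwrite('pics/c1.png',cv2.resize(c,(797,598)))
print(plane(p,[(391,187),(437,189),(419,224),(470,223),(373,168),(487,168),(487,250)],0.03))
print(plane(p,[(195,212),(265,205),(247,181),(228,209)],0.02))
```

```text
[[ 0.5406 -0.0597  0.03  ]
 [ 0.5327 -0.1766  0.03  ]
 [ 0.4439 -0.1263  0.03  ]
 [ 0.4437 -0.2543  0.03  ]
 [ 0.5916 -0.0155  0.03  ]
 [ 0.5844 -0.3071  0.03  ]
 [ 0.3751 -0.2919  0.03  ]]
[[0.4886 0.4478 0.02  ]
 [0.5028 0.2659 0.02  ]
 [0.5672 0.313  0.02  ]
 [0.4945 0.362  0.02  ]]
```

View pics/c1.png

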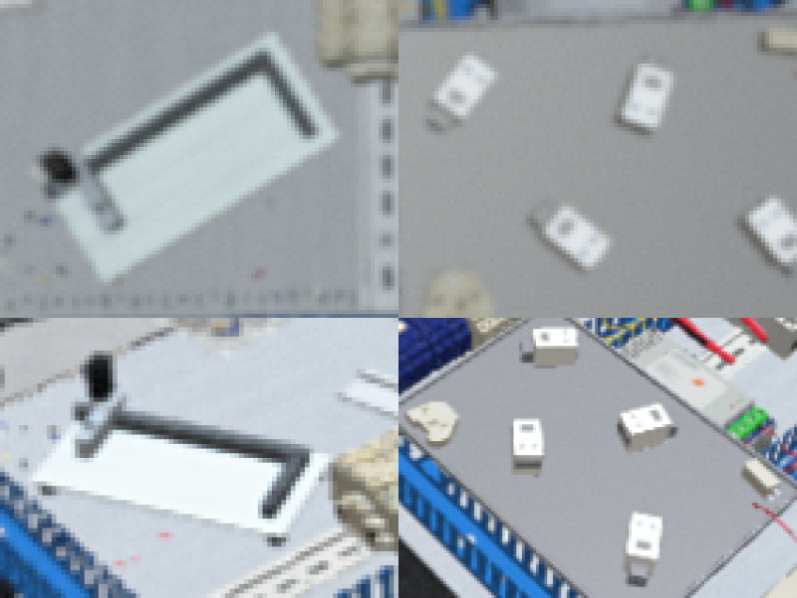

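The enlarged crops show the fixture corner near top px (246,186). The back fence runs down-left to the stop at (195,212), and the side fence runs to (257,203). Each of the four modules has a grey nose. I need the wrist camera closer to get accurate poses.

Emit:
move_arm:
  commands:
    - {"x": 1, "y": -0.8, "hand": 1}
    - {"x": 1, "y": -0.8, "hand": 1}
    - {"x": 1, "y": -0.8, "hand": 1}
    - {"x": 1, "y": -0.8, "hand": 1}
    - {"x": 1, "y": -0.8, "hand": 1}
    - {"x": 1, "y": -0.8, "hand": 1}

```text
$.commands[0]: bad value
```

Emit:
move_arm:
  commands:
    - {"x": 1, "y": -0.9, "hand": 1}
    - {"x": 1, "y": -0.9, "hand": 1}
    - {"x": 1, "y": -0.9, "hand": 1}
    - {"x": 1, "y": -0.9, "hand": 1}
    - {"x": 1, "y": -0.9, "hand": 1}
    - {"x": 1, "y": -0.9, "hand": 1}
    - {"x": 1, "y": -0.9, "hand": 1}
    - {"x": 1, "y": -0.9, "hand": 1}

```text
$.commands[0]: bad value
```

Run:
```python
from h import *
import pickle
np.set_printoptions(precision=4,suppress=True)
s=read_state();print(s['time_s'],s['eef_pos'],s['tool_rot'],s['q'],s['force'])
im,p=snap('wrist','w1.png');pickle.dump(p,open('w1.pkl','wb'))
```

```text
0.15 [0.1665 0.602  0.2527] [ 0.1344  0.9909 -0.0007 -0.    ] [-1.2672  0.6898 -0.1945  1.5661  0.1573  0.9025 -0.2151] [0.5478 0.1605 0.7102]
```

View pics/w1.png

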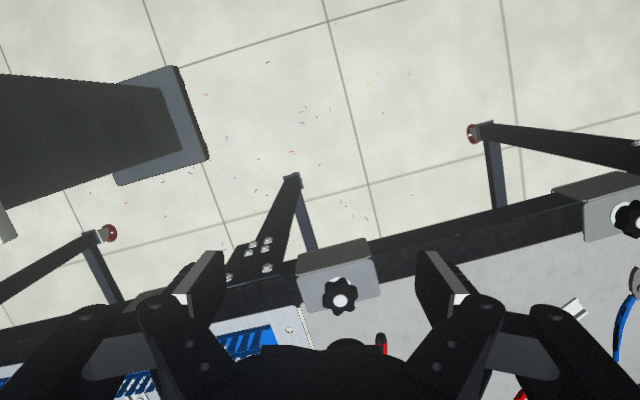

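The moves were refused, so this view is still the start pose: floor and bench edge, with the fingers at the bottom near (185,290) and (450,290). I'll send full rows instead.

Emit:
move_arm:
  commands:
    - {"x": 1, "y": -0.8, "z": 0, "wx": 0, "wy": 0, "wz": 0, "hand": 1}
    - {"x": 1, "y": -0.8, "z": 0, "wx": 0, "wy": 0, "wz": 0, "hand": 1}
    - {"x": 1, "y": -0.8, "z": 0, "wx": 0, "wy": 0, "wz": 0, "hand": 1}
    - {"x": 1, "y": -0.8, "z": 0, "wx": 0, "wy": 0, "wz": 0, "hand": 1}
    - {"x": 1, "y": -0.8, "z": 0, "wx": 0, "wy": 0, "wz": 0, "hand": 1}
    - {"x": 1, "y": -0.8, "z": 0, "wx": 0, "wy": 0, "wz": 0, "hand": 1}

```text
time_s: 0.7
eef_pos: [0.3239, 0.4763, 0.2529]
tool_rot: [0.14, 0.99, -0.002, 0.003]
force: [0.5, -0.1, 0.2]
opening: 0.0854
gripper_force: 0.0
```

Emit:
move_arm:
  commands:
    - {"x": 1, "y": -0.8, "z": 0, "wx": 0, "wy": 0, "wz": 0, "hand": 1}
    - {"x": 1, "y": -0.8, "z": 0, "wx": 0, "wy": 0, "wz": 0, "hand": 1}
    - {"x": 1, "y": -0.8, "z": 0, "wx": 0, "wy": 0, "wz": 0, "hand": 1}
    - {"x": 1, "y": -0.8, "z": 0, "wx": 0, "wy": 0, "wz": 0, "hand": 1}
    - {"x": 1, "y": -0.8, "z": 0, "wx": 0, "wy": 0, "wz": 0, "hand": 1}
    - {"x": 1, "y": -0.8, "z": 0, "wx": 0, "wy": 0, "wz": 0, "hand": 1}

```text
time_s: 1.2
eef_pos: [0.473, 0.3558, 0.2529]
tool_rot: [0.14, 0.99, -0.002, 0.002]
force: [-0.1, -0.3, -0.4]
opening: 0.0859
gripper_force: 0.0
```

Emit:
move_arm:
  commands:
    - {"x": 0.7, "y": 0, "z": 0, "wx": 0, "wy": 0, "wz": 0, "hand": 1}
    - {"x": 0.7, "y": 0, "z": 0, "wx": 0, "wy": 0, "wz": 0, "hand": 1}
    - {"x": 0.7, "y": 0, "z": 0, "wx": 0, "wy": 0, "wz": 0, "hand": 1}
    - {"x": 0.7, "y": 0, "z": 0, "wx": 0, "wy": 0, "wz": 0, "hand": 1}
    - {"x": 0.7, "y": 0, "z": 0, "wx": 0, "wy": 0, "wz": 0, "hand": 1}
    - {"x": 0.7, "y": 0, "z": 0, "wx": 0, "wy": 0, "wz": 0, "hand": 1}
    - {"x": 0.7, "y": 0, "z": 0, "wx": 0, "wy": 0, "wz": 0, "hand": 1}

```text
time_s: 1.78
eef_pos: [0.5696, 0.3635, 0.2533]
tool_rot: [0.133, 0.991, 0.0, -0.001]
force: [-0.1, -0.6, -0.7]
opening: 0.0856
gripper_force: 0.0
```

```bash
cat > look.py <<'E'
import sys,pickle
from h import *
np.set_printoptions(precision=4,suppress=True)
s=read_state();print(s['time_s'],s['eef_pos'],s['tool_rot'],s['q'],s['force'],np.abs(s['qvel']).max())
p=camera_params('wrist');im=get_image('wrist');f=sys.argv[1];cv2.imwrite(f'pics/{f}.png',im[:,:,::-1]);pickle.dump(p,open(f+'.pkl','wb'))
E
python3 look.py w2
```

```text
1.7833 [0.5696 0.3635 0.2533] [ 0.1333  0.9911  0.0001 -0.0008] [-0.5157  0.7651 -0.2387  1.3919  0.1932  1.0085  0.5098] [-0.1144 -0.5776 -0.6573] 0.00642005403590185
```

View pics/w2.png

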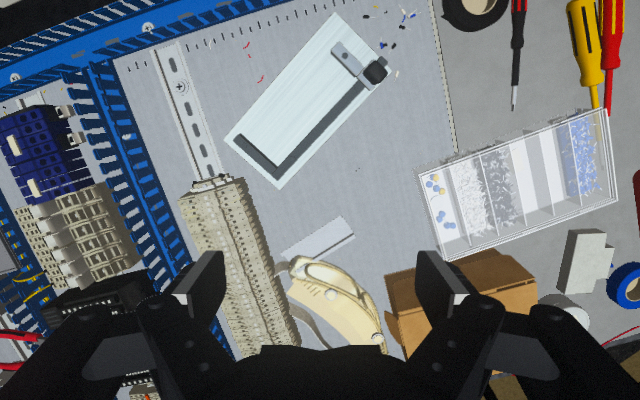

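This wrist view shows the fixture whole. The plate corners are near (335,12), (225,138), (283,188) and (393,75), the inside corner is near (278,165), and the stop block is at (375,72). I'll take a second view on the way to the tray, then tray views.

Emit:
move_arm:
  commands:
    - {"x": -0.2, "y": -0.9, "z": 0, "wx": 0, "wy": 0, "wz": 0, "hand": 1}
    - {"x": -0.2, "y": -0.9, "z": 0, "wx": 0, "wy": 0, "wz": 0, "hand": 1}
    - {"x": -0.2, "y": -0.9, "z": 0, "wx": 0, "wy": 0, "wz": 0, "hand": 1}
    - {"x": -0.2, "y": -0.9, "z": 0, "wx": 0, "wy": 0, "wz": 0, "hand": 1}
    - {"x": -0.2, "y": -0.9, "z": 0, "wx": 0, "wy": 0, "wz": 0, "hand": 1}
    - {"x": -0.2, "y": -0.9, "z": 0, "wx": 0, "wy": 0, "wz": 0, "hand": 1}
    - {"x": -0.2, "y": -0.9, "z": 0, "wx": 0, "wy": 0, "wz": 0, "hand": 1}

```text
time_s: 2.42
eef_pos: [0.5413, 0.2296, 0.2538]
tool_rot: [0.133, 0.991, 0.001, 0.0]
force: [-0.4, -0.5, -0.3]
opening: 0.0857
gripper_force: 0.0
```

```bash
python3 look.py w3
```

```text
2.4167 [0.5413 0.2296 0.2538] [0.1333 0.9911 0.0011 0.0002] [-0.3281  0.6423 -0.2582  1.68    0.204   0.844   0.6305] [-0.408  -0.5445 -0.2745] 0.014517859940079477
```

Emit:
move_arm:
  commands:
    - {"x": 0, "y": -1, "z": 0, "wx": 0, "wy": 0, "wz": 0, "hand": 1}
    - {"x": 0, "y": -1, "z": 0, "wx": 0, "wy": 0, "wz": 0, "hand": 1}
    - {"x": 0, "y": -1, "z": 0, "wx": 0, "wy": 0, "wz": 0, "hand": 1}
    - {"x": 0, "y": -1, "z": 0, "wx": 0, "wy": 0, "wz": 0, "hand": 1}
    - {"x": 0, "y": -1, "z": 0, "wx": 0, "wy": 0, "wz": 0, "hand": 1}

```text
time_s: 2.88
eef_pos: [0.5419, 0.0708, 0.2529]
tool_rot: [0.138, 0.99, -0.003, -0.0]
force: [-0.4, -0.2, -0.2]
opening: 0.0852
gripper_force: 0.0
```

Emit:
move_arm:
  commands:
    - {"x": 0, "y": -0.7, "z": 0, "wx": 0, "wy": 0, "wz": 0, "hand": 1}
    - {"x": 0, "y": -0.7, "z": 0, "wx": 0, "wy": 0, "wz": 0, "hand": 1}
    - {"x": 0, "y": -0.7, "z": 0, "wx": 0, "wy": 0, "wz": 0, "hand": 1}
    - {"x": 0, "y": -0.7, "z": 0, "wx": 0, "wy": 0, "wz": 0, "hand": 1}
    - {"x": 0, "y": -0.7, "z": 0, "wx": 0, "wy": 0, "wz": 0, "hand": 1}
    - {"x": 0, "y": -0.7, "z": 0, "wx": 0, "wy": 0, "wz": 0, "hand": 1}
    - {"x": 0, "y": -0.7, "z": 0, "wx": 0, "wy": 0, "wz": 0, "hand": 1}

```text
time_s: 3.47
eef_pos: [0.542, -0.0246, 0.2534]
tool_rot: [0.132, 0.991, 0.001, 0.0]
force: [-0.9, 0.2, -0.6]
opening: 0.0855
gripper_force: 0.0
```

```bash
python3 look.py w4
```

```text
3.4667 [ 0.542  -0.0246  0.2534] [0.1324 0.9912 0.001  0.0002] [ 0.1403  0.5877 -0.2899  1.8128  0.2264  0.7727  1.0387] [-0.9049  0.2443 -0.5586] 0.0053958290622202285
```

Emit:
move_arm:
  commands:
    - {"x": 0.4, "y": -0.8, "z": 0, "wx": 0, "wy": 0, "wz": 0, "hand": 1}
    - {"x": 0.4, "y": -0.8, "z": 0, "wx": 0, "wy": 0, "wz": 0, "hand": 1}
    - {"x": 0.4, "y": -0.8, "z": 0, "wx": 0, "wy": 0, "wz": 0, "hand": 1}
    - {"x": 0.4, "y": -0.8, "z": 0, "wx": 0, "wy": 0, "wz": 0, "hand": 1}
    - {"x": 0.4, "y": -0.8, "z": 0, "wx": 0, "wy": 0, "wz": 0, "hand": 1}
    - {"x": 0.4, "y": -0.8, "z": 0, "wx": 0, "wy": 0, "wz": 0, "hand": 1}
    - {"x": 0.4, "y": -0.8, "z": 0, "wx": 0, "wy": 0, "wz": 0, "hand": 1}

```text
time_s: 4.1
eef_pos: [0.6014, -0.1446, 0.2532]
tool_rot: [0.133, 0.991, 0.001, -0.0]
force: [0.2, 0.2, 0.3]
opening: 0.0855
gripper_force: 0.0
```

```bash
python3 look.py w5
python3 - <<'E'
import cv2,numpy as np
a=[cv2.imread(f'pics/w{i}.png') for i in (3,5)]
cv2.imwrite('pics/c2.png',np.vstack([cv2.resize(a[0][:260],(720,292)),cv2.resize(a[1][:260],(720,292))]))
E
```

```text
4.1 [ 0.6014 -0.1446  0.2532] [ 0.1328  0.9911  0.001  -0.0004] [ 0.3267  0.6881 -0.2952  1.5818  0.2341  0.9076  1.2545] [0.1623 0.1551 0.2943] 0.009402776282725601
```

View pics/c2.png

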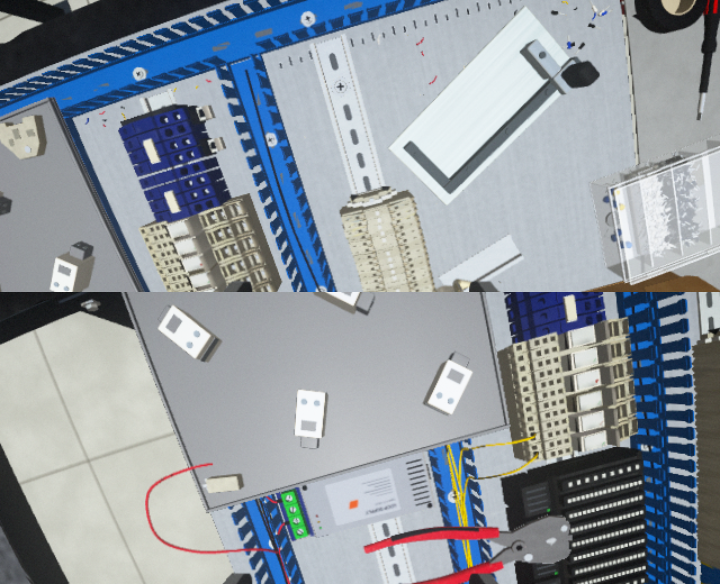

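In w3, the top half, the fixture is seen whole: the corner is near (450,182) in the crop and the stop block near (580,72). In w5, the bottom half, modules sit near (190,330), (310,412), (450,385) and (350,298, cut off). Each has its grey nose beside the dark square on its top.

```bash
cat > blobs.py <<'E'
import sys,pickle
from h import *
np.set_printoptions(precision=4,suppress=True)
def blobs(f,z,th=200,box=None):
    im=cv2.imread(f'pics/{f}.png');p=pickle.load(open(f+'.pkl','rb'))
    m=((im.min(2)>th)&(im.max(2).astype(int)-im.min(2)<18)).astype(np.uint8)
    m=cv2.morphologyEx(m,cv2.MORPH_OPEN,np.ones((3,3),np.uint8))
    out=[]
    for c in cv2.findContours(m,cv2.RETR_EXTERNAL,cv2.CHAIN_APPROX_NONE)[0]:
        if not 250<cv2.contourArea(c)<6000: continue
        P=plane(p,c.reshape(-1,2),z)[:,:2]*1000
        (x,y),(w,h),a=cv2.minAreaRect(P.astype(np.float32))
        if w>h: w,h,a=h,w,a+90
        d=a+90 # long axis direction deg
        out.append((x/1000,y/1000,w,h,d%180,*cv2.minAreaRect(c)[0]))
    return np.array(out),p
if __name__=='__main__':
    for f in sys.argv[2:]:
        o,p=blobs(f,float(sys.argv[1]));print(f);print(o)
E
python3 blobs.py 0.06 w4 w5
python3 - <<'E'
import cv2
for f,(u,v) in (('w5',(275,107)),('w4',(300,100))):
    im=cv2.imread(f'pics/{f}.png');print(im[v-20:v+22:4,u])
E
```

```text
w4
[[  0.7942   0.2764  24.1614  36.3168  71.3054 614.4853 311.9683]
 [  0.6756  -0.102   36.0896  45.6492  82.7056 284.3601 307.3105]
 [  0.599   -0.2709  19.0101  33.1554 179.7087 122.5    282.5001]
 [  0.6337  -0.0951  25.6831  55.2615  84.0898 280.45   277.85  ]
 [  0.6436  -0.019   25.0573  51.3993   0.1296 349.3472 265.1192]
 [  0.5792  -0.3087  48.5914  74.0821 179.7292  87.1    275.7   ]
 [  0.6039  -0.1328  40.7511  49.0964  89.7114 237.2353 258.4412]
 [  0.6048  -0.0119  25.4267  43.221   79.6143 347.4147 231.615 ]
 [  0.529   -0.1757  22.9125  38.1507 158.1559 175.     204.    ]
 [  0.6304   0.2842  20.9452  48.1168 109.0016 622.647  182.5882]
 [  0.5227   0.0641  13.6613  22.3783  86.3581 403.2501 135.75  ]
 [  0.4386  -0.2548  23.3068  37.9134  35.2276  70.8    140.6   ]
 [  0.4197  -0.322   74.02    85.0001 179.8403  13.8    138.9   ]
 [  0.4373  -0.1248  23.2805  37.6103  49.6715 188.4536 100.9794]
 [  0.5174   0.0014  40.3278 150.2584 169.4341 338.0724 142.869 ]
 [  0.4137   0.0492  11.4716  23.9275  85.7755 361.9423  21.2115]
 [  0.5117   0.2901  74.5857  91.5542 121
[... 519 characters left out ...]
  49.1074 142.7216  85.     119.    ]
 [  0.4839  -0.3068  39.4388  39.7998  81.3202 122.4711 108.6343]
 [  0.525   -0.1678  22.8793  37.5935 158.1123 274.6312 108.0574]
 [  0.5346  -0.0493  22.8068  37.6323 140.1742 399.9     84.2   ]
 [  0.4547  -0.2966  20.3548  29.5644 114.6789 122.5     73.    ]
 [  0.4348  -0.247   22.7799  37.6489  35.5354 162.9512  35.061 ]]
[[176 179 178]
 [251 249 248]
 [251 249 247]
 [251 249 247]
 [251 249 247]
 [251 249 247]
 [251 248 247]
 [208 203 199]
 [190 189 183]
 [210 205 201]
 [251 249 247]]
[[203 200 195]
 [200 197 195]
 [203 199 195]
 [202 201 197]
 [204 199 196]
 [206 201 199]
 [205 200 198]
 [206 202 198]
 [206 202 199]
 [205 201 199]
 [208 206 202]]
```

Run:
```python
from blobs import *
a,p=blobs('w4',.06);b,q=blobs('w5',.06)
s=[(8,7),(11,10)]
print(tri(p,a[[i for i,_ in s],5:7],q,b[[j for _,j in s],5:7]))
# tray corner region + fixture plate
for f in('w2','w3'):
    im=cv2.imread(f'pics/{f}.png');p=pickle.load(open(f+'.pkl','rb'))
    hsv=cv2.cvtColor(im,cv2.COLOR_BGR2HSV)
    print(f,im[60,300],im[100,360] if f=='w2' else im[90,430])
for f,x0,y0 in(('w2',215,5),('w3',340,0)):
    im=cv2.imread(f'pics/{f}.png')[y0:y0+195,x0:x0+200];cv2.imwrite(f'pics/{f}c.png',cv2.resize(im,None,fx=3,fy=3,interpolation=cv2.INTER_CUBIC)[:590])
cv2.imwrite('pics/fc.png',np.hstack([cv2.resize(cv2.imread(f'pics/{f}c.png'),(400,393)) for f in('w2','w3')]))
```

```text
[[ 0.5253 -0.1653  0.0794  0.0002]
 [ 0.4407 -0.2396  0.0792  0.0001]]
w2 [227 220 206] [224 218 202]
w3 [148 138 131] [242 240 230]
```

View pics/fc.png

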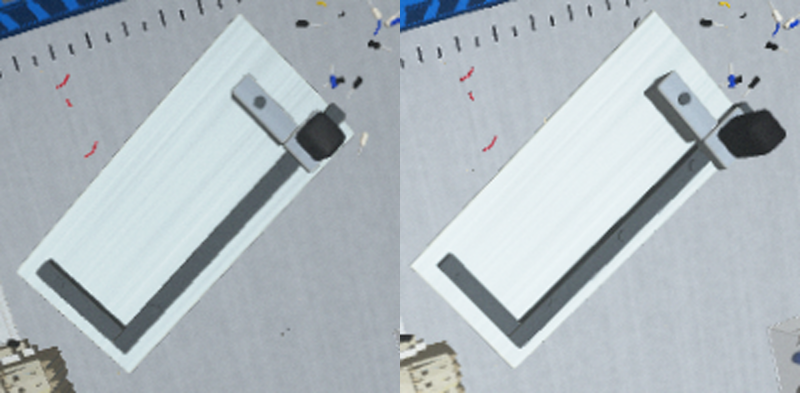

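The plate shows clearly in both crops. In full-image px, its corners are w2 (224,140), (280,190), (335,12) and w3 (346,132), (397,183), (467,5). The fence is dark grey, and the stop's jaw and black block are at the open end.

Run:
```python
from blobs import *
C={};Ps={}
for f,x0,y0,seed in(('w2',215,0,(290,80)),('w3',338,0,(420,80))):
    im=cv2.imread(f'pics/{f}.png').astype(int);p=pickle.load(open(f+'.pkl','rb'))
    m=((im[:,:,0]-im[:,:,2]>5)&(im.min(2)>196)|(im.max(2)<150)).astype(np.uint8)
    m2=((im[:,:,0]-im[:,:,2]>5)&(im.min(2)>196)).astype(np.uint8)
    w=np.zeros_like(m2);w[0:200,x0:x0+200]=1
    m2=cv2.morphologyEx(m2*w,cv2.MORPH_OPEN,np.ones((3,3),np.uint8))
    n,l,st,_=cv2.connectedComponentsWithStats(m2)
    k=l[seed[1],seed[0]];print(f,k,st[k])
    cs=np.vstack([np.argwhere(l==k)[:,::-1]]);h=cv2.convexHull(cs.astype(np.int32))
    e=.01*cv2.arcLength(h,True);print(cv2.approxPolyDP(h,e,True).reshape(-1,2).tolist())
    P=plane(p,h.reshape(-1,2),.013)[:,:2]*1000
    print(cv2.minAreaRect(P.astype(np.float32)))
    o=(l==k).astype(np.uint8)*255
    cv2.imwrite(f'{f}m.png',o)
```

```text
w2 1 [ 225   18  146  171 9065]
[[348, 26], [370, 93], [278, 188], [225, 137], [320, 28], [335, 18]]
((497.3603210449219, 365.677734375), (83.90833282470703, 178.38592529296875), 31.272916793823242)
w3 1 [ 348    7  157  174 9724]
[[504, 49], [497, 85], [400, 180], [349, 135], [348, 128], [465, 7]]
((497.6040344238281, 366.0074462890625), (84.98377990722656, 180.13412475585938), 31.15359115600586)
```

```bash
cat >> h.py <<'E'
ANG=np.radians(121.15)
FX=np.array([np.cos(ANG),np.sin(ANG)]);FY=np.array([-FX[1],FX[0]])
FO=np.array([.4976,.3660])-.070*FX-.0225*FY
def fw(x,y,z=0): # fixture mm -> world m
    return np.r_[FO+x/1000*FX+y/1000*FY,.013+z/1000]
def wf(P): d=np.array(P)[:2]-FO; return np.array([d@FX,d@FY])*1000
E
python3 - <<'E'
from blobs import *
print(FO)
for f in('w2','w3'):
    p=pickle.load(open(f+'.pkl','rb'));im=cv2.imread(f'pics/{f}.png')
    g=cv2.cvtColor(im,6).astype(float)
    print(f,proj(p,[fw(0,0),fw(0,0,12),fw(0,55,12),fw(135,4,22),fw(135,40,22)]))
    # profile across back fence at x=60, at plate height and across side fence at y=30
    for nm,L in(('back',[fw(60,y,0) for y in np.arange(-20,12,1)]),('side',[fw(x,30,0) for x in np.arange(-20,12,1)])):
        uv=proj(p,L).astype(np.float32);print(nm,cv2.remap(g.astype(np.float32),uv[:,:1],uv[:,1:],1).ravel().astype(int))
    uv=proj(p,[fw(x,25,22) for x in np.arange(115,160)]).astype(np.float32);print('stop',cv2.remap(g.astype(np.float32),uv[:,:1],uv[:,1:],1).ravel().astype(int))
E
```

```text
[0.5531 0.3177]
w2 [[277.4551 166.3452]
 [276.0551 168.3035]
 [237.6809 133.5301]
 [362.1549  70.1713]
 [336.0882  43.3643]]
back [172 209 219 221 215 213 216 220 216 188 124  93  92  91  91  91  89  89
  89  96 141 208 220 221 221 221 221 222 226 225 221 220]
side [138 199 222 221 221 223 221 177 104  91  93  93  92  91  92  93  89  75
  63  78 163 222 221 221 221 222 222 221 222 222 222 223]
stop [215 218 217 215 216 216 216 216 217 200 132  98 137 172 170 143 104  88
  88  93 105 148 164 177 205 210 211 210 211 211 211 211 211 211 211 210
 211 212 210 211 195 170 169 169 171]
w3 [[397.6505 158.8202]
 [400.1913 160.5594]
 [365.1229 125.1596]
 [496.9053  63.637 ]
 [474.2413  36.4855]]
back [203 226 236 236 233 228 183 122 103 101 102 102 101 101 102 104  92  72
  68 109 191 231 236 237 236 237 237 239 240 240 238 237]
side [202 225 237 238 238 238 238 237 238 234 200 129 108 109 111 109 107 108
 107 106 129 192 235 239 239 238 239 238 238 239 239 239]
stop [229 230 230 229 226 168  99  87  86  90  90 102 168 188 189 149  90  95
  95  98  95 138 178 202 226 228 228 228 227 228 227 226 226 225 203 184
 185 187 186 185 184 184 184 184 185]
```

Run:
```python
from blobs import *
for f in('w4','w5'):
    o,p=blobs(f,.0793);o=o[(o[:,0]>.38)&(o[:,0]<.6)&(o[:,1]<0)&(o[:,1]>-.3)&(abs(o[:,3]-36)<4)&(o[:,2]<28)];print(o)
p=pickle.load(open('w5.pkl','rb'));T=np.array(p['world_to_cam'])
from scipy.spatial.transform import Rotation as Ro
R=Ro.from_quat([.1328,.9911,.001,-.0004]).as_matrix();e=np.array([.6014,-.1446,.2532])
o,d=ray(p,[(224,251),(416,251),(188,294),(452,294)])
oc=R.T@(o-e);dc=d@R;print('cam',oc)
for k,y in zip(dc,(-.0428,.0428,-.0428,.0428)):
    for yy in(y,-y):
        t=(yy-oc[1])/k[1]; print(yy,oc+t*k)
```

```text
[[  0.5257  -0.1653  21.5069  35.8105 158.1544 175.     204.    ]
 [  0.4409  -0.2396  21.8771  35.5877  35.2276  70.8    140.6   ]
 [  0.4396  -0.1175  21.8525  35.3032  49.6716 188.4536 100.9794]]
[[  0.5255  -0.1652  21.4755  35.2869 158.1122 274.6312 108.0574]
 [  0.5346  -0.0541  21.4074  35.3233 140.1742 399.9     84.2   ]
 [  0.4409  -0.2396  21.3822  35.3389  35.5354 162.9512  35.061 ]]
cam [ 0.0695  0.0001 -0.1213]
-0.0428 [ 0.0076 -0.0428  0.0096]
0.0428 [ 0.1311  0.0428 -0.2513]
0.0428 [0.0074 0.0428 0.01  ]
-0.0428 [ 0.1321 -0.0428 -0.2534]
-0.0428 [ 0.0113 -0.0428 -0.0307]
0.0428 [ 0.1274  0.0428 -0.2112]
0.0428 [ 0.0112  0.0428 -0.0306]
-0.0428 [ 0.1282 -0.0428 -0.2125]
```

Both views agree on the modules (21.5 × 35.5 mm tops, z = 0.079) and on the fingertip geometry. M1 is first: centre (0.5346, -0.0541), nose at 140°.

Emit:
move_arm:
  commands:
    - {"x": -0.45, "y": 0.6, "z": 0, "wx": 0, "wy": 0, "wz": 1, "hand": 0.45}
    - {"x": -0.45, "y": 0.6, "z": 0, "wx": 0, "wy": 0, "wz": 1, "hand": 0.45}
    - {"x": -0.45, "y": 0.6, "z": 0, "wx": 0, "wy": 0, "wz": 1, "hand": 0.45}
    - {"x": -0.45, "y": 0.6, "z": 0, "wx": 0, "wy": 0, "wz": 1, "hand": 0.45}
    - {"x": -0.45, "y": 0.6, "z": 0, "wx": 0, "wy": 0, "wz": 1, "hand": 0.45}
    - {"x": -0.45, "y": 0.6, "z": 0, "wx": 0, "wy": 0, "wz": 1, "hand": 0.45}
    - {"x": -0.45, "y": 0.6, "z": 0, "wx": 0, "wy": 0, "wz": 1, "hand": 0.45}
    - {"x": -0.45, "y": 0.6, "z": 0, "wx": 0, "wy": 0, "wz": 1, "hand": 0.45}
  force: 40

```text
time_s: 4.82
eef_pos: [0.5335, -0.0558, 0.2536]
tool_rot: [-0.257, 0.966, 0.0, 0.0]
force: [-0.1, 0.1, -0.1]
opening: 0.0381
gripper_force: 0.0
```

Emit:
move_arm:
  commands:
    - {"x": 0, "y": 0, "z": -0.5, "wx": 0, "wy": 0, "wz": 0.455, "hand": 0.45}
    - {"x": 0, "y": 0, "z": -0.5, "wx": 0, "wy": 0, "wz": 0.455, "hand": 0.45}
    - {"x": 0, "y": 0, "z": -0.5, "wx": 0, "wy": 0, "wz": 0.455, "hand": 0.45}
    - {"x": 0, "y": 0, "z": -0.5, "wx": 0, "wy": 0, "wz": 0.455, "hand": 0.45}
    - {"x": 0, "y": 0, "z": -0.5, "wx": 0, "wy": 0, "wz": 0.455, "hand": 0.45}
    - {"x": 0, "y": 0, "z": -0.5, "wx": 0, "wy": 0, "wz": 0.455, "hand": 0.45}

```text
time_s: 5.32
eef_pos: [0.5348, -0.0568, 0.1794]
tool_rot: [-0.422, 0.907, -0.0, 0.001]
force: [0.7, -0.2, 0.5]
opening: 0.0384
gripper_force: 0.0
```

```bash
python3 look.py w6
```

```text
5.3167 [ 0.5348 -0.0568  0.1794] [-0.4217  0.9067 -0.0003  0.0011] [ 0.3467  0.728  -0.5466  1.8924  0.5808  0.6817  1.8913] [ 0.6634 -0.1644  0.5097] 0.011153098735860657
```

View pics/w6.png

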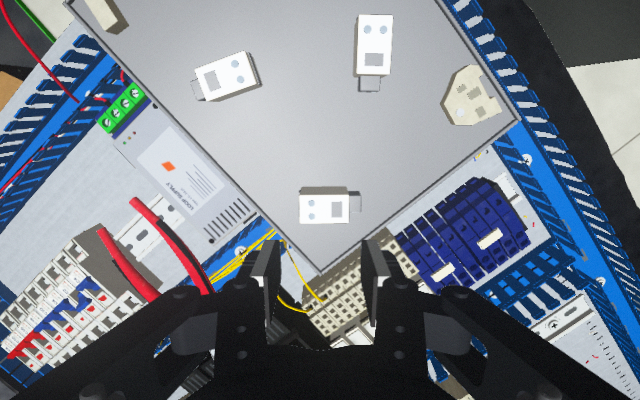

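w6 shows M1 at (325,206), M2 at (225,76) and M3 at (373,45) undisturbed, with the finger pad tips at about (278,240) and (364,240). Joint 7 allows a placing yaw of 31° but not 211°. So I'll take M2 first, at yaw 158°.

Run:
```python
from blobs import *
from scipy.spatial.transform import Rotation as Ro
o,p=blobs('w6',.0793);o=o[(o[:,0]>.38)&(o[:,0]<.6)&(o[:,1]<0)&(o[:,1]>-.3)&(abs(o[:,3]-36)<4)&(o[:,2]<28)];print(o)
R=Ro.from_quat([-.4217,.9067,-.0003,.0011]).as_matrix();e=np.array([.5348,-.0568,.1794])
im=cv2.imread('pics/w6.png');cv2.imwrite('pics/t6.png',cv2.resize(im[225:315,240:400],None,fx=4,fy=4))
o,d=ray(p,[(278,240),(364,240)]);oc=R.T@(o-e);dc=d@R
for k,y in zip(dc,(-.0192,.0192)): print(oc+(y-oc[1])/k[1]*k)
```

```text
[[  0.5256  -0.1654  21.7025  35.7205 157.7844 224.4927  75.7299]
 [  0.4395  -0.1174  21.9876  34.7142  50.2133 374.5     44.    ]]
[ 0.0125 -0.0192  0.0112]
[0.0117 0.0192 0.013 ]
```

View pics/t6.png

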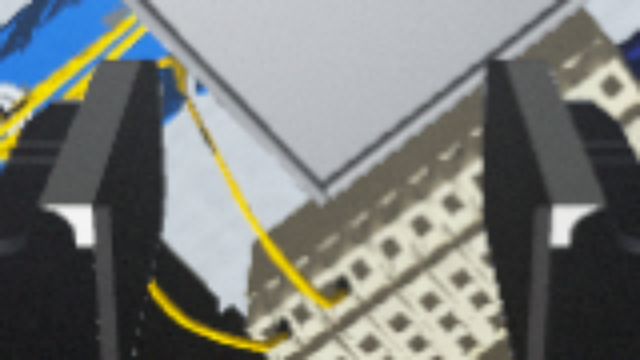

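Emit:
move_arm:
  commands:
    - {"x": -0.06, "y": -0.72, "z": 0, "wx": 0, "wy": 0, "wz": 0.405, "hand": 0.65}
    - {"x": -0.06, "y": -0.72, "z": 0, "wx": 0, "wy": 0, "wz": 0.405, "hand": 0.65}
    - {"x": -0.06, "y": -0.72, "z": 0, "wx": 0, "wy": 0, "wz": 0.405, "hand": 0.65}
    - {"x": -0.06, "y": -0.72, "z": 0, "wx": 0, "wy": 0, "wz": 0.405, "hand": 0.65}
    - {"x": -0.06, "y": -0.72, "z": 0, "wx": 0, "wy": 0, "wz": 0.405, "hand": 0.65}
    - {"x": -0.06, "y": -0.72, "z": 0, "wx": 0, "wy": 0, "wz": 0.405, "hand": 0.65}
    - {"x": -0.06, "y": -0.72, "z": 0, "wx": 0, "wy": 0, "wz": 0.405, "hand": 0.65}
    - {"x": -0.06, "y": -0.72, "z": 0, "wx": 0, "wy": 0, "wz": 0.405, "hand": 0.65}

```text
time_s: 6.03
eef_pos: [0.5256, -0.1639, 0.1789]
tool_rot: [-0.562, 0.827, -0.0, 0.0]
force: [-0.1, 0.4, 0.3]
opening: 0.0554
gripper_force: 0.0
```

The pad tips sit about 19.5 mm ahead of the TCP at this opening, with inner corners at px (280,240) and (361,240). Descend and grip M2.

Emit:
move_arm:
  commands:
    - {"x": 0, "y": -0.01, "z": -0.2, "wx": 0, "wy": 0, "wz": 0, "hand": 0.65}
    - {"x": 0, "y": -0.01, "z": -0.4, "wx": 0, "wy": 0, "wz": 0, "hand": 0.65}
    - {"x": 0, "y": -0.01, "z": -0.5, "wx": 0, "wy": 0, "wz": 0, "hand": 0.65}
    - {"x": 0, "y": -0.01, "z": -0.6, "wx": 0, "wy": 0, "wz": 0, "hand": 0.65}
    - {"x": 0, "y": -0.01, "z": -0.6, "wx": 0, "wy": 0, "wz": 0, "hand": 0.65}
    - {"x": 0, "y": -0.01, "z": -0.6, "wx": 0, "wy": 0, "wz": 0, "hand": 0.65}

```text
time_s: 6.53
eef_pos: [0.5251, -0.1659, 0.0882]
tool_rot: [-0.562, 0.827, 0.0, -0.0]
force: [0.1, 0.4, 0.5]
opening: 0.0555
gripper_force: 0.0
```

Emit:
move_arm:
  commands:
    - {"x": 0, "y": 0, "z": 0, "wx": 0, "wy": 0, "wz": 0, "hand": 0.3}
    - {"x": 0, "y": 0, "z": 0, "wx": 0, "wy": 0, "wz": 0, "hand": 0.3}
    - {"x": 0, "y": 0, "z": 0, "wx": 0, "wy": 0, "wz": 0, "hand": 0.3}
    - {"x": 0, "y": 0, "z": 0, "wx": 0, "wy": 0, "wz": 0, "hand": 0.3}
    - {"x": 0, "y": 0, "z": 0, "wx": 0, "wy": 0, "wz": 0, "hand": 0.3}
    - {"x": 0, "y": 0, "z": 0, "wx": 0, "wy": 0, "wz": 0, "hand": 0.3}
  force: 40

```text
time_s: 7.03
eef_pos: [0.5258, -0.1668, 0.0896]
tool_rot: [-0.561, 0.828, -0.001, 0.001]
force: [0.1, 0.4, 6.9]
opening: 0.0351
gripper_force: 41.1
```

Emit:
move_arm:
  commands:
    - {"x": 0, "y": 0, "z": 0.1, "wx": 0, "wy": 0, "wz": 0, "hand": 0.3}
    - {"x": 0, "y": 0, "z": 0.2, "wx": 0, "wy": 0, "wz": 0, "hand": 0.3}
    - {"x": 0, "y": 0, "z": 0.4, "wx": 0, "wy": 0, "wz": 0, "hand": 0.3}
    - {"x": 0, "y": 0, "z": 0.6, "wx": 0, "wy": 0, "wz": 0, "hand": 0.3}
    - {"x": 0, "y": 0, "z": 0.6, "wx": 0, "wy": 0, "wz": 0, "hand": 0.3}
    - {"x": 0, "y": 0, "z": 0.6, "wx": 0, "wy": 0, "wz": 0, "hand": 0.3}

```text
time_s: 7.53
eef_pos: [0.526, -0.1675, 0.18]
tool_rot: [-0.561, 0.828, -0.001, 0.001]
force: [0.3, -0.5, -1.6]
opening: 0.0349
gripper_force: 40.3
```

```bash
python3 look.py w7; python3 -c "
from h import *
print(fw(11,-5+23+3)*1000)"
```

```text
7.5333 [ 0.526  -0.1675  0.18  ] [-0.5607  0.828  -0.0014  0.0012] [ 0.6083  0.7665 -0.659   1.8484  0.6676  0.7573  2.342 ] [ 0.2759 -0.4946 -1.589 ] 0.043527626216141396
[529.4032656  316.28277665  13.        ]
```

View pics/w7.png

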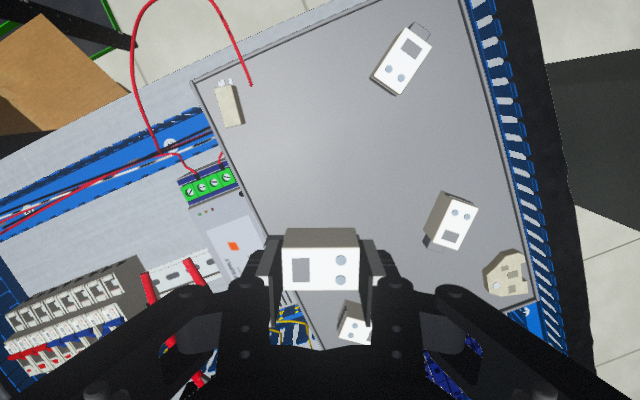

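M2 is held level and square, with its foot on the tool +y side. M3 is at (450,222), M4 at (402,58), and M1 is partly hidden at (353,322). Carrying M2 to the fixture at a safe height.

Emit:
move_arm:
  commands:
    - {"x": 0, "y": 0.2, "z": 0.4, "wx": 0, "wy": 0, "wz": -0.1, "hand": 0.3}
    - {"x": 0, "y": 0.4, "z": 0.4, "wx": 0, "wy": 0, "wz": -0.25, "hand": 0.3}
    - {"x": 0, "y": 0.6, "z": 0.4, "wx": 0, "wy": 0, "wz": -0.4, "hand": 0.3}
    - {"x": 0, "y": 0.75, "z": 0.4, "wx": 0, "wy": 0, "wz": -0.55, "hand": 0.3}
    - {"x": 0, "y": 0.9, "z": 0.4, "wx": 0, "wy": 0, "wz": -0.7, "hand": 0.3}
    - {"x": 0, "y": 1, "z": 0.4, "wx": 0, "wy": 0, "wz": -0.85, "hand": 0.3}
    - {"x": 0, "y": 1, "z": 0.4, "wx": 0, "wy": 0, "wz": -0.94, "hand": 0.3}
    - {"x": 0, "y": 1, "z": 0.4, "wx": 0, "wy": 0, "wz": -0.94, "hand": 0.3}
  force: 60

```text
time_s: 8.25
eef_pos: [0.5241, -0.016, 0.2371]
tool_rot: [-0.225, 0.974, 0.0, -0.001]
force: [0.7, -0.4, -1.6]
opening: 0.0339
gripper_force: 65.3
```

Emit:
move_arm:
  commands:
    - {"x": 0, "y": 0.2, "z": 0, "wx": 0, "wy": 0, "wz": -0.1, "hand": 0.3}
    - {"x": 0, "y": 0.4, "z": 0, "wx": 0, "wy": 0, "wz": -0.25, "hand": 0.3}
    - {"x": 0, "y": 0.6, "z": 0, "wx": 0, "wy": 0, "wz": -0.4, "hand": 0.3}
    - {"x": 0, "y": 0.75, "z": 0, "wx": 0, "wy": 0, "wz": -0.55, "hand": 0.3}
    - {"x": 0, "y": 0.9, "z": 0, "wx": 0, "wy": 0, "wz": -0.7, "hand": 0.3}
    - {"x": 0, "y": 1, "z": 0, "wx": 0, "wy": 0, "wz": -0.85, "hand": 0.3}
    - {"x": 0, "y": 1, "z": 0, "wx": 0, "wy": 0, "wz": -0.94, "hand": 0.3}
    - {"x": 0, "y": 1, "z": 0, "wx": 0, "wy": 0, "wz": -0.94, "hand": 0.3}

```text
time_s: 8.92
eef_pos: [0.5244, 0.1331, 0.2372]
tool_rot: [0.141, 0.99, -0.001, -0.001]
force: [-0.3, -0.6, 0.1]
opening: 0.0342
gripper_force: 65.3
```

Emit:
move_arm:
  commands:
    - {"x": 0, "y": 0.2, "z": 0, "wx": 0, "wy": 0, "wz": -0.1, "hand": 0.3}
    - {"x": 0, "y": 0.4, "z": 0, "wx": 0, "wy": 0, "wz": -0.25, "hand": 0.3}
    - {"x": 0, "y": 0.6, "z": 0, "wx": 0, "wy": 0, "wz": -0.4, "hand": 0.3}
    - {"x": 0, "y": 0.75, "z": 0, "wx": 0, "wy": 0, "wz": -0.55, "hand": 0.3}
    - {"x": 0, "y": 0.9, "z": 0, "wx": 0, "wy": 0, "wz": -0.7, "hand": 0.3}
    - {"x": 0, "y": 1, "z": 0, "wx": 0, "wy": 0, "wz": -0.85, "hand": 0.3}
    - {"x": 0, "y": 1, "z": 0, "wx": 0, "wy": 0, "wz": -0.94, "hand": 0.3}
    - {"x": 0, "y": 1, "z": 0, "wx": 0, "wy": 0, "wz": -0.94, "hand": 0.3}

```text
time_s: 9.58
eef_pos: [0.5248, 0.2824, 0.2372]
tool_rot: [0.489, 0.872, -0.001, -0.0]
force: [0.3, -0.3, -1.9]
opening: 0.0338
gripper_force: 65.3
```

Emit:
move_arm:
  commands:
    - {"x": 0, "y": 0.25, "z": -0.3, "wx": 0, "wy": 0, "wz": 0, "hand": 0.3}
    - {"x": 0, "y": 0.25, "z": -0.5, "wx": 0, "wy": 0, "wz": 0, "hand": 0.3}
    - {"x": 0, "y": 0.25, "z": -0.7, "wx": 0, "wy": 0, "wz": 0, "hand": 0.3}
    - {"x": 0, "y": 0.25, "z": -0.7, "wx": 0, "wy": 0, "wz": 0, "hand": 0.3}
    - {"x": 0, "y": 0.25, "z": -0.7, "wx": 0, "wy": 0, "wz": 0, "hand": 0.3}
    - {"x": 0, "y": 0.25, "z": -0.7, "wx": 0, "wy": 0, "wz": 0, "hand": 0.3}

```text
time_s: 10.08
eef_pos: [0.5267, 0.3189, 0.1347]
tool_rot: [0.49, 0.872, 0.0, 0.001]
force: [-0.0, 0.2, -0.6]
opening: 0.0345
gripper_force: 65.2
```

```bash
cat > st.py <<'E'
from h import *
np.set_printoptions(precision=4,suppress=True)
s=read_state();e=s['eef_pos'];x,y,z,w=s['tool_rot']
yaw=np.degrees(np.arctan2(y*y-x*x-z*z+w*w,2*(x*y-z*w)))
f=s['force'];F=[f[:2]@FX,f[:2]@FY,f[2]]
print('t%.2f'%s['time_s'],'eef',e,'yaw%.2f'%yaw,'fix',wf(e),'zplate%.1f'%((e[2]-.013)*1000),'F_fix',np.array(F),'open%.4f'%s['opening'],'gf%.1f'%s['gripper_force'],'q7 %.2f'%s['q'][6],'tilt',s['tool_rot'][2:])
E
python3 st.py; python3 look.py w8
```

```text
t10.08 eef [0.5267 0.3189 0.1347] yaw31.30 fix [14.5873 21.9439] zplate121.7 F_fix [ 0.231  -0.0985 -0.5504] open0.0345 gf65.2 q7 -0.09 tilt [0.0004 0.0009]
10.0833 [0.5267 0.3189 0.1347] [0.4901 0.8716 0.0004 0.0009] [-0.6129  0.8275 -0.0125  1.6996  0.0183  0.613  -0.09  ] [-0.0352  0.2486 -0.5504] 0.029877491222048226
```

View pics/w8.png

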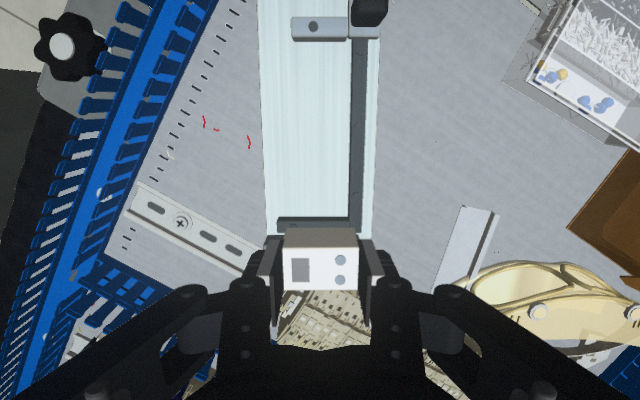

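M2 hangs square over the corner, with its top at (320,268), the fence's inner face at about x=350 and the stop open at the top. Before descending I'll check how high the terminal block beside the corner stands.

Run:
```python
from blobs import *
p=pickle.load(open('w2.pkl','rb'));q=pickle.load(open('w3.pkl','rb'))
a=cv2.imread('pics/w2.png');b=cv2.imread('pics/w3.png')
u1=[];u2=[]
# match terminal block top patches by normalized correlation
for (u,v) in((205,200),(225,195),(215,215),(235,190)):
    t=a[v-9:v+10,u-9:u+10]
    r=cv2.matchTemplate(b[120:260,280:420],t,cv2.TM_CCOEFF_NORMED);_,s,_,l=cv2.minMaxLoc(r)
    u1.append((u,v));u2.append((l[0]+280+9,l[1]+120+9));print(round(s,2),u2[-1])
T=tri(p,u1,q,u2);print(T);print([wf(t) for t in T])
```

```text
0.84 (334, 192)
0.86 (354, 187)
0.8 (342, 207)
0.66 (340, 190)
[[ 0.5618  0.2393  0.0492  0.    ]
 [ 0.5628  0.2609  0.0466  0.    ]
 [ 0.5805  0.2433  0.048   0.0004]
 [ 0.5779  0.2466 -0.0284  0.0086]]
[array([-71.6155,  33.0556]), array([-53.7152,  21.0631]), array([-77.9041,  15.0101]), array([-73.7245,  15.575 ])]
```

Emit:
move_arm:
  commands:
    - {"x": 0, "y": 0, "z": -0.2, "wx": 0, "wy": 0, "wz": 0, "hand": 0.3}
    - {"x": 0, "y": 0, "z": -0.4, "wx": 0, "wy": 0, "wz": 0, "hand": 0.3}
    - {"x": 0, "y": 0, "z": -0.5, "wx": 0, "wy": 0, "wz": 0, "hand": 0.3}
    - {"x": 0, "y": 0, "z": -0.54, "wx": 0, "wy": 0, "wz": 0, "hand": 0.3}
    - {"x": 0, "y": 0, "z": -0.54, "wx": 0, "wy": 0, "wz": 0, "hand": 0.3}
    - {"x": 0, "y": 0, "z": -0.54, "wx": 0, "wy": 0, "wz": 0, "hand": 0.3}

```text
time_s: 10.63
eef_pos: [0.5266, 0.3207, 0.0542]
tool_rot: [0.49, 0.872, 0.001, 0.001]
force: [0.2, 0.4, -1.7]
opening: 0.0338
gripper_force: 65.3
```

Emit:
move_arm:
  commands:
    - {"x": 0, "y": 0, "z": -0.01, "wx": 0, "wy": 0, "wz": 0, "hand": 0.3}
    - {"x": 0, "y": 0, "z": -0.02, "wx": 0, "wy": 0, "wz": 0, "hand": 0.3}
    - {"x": 0, "y": 0, "z": -0.02, "wx": 0, "wy": 0, "wz": 0, "hand": 0.3}

```text
time_s: 10.88
eef_pos: [0.5256, 0.3207, 0.0502]
tool_rot: [0.49, 0.872, 0.001, 0.0]
force: [-0.6, -0.7, -1.5]
opening: 0.034
gripper_force: 65.3
```

```bash
python3 st.py
```

```text
t10.88 eef [0.5256 0.3207 0.0502] yaw31.34 fix [16.7522 21.9593] zplate37.2 F_fix [-0.2509  0.8758 -1.5363] open0.0340 gf65.3 q7 -0.10 tilt [0.0008 0.0004]
```

Emit:
move_arm:
  commands:
    - {"x": 0, "y": 0, "z": -0.01, "wx": 0, "wy": 0, "wz": 0, "hand": 0.3}
    - {"x": 0, "y": 0, "z": -0.01, "wx": 0, "wy": 0, "wz": 0, "hand": 0.3}
    - {"x": 0, "y": 0, "z": -0.01, "wx": 0, "wy": 0, "wz": 0, "hand": 0.3}

```text
time_s: 11.13
eef_pos: [0.5256, 0.3208, 0.0498]
tool_rot: [0.49, 0.872, 0.001, 0.0]
force: [-2.4, -0.9, 9.9]
opening: 0.0342
gripper_force: 66.6
```

```bash
python3 st.py
```

```text
t11.13 eef [0.5256 0.3208 0.0498] yaw31.35 fix [16.781  21.8961] zplate36.8 F_fix [0.5172 2.5232 9.855 ] open0.0342 gf66.6 q7 -0.10 tilt [0.0008 0.0005]
```

Emit:
move_arm:
  commands:
    - {"x": 0.004, "y": -0.006, "z": 0.003, "wx": 0, "wy": 0, "wz": 0, "hand": 0.3}
    - {"x": 0.008, "y": -0.013, "z": 0.003, "wx": 0, "wy": 0, "wz": 0, "hand": 0.3}
    - {"x": 0.012, "y": -0.02, "z": 0.003, "wx": 0, "wy": 0, "wz": 0, "hand": 0.3}
    - {"x": 0.016, "y": -0.026, "z": 0.003, "wx": 0, "wy": 0, "wz": 0, "hand": 0.3}
    - {"x": 0.016, "y": -0.026, "z": 0.003, "wx": 0, "wy": 0, "wz": 0, "hand": 0.3}

```text
time_s: 11.55
eef_pos: [0.5274, 0.3189, 0.0498]
tool_rot: [0.489, 0.872, 0.002, -0.0]
force: [-2.5, 3.4, 6.6]
opening: 0.0339
gripper_force: 66.2
```

```bash
python3 st.py
```

```text
t11.55 eef [0.5274 0.3189 0.0498] yaw31.40 fix [14.2524 21.3938] zplate36.8 F_fix [4.1672 0.4121 6.5985] open0.0339 gf66.2 q7 -0.09 tilt [ 0.0019 -0.0005]
```

Emit:
move_arm:
  commands:
    - {"x": 0.006, "y": 0.003, "z": 0, "wx": 0, "wy": 0, "wz": 0, "hand": 0.3}
    - {"x": 0.012, "y": 0.007, "z": 0, "wx": 0, "wy": 0, "wz": 0, "hand": 0.3}
    - {"x": 0.017, "y": 0.01, "z": 0, "wx": 0, "wy": 0, "wz": 0, "hand": 0.3}
    - {"x": 0.017, "y": 0.01, "z": 0, "wx": 0, "wy": 0, "wz": 0, "hand": 0.3}

```text
time_s: 11.88
eef_pos: [0.5275, 0.319, 0.0498]
tool_rot: [0.489, 0.872, -0.001, -0.002]
force: [-7.6, 0.3, 12.6]
opening: 0.0341
gripper_force: 66.9
```

```bash
python3 st.py
```

```text
t11.88 eef [0.5275 0.319  0.0498] yaw31.42 fix [14.3201 21.1811] zplate36.8 F_fix [ 4.1782  6.3232 12.5567] open0.0341 gf66.9 q7 -0.09 tilt [-0.0008 -0.0018]
```

The module is sticking by friction under the down-force. I'll lift slightly so the arm can bring it in.

Emit:
move_arm:
  commands:
    - {"x": 0, "y": 0, "z": 0.007, "wx": 0, "wy": 0, "wz": 0, "hand": 0.3}
    - {"x": 0, "y": 0, "z": 0.007, "wx": 0, "wy": 0, "wz": 0, "hand": 0.3}
    - {"x": 0, "y": 0, "z": 0.007, "wx": 0, "wy": 0, "wz": 0, "hand": 0.3}

```text
time_s: 12.13
eef_pos: [0.5298, 0.3188, 0.0498]
tool_rot: [0.49, 0.872, 0.0, -0.0]
force: [-2.9, 1.6, 5.2]
opening: 0.0343
gripper_force: 66.0
```

```bash
python3 st.py
```

```text
t12.13 eef [0.5298 0.3188 0.0498] yaw31.36 fix [12.9698 19.3826] zplate36.8 F_fix [2.8942 1.6541 5.1688] open0.0343 gf66.0 q7 -0.09 tilt [ 0.0005 -0.0003]
```

Emit:
move_arm:
  commands:
    - {"x": 0, "y": 0, "z": 0.004, "wx": 0, "wy": 0, "wz": 0, "hand": 0.3}
    - {"x": 0.007, "y": -0.011, "z": 0.004, "wx": 0, "wy": 0, "wz": 0, "hand": 0.3}
    - {"x": 0.01, "y": -0.017, "z": 0.004, "wx": 0, "wy": 0, "wz": 0, "hand": 0.3}
    - {"x": 0.01, "y": -0.017, "z": 0.004, "wx": 0, "wy": 0, "wz": 0, "hand": 0.3}
    - {"x": 0.01, "y": -0.017, "z": 0.004, "wx": 0, "wy": 0, "wz": 0, "hand": 0.3}

```text
time_s: 12.55
eef_pos: [0.5299, 0.3187, 0.05]
tool_rot: [0.489, 0.872, 0.001, -0.002]
force: [-5.1, 6.2, 1.6]
opening: 0.0343
gripper_force: 65.7
```

```bash
python3 st.py
```

```text
t12.55 eef [0.5299 0.3187 0.05  ] yaw31.45 fix [12.771  19.3421] zplate37.0 F_fix [7.9673 1.1005 1.5702] open0.0343 gf65.7 q7 -0.09 tilt [ 0.0013 -0.0018]
```

Emit:
move_arm:
  commands:
    - {"x": 0.006, "y": 0.003, "z": 0, "wx": 0, "wy": 0, "wz": 0, "hand": 0.3}
    - {"x": 0.012, "y": 0.007, "z": 0, "wx": 0, "wy": 0, "wz": 0, "hand": 0.3}
    - {"x": 0.017, "y": 0.01, "z": 0, "wx": 0, "wy": 0, "wz": 0, "hand": 0.3}
    - {"x": 0.017, "y": 0.01, "z": 0, "wx": 0, "wy": 0, "wz": 0, "hand": 0.3}

```text
time_s: 12.88
eef_pos: [0.5301, 0.3188, 0.0499]
tool_rot: [0.489, 0.872, -0.001, -0.003]
force: [-9.4, 3.2, 7.9]
opening: 0.0341
gripper_force: 66.3
```

```bash
python3 st.py
```

```text
t12.88 eef [0.5301 0.3188 0.0499] yaw31.45 fix [12.7669 19.0864] zplate36.9 F_fix [7.6118 6.4267 7.913 ] open0.0341 gf66.3 q7 -0.09 tilt [-0.0013 -0.0032]
```

Emit:
move_arm:
  commands:
    - {"x": 0, "y": 0, "z": 0, "wx": 0, "wy": 0, "wz": 0, "hand": 0.5}
    - {"x": 0, "y": 0, "z": 0, "wx": 0, "wy": 0, "wz": 0, "hand": 0.65}
    - {"x": 0, "y": 0, "z": 0, "wx": 0, "wy": 0, "wz": 0, "hand": 0.65}
    - {"x": 0, "y": 0, "z": 0.1, "wx": 0, "wy": 0, "wz": 0, "hand": 0.65}
    - {"x": -0.3, "y": 0.5, "z": 0.4, "wx": 0, "wy": 0, "wz": 0, "hand": 0.65}
    - {"x": -0.3, "y": 0.5, "z": 0.6, "wx": 0, "wy": 0, "wz": 0, "hand": 0.65}
    - {"x": -0.3, "y": 0.5, "z": 0.6, "wx": 0, "wy": 0, "wz": 0, "hand": 0.65}
    - {"x": -0.3, "y": 0.5, "z": 0.6, "wx": 0, "wy": 0, "wz": 0, "hand": 0.65}

```text
time_s: 13.55
eef_pos: [0.4882, 0.4005, 0.1451]
tool_rot: [0.487, 0.874, 0.006, -0.0]
force: [-0.8, 1.1, 0.9]
opening: 0.0557
gripper_force: 0.0
```

```bash
python3 st.py; python3 look.py w9; python3 blobs.py 0.039 w9|head -20
```

```text
t13.55 eef [0.4882 0.4005 0.1451] yaw31.75 fix [104.3793  12.7062] zplate132.1 F_fix [1.2973 0.1005 0.8924] open0.0557 gf0.0 q7 -0.19 tilt [ 0.0063 -0.0003]
13.55 [0.4882 0.4005 0.1451] [ 0.4867  0.8735  0.0063 -0.0003] [-0.7598  0.8265  0.0037  1.6539 -0.0118  0.6494 -0.1939] [-0.7571  1.0583  0.8924] 0.05905624568409972
w9
[[  0.5315   0.3173  21.2029  34.8501  31.2577 310.     314.    ]
 [  0.5311   0.3785   7.282  124.4653 121.3329 350.9947 250.4998]
 [  0.4537   0.4348  19.3885  22.5469  31.5813 302.     140.    ]
 [  0.6244   0.5773  19.7746  67.4201   5.4978 606.8874  97.9242]
 [  0.6111   0.6073  15.6534  46.8346   5.8185 621.2106  51.5102]]
```

```bash
cat > prof.py <<'E'
# usage: prof.py : new wrist picture, edges in fixture coords: module feet, row ends, fence
import sys
from blobs import *
def edge(g,p,pts,lo=None):
    uv=proj(p,pts).astype(np.float32);v=cv2.remap(g,uv[:,:1],uv[:,1:],1).ravel();return cv2.GaussianBlur(v[None],(5,1),0).ravel()
def main(f,xs,fx):
    p=pickle.load(open(f+'.pkl','rb'));g=cv2.cvtColor(cv2.imread(f'pics/{f}.png'),6).astype(np.float32)
    for x in xs:
        Y=np.arange(-8,45,.25);v=edge(g,p,[fw(x,y,26.) for y in Y]);d=np.diff(v)
        i=np.argsort(-abs(d))[:1];print('mod x',x,'foot edge',Y[:-1][Y[:-1]<10][d[Y[:-1]<10].argmax()],'front',Y[:-1][Y[:-1]>27][d[Y[:-1]>27].argmin()])
    for x in fx:
        Y=np.arange(-5,6,.25);v=edge(g,p,[fw(x,y,0.) for y in Y]);print('fence base x',x,Y[np.diff(v).argmax()])
    Xs=np.arange(-8,110,.25)
    for y in(10,25):
        v=edge(g,p,[fw(x,y,26.) for x in Xs]);d=np.diff(v);
        k=[(Xs[i],int(d[i])) for i in range(1,len(d)-1) if abs(d[i])>6 and abs(d[i])>=abs(d[i-1]) and abs(d[i])>abs(d[i+1])];print('y',y,k)
if __name__=='__main__': main(sys.argv[1],eval(sys.argv[2]),eval(sys.argv[3]))
E
python3 look.py w10; for f in w9 w10; do python3 prof.py $f "[4,8,14,18]" "[40,60,80]"; done;python3 blobs.py 0.039 w10|head -3
```

```text
13.6 [0.4891 0.3965 0.1428] [0.4878 0.873  0.0038 0.0004] [-0.7572  0.8291  0.0065  1.6569 -0.0104  0.648  -0.1929] [ 0.5047 -0.3362 -0.6319] 0.05957219242499841
mod x 4 foot edge 0.75 front 36.25
mod x 8 foot edge 0.75 front 36.25
mod x 14 foot edge 0.5 front 36.0
mod x 18 foot edge 0.25 front 36.0
fence base x 40 -0.25
fence base x 60 0.0
fence base x 80 -0.5
y 10 [(np.float64(0.5), 8), (np.float64(2.75), -8), (np.float64(8.5), 12), (np.float64(13.25), -11), (np.float64(18.0), 13), (np.float64(21.75), -16), (np.float64(36.5), 16)]
y 25 [(np.float64(0.5), 8), (np.float64(4.5), -12), (np.float64(17.0), 17), (np.float64(21.75), -17), (np.float64(36.5), 17)]
mod x 4 foot edge 0.25 front 36.25
mod x 8 foot edge 0.25 front 36.25
mod x 14 foot edge 0.5 front 36.0
mod x 18 foot edge 0.5 front 36.0
fence base x 40 -0.25
fence base x 60 0.0
fence base x 80 -0.25
y 10 [(np.float64(-0.25), 7), (np.float64(2.75), -10), (np.float64(8.5), 20), (np.float64(13.0), -12), (np.float64(18.75), 10), (np.float64(22.5), -21), (np.float64(36.0), 20)]
y 25 [(np.float64(-0.25), 8), (np.float64(4.5), -14), (np.float64(16.75), 20), (np.float64(22.25), -19), (np.float64(36.0), 18)]
w10
[[  0.5317   0.3173  20.9543  35.0352  31.3661 312.5    311.    ]
 [  0.5311   0.3783   7.2769 125.9311 121.2761 353.0052 246.3752]
```

M2 sits square within about 0.3 mm of both fences. Next is M1, at yaw -40°.

Emit:
move_arm:
  commands:
    - {"x": 0, "y": 0, "z": 0.3, "wx": 0, "wy": 0, "wz": 0, "hand": 0.65}
    - {"x": 0, "y": -0.1, "z": 0.7, "wx": 0, "wy": 0, "wz": 0, "hand": 0.65}
    - {"x": 0, "y": -0.3, "z": 0.7, "wx": 0, "wy": 0, "wz": 0, "hand": 0.65}
    - {"x": 0, "y": -0.3, "z": 0.7, "wx": 0, "wy": 0, "wz": 0, "hand": 0.65}

```text
time_s: 13.98
eef_pos: [0.4941, 0.3388, 0.2489]
tool_rot: [0.494, 0.869, 0.0, 0.004]
force: [0.5, -1.6, -0.5]
opening: 0.0552
gripper_force: 0.0
```

Emit:
move_arm:
  commands:
    - {"x": 0.3, "y": -0.95, "z": 0, "wx": 0, "wy": 0, "wz": -0.8, "hand": 0.65}
    - {"x": 0.3, "y": -0.95, "z": 0, "wx": 0, "wy": 0, "wz": -0.8, "hand": 0.65}
    - {"x": 0.3, "y": -0.95, "z": 0, "wx": 0, "wy": 0, "wz": -0.8, "hand": 0.65}
    - {"x": 0.3, "y": -0.95, "z": 0, "wx": 0, "wy": 0, "wz": -0.8, "hand": 0.65}
    - {"x": 0.3, "y": -0.95, "z": 0, "wx": 0, "wy": 0, "wz": -0.8, "hand": 0.65}
    - {"x": 0.3, "y": -0.95, "z": 0, "wx": 0, "wy": 0, "wz": -0.8, "hand": 0.65}

```text
time_s: 14.48
eef_pos: [0.535, 0.1992, 0.2437]
tool_rot: [0.739, 0.674, -0.002, 0.001]
force: [-0.7, 1.5, 0.1]
opening: 0.0557
gripper_force: 0.0
```

Emit:
move_arm:
  commands:
    - {"x": 0, "y": -0.95, "z": 0, "wx": 0, "wy": 0, "wz": -0.78, "hand": 0.65}
    - {"x": 0, "y": -0.95, "z": 0, "wx": 0, "wy": 0, "wz": -0.78, "hand": 0.65}
    - {"x": 0, "y": -0.95, "z": 0, "wx": 0, "wy": 0, "wz": -0.78, "hand": 0.65}
    - {"x": 0, "y": -0.95, "z": 0, "wx": 0, "wy": 0, "wz": -0.78, "hand": 0.65}
    - {"x": 0, "y": -0.95, "z": 0, "wx": 0, "wy": 0, "wz": -0.78, "hand": 0.65}
    - {"x": 0, "y": -0.95, "z": 0, "wx": 0, "wy": 0, "wz": -0.78, "hand": 0.65}

```text
time_s: 14.98
eef_pos: [0.5336, 0.0601, 0.2441]
tool_rot: [0.906, 0.423, -0.001, 0.0]
force: [0.0, 1.1, -0.4]
opening: 0.0552
gripper_force: 0.0
```

Emit:
move_arm:
  commands:
    - {"x": 0, "y": -0.8, "z": -0.2, "wx": 0, "wy": 0, "wz": 0, "hand": 0.65}
    - {"x": 0, "y": -0.8, "z": -0.47, "wx": 0, "wy": 0, "wz": 0, "hand": 0.65}
    - {"x": 0, "y": -0.8, "z": -0.47, "wx": 0, "wy": 0, "wz": 0, "hand": 0.65}
    - {"x": 0, "y": -0.8, "z": -0.47, "wx": 0, "wy": 0, "wz": 0, "hand": 0.65}
    - {"x": 0, "y": -0.8, "z": -0.47, "wx": 0, "wy": 0, "wz": 0, "hand": 0.65}
    - {"x": 0, "y": -0.8, "z": -0.47, "wx": 0, "wy": 0, "wz": 0, "hand": 0.65}
    - {"x": 0, "y": -0.8, "z": -0.47, "wx": 0, "wy": 0, "wz": 0, "hand": 0.65}

```text
time_s: 15.57
eef_pos: [0.5346, -0.0558, 0.1744]
tool_rot: [0.904, 0.427, 0.0, -0.001]
force: [0.6, 0.8, -0.6]
opening: 0.0554
gripper_force: 0.0
```

```bash
cat > tray.py <<'E'
import sys
from blobs import *
for f in sys.argv[1:]:
    o,p=blobs(f,.0793);print(o[(o[:,0]>.34)&(o[:,0]<.6)&(o[:,1]<0)&(o[:,1]>-.3)&(abs(o[:,3]-36)<6)&(o[:,2]<28)])
E
python3 st.py; python3 look.py w11; python3 tray.py w11
```

```text
t15.57 eef [ 0.5346 -0.0558  0.1744] yaw-39.44 fix [-310.1215  209.0037] zplate161.4 F_fix [ 0.3623 -0.8873 -0.6082] open0.0554 gf0.0 q7 -0.36 tilt [ 0.0005 -0.0007]
15.5667 [ 0.5346 -0.0558  0.1744] [ 0.9042  0.427   0.0005 -0.0007] [-0.1273  0.7064  0.2447  1.9203 -0.3084  0.5509 -0.363 ] [ 0.5719  0.7691 -0.6082] 0.017709312949339653
[[  0.5345  -0.0538  21.3729  35.8871 140.5411 317.5    207.5   ]]
```

M1 hasn't moved. Descend, grip and lift.

Emit:
move_arm:
  commands:
    - {"x": 0, "y": 0.012, "z": -0.2, "wx": 0, "wy": 0, "wz": 0, "hand": 0.65}
    - {"x": 0, "y": 0.012, "z": -0.4, "wx": 0, "wy": 0, "wz": 0, "hand": 0.65}
    - {"x": 0, "y": 0.012, "z": -0.5, "wx": 0, "wy": 0, "wz": 0, "hand": 0.65}
    - {"x": 0, "y": 0.012, "z": -0.56, "wx": 0, "wy": 0, "wz": 0, "hand": 0.65}
    - {"x": 0, "y": 0.012, "z": -0.56, "wx": 0, "wy": 0, "wz": 0, "hand": 0.65}
    - {"x": 0, "y": 0.012, "z": -0.56, "wx": 0, "wy": 0, "wz": 0, "hand": 0.65}

```text
time_s: 16.12
eef_pos: [0.5347, -0.0554, 0.091]
tool_rot: [0.905, 0.425, 0.001, 0.0]
force: [0.7, -0.4, -0.5]
opening: 0.0556
gripper_force: 0.0
```

Emit:
move_arm:
  commands:
    - {"x": 0, "y": 0, "z": 0, "wx": 0, "wy": 0, "wz": 0, "hand": 0.3}
    - {"x": 0, "y": 0, "z": 0, "wx": 0, "wy": 0, "wz": 0, "hand": 0.3}
    - {"x": 0, "y": 0, "z": 0, "wx": 0, "wy": 0, "wz": 0, "hand": 0.3}
    - {"x": 0, "y": 0, "z": 0, "wx": 0, "wy": 0, "wz": 0, "hand": 0.3}
    - {"x": 0, "y": 0, "z": 0, "wx": 0, "wy": 0, "wz": 0, "hand": 0.3}
    - {"x": 0, "y": 0, "z": 0, "wx": 0, "wy": 0, "wz": 0, "hand": 0.3}
  force: 60

```text
time_s: 16.62
eef_pos: [0.535, -0.056, 0.0921]
tool_rot: [0.905, 0.425, 0.001, 0.0]
force: [-0.8, 1.5, 6.5]
opening: 0.034
gripper_force: 60.0
```

```bash
python3 st.py
```

```text
t16.62 eef [ 0.535  -0.056   0.0921] yaw-39.73 fix [-310.5033  208.7761] zplate79.1 F_fix [ 1.7305 -0.0698  6.4885] open0.0340 gf60.0 q7 -0.33 tilt [0.0013 0.0005]
```

Emit:
move_arm:
  commands:
    - {"x": 0, "y": 0, "z": 0.1, "wx": 0, "wy": 0, "wz": 0, "hand": 0.3}
    - {"x": 0, "y": 0, "z": 0.3, "wx": 0, "wy": 0, "wz": 0, "hand": 0.3}
    - {"x": 0, "y": 0, "z": 0.5, "wx": 0, "wy": 0, "wz": 0, "hand": 0.3}
    - {"x": 0, "y": 0, "z": 0.7, "wx": 0, "wy": 0, "wz": 0, "hand": 0.3}
    - {"x": 0, "y": 0, "z": 0.9, "wx": 0, "wy": 0, "wz": 0, "hand": 0.3}
    - {"x": 0, "y": 0, "z": 1, "wx": 0, "wy": 0, "wz": 0, "hand": 0.3}
    - {"x": 0, "y": 0, "z": 1, "wx": 0, "wy": 0, "wz": 0, "hand": 0.3}

```text
time_s: 17.2
eef_pos: [0.5364, -0.0567, 0.2448]
tool_rot: [0.905, 0.425, 0.004, 0.002]
force: [0.5, 0.4, -1.9]
opening: 0.0341
gripper_force: 60.3
```

```bash
python3 st.py;  python3 -c "
from h import *
print(fw(43,24))"
```

```text
t17.20 eef [ 0.5364 -0.0567  0.2448] yaw-39.76 fix [-311.8095  207.9641] zplate231.8 F_fix [ 0.0891 -0.6769 -1.9143] open0.0341 gf60.3 q7 -0.40 tilt [0.0039 0.0021]
[0.51028285 0.34211705 0.013     ]
```

Emit:
move_arm:
  commands:
    - {"x": 0, "y": 0.2, "z": 0, "wx": 0, "wy": 0, "wz": 0.1, "hand": 0.3}
    - {"x": 0, "y": 0.4, "z": 0, "wx": 0, "wy": 0, "wz": 0.25, "hand": 0.3}
    - {"x": 0, "y": 0.6, "z": 0, "wx": 0, "wy": 0, "wz": 0.4, "hand": 0.3}
    - {"x": 0, "y": 0.8, "z": 0, "wx": 0, "wy": 0, "wz": 0.55, "hand": 0.3}
    - {"x": 0, "y": 0.9, "z": 0, "wx": 0, "wy": 0, "wz": 0.7, "hand": 0.3}
    - {"x": 0, "y": 0.9, "z": 0, "wx": 0, "wy": 0, "wz": 0.79, "hand": 0.3}
    - {"x": 0, "y": 0.9, "z": 0, "wx": 0, "wy": 0, "wz": 0.79, "hand": 0.3}

```text
time_s: 17.78
eef_pos: [0.5333, 0.0804, 0.2397]
tool_rot: [0.731, 0.682, -0.0, -0.001]
force: [0.3, -0.1, -0.8]
opening: 0.0343
gripper_force: 60.3
```

Emit:
move_arm:
  commands:
    - {"x": 0, "y": 0.2, "z": 0, "wx": 0, "wy": 0, "wz": 0.1, "hand": 0.3}
    - {"x": -0.1, "y": 0.4, "z": 0, "wx": 0, "wy": 0, "wz": 0.25, "hand": 0.3}
    - {"x": -0.16, "y": 0.6, "z": 0, "wx": 0, "wy": 0, "wz": 0.4, "hand": 0.3}
    - {"x": -0.16, "y": 0.8, "z": 0, "wx": 0, "wy": 0, "wz": 0.55, "hand": 0.3}
    - {"x": -0.16, "y": 0.9, "z": 0, "wx": 0, "wy": 0, "wz": 0.7, "hand": 0.3}
    - {"x": -0.16, "y": 0.9, "z": 0, "wx": 0, "wy": 0, "wz": 0.79, "hand": 0.3}
    - {"x": -0.16, "y": 0.9, "z": 0, "wx": 0, "wy": 0, "wz": 0.79, "hand": 0.3}

```text
time_s: 18.37
eef_pos: [0.5096, 0.214, 0.2398]
tool_rot: [0.489, 0.872, -0.0, -0.0]
force: [0.1, -1.4, -1.3]
opening: 0.034
gripper_force: 60.3
```

Emit:
move_arm:
  commands:
    - {"x": 0, "y": 0.3, "z": 0, "wx": 0, "wy": 0, "wz": 0, "hand": 0.3}
    - {"x": 0, "y": 0.6, "z": -0.2, "wx": 0, "wy": 0, "wz": 0, "hand": 0.3}
    - {"x": 0, "y": 0.85, "z": -0.4, "wx": 0, "wy": 0, "wz": 0, "hand": 0.3}
    - {"x": 0, "y": 0.85, "z": -0.6, "wx": 0, "wy": 0, "wz": 0, "hand": 0.3}
    - {"x": 0, "y": 0.85, "z": -0.6, "wx": 0, "wy": 0, "wz": 0, "hand": 0.3}
    - {"x": 0, "y": 0.85, "z": -0.6, "wx": 0, "wy": 0, "wz": 0, "hand": 0.3}
    - {"x": 0, "y": 0.85, "z": -0.6, "wx": 0, "wy": 0, "wz": 0, "hand": 0.3}
    - {"x": 0, "y": 0.85, "z": -0.6, "wx": 0, "wy": 0, "wz": 0, "hand": 0.3}

```text
time_s: 19.03
eef_pos: [0.512, 0.3391, 0.1521]
tool_rot: [0.492, 0.871, 0.001, 0.001]
force: [0.2, -0.1, -1.2]
opening: 0.0338
gripper_force: 60.5
```

```bash
python3 st.py; python3 look.py w12; python3 blobs.py 0.143 w12
```

```text
t19.03 eef [0.512  0.3391 0.1521] yaw31.07 fix [39.4918 24.0738] zplate139.1 F_fix [-0.1794 -0.0951 -1.2382] open0.0338 gf60.5 q7 -0.12 tilt [0.0006 0.0014]
19.0333 [0.512  0.3391 0.1521] [0.4919 0.8707 0.0006 0.0014] [-0.6622  0.8008  0.002   1.6962  0.0012  0.6425 -0.1194] [ 0.1742 -0.1044 -1.2382] 0.016106834224964065
w12
[[  0.5118   0.3401  23.5677  33.0602  32.3567 320.4012 264.8531]
 [  0.5772   0.4458  11.9775  14.2128   5.51   584.603  139.1618]
 [  0.5597   0.4441  12.0838  29.6942   5.8298 552.0735 119.5441]
 [  0.5649   0.4627  14.9261  43.8329   6.612  588.7357  85.8888]
 [  0.5575   0.4953   7.0597  17.8998   5.4996 627.4691   5.2918]]
```

Emit:
move_arm:
  commands:
    - {"x": 0, "y": 0, "z": -0.2, "wx": 0, "wy": 0, "wz": 0, "hand": 0.3}
    - {"x": 0, "y": 0, "z": -0.4, "wx": 0, "wy": 0, "wz": 0, "hand": 0.3}
    - {"x": 0, "y": 0, "z": -0.5, "wx": 0, "wy": 0, "wz": 0, "hand": 0.3}
    - {"x": 0, "y": 0, "z": -0.6, "wx": 0, "wy": 0, "wz": 0, "hand": 0.3}
    - {"x": 0, "y": 0, "z": -0.64, "wx": 0, "wy": 0, "wz": 0, "hand": 0.3}
    - {"x": 0, "y": 0, "z": -0.64, "wx": 0, "wy": 0, "wz": 0, "hand": 0.3}
    - {"x": 0, "y": 0, "z": -0.64, "wx": 0, "wy": 0, "wz": 0, "hand": 0.3}

```text
time_s: 19.67
eef_pos: [0.5112, 0.341, 0.0557]
tool_rot: [0.49, 0.871, 0.001, 0.001]
force: [0.7, -1.2, -1.0]
opening: 0.034
gripper_force: 60.5
```

```bash
python3 st.py
```

```text
t19.67 eef [0.5112 0.341  0.0557] yaw31.26 fix [41.6197 23.8093] zplate42.7 F_fix [-1.4174  0.0227 -1.0332] open0.0340 gf60.5 q7 -0.12 tilt [0.0009 0.0006]
```

Emit:
move_arm:
  commands:
    - {"x": 0.01, "y": 0.006, "z": -0.006, "wx": 0, "wy": 0, "wz": 0, "hand": 0.3}
    - {"x": 0.02, "y": 0.012, "z": -0.012, "wx": 0, "wy": 0, "wz": 0, "hand": 0.3}
    - {"x": 0.02, "y": 0.012, "z": -0.012, "wx": 0, "wy": 0, "wz": 0, "hand": 0.3}
    - {"x": 0.02, "y": 0.012, "z": -0.012, "wx": 0, "wy": 0, "wz": 0, "hand": 0.3}

```text
time_s: 20.0
eef_pos: [0.5135, 0.3434, 0.0532]
tool_rot: [0.49, 0.872, 0.001, 0.0]
force: [0.3, -0.2, -0.7]
opening: 0.0338
gripper_force: 60.5
```

```bash
python3 st.py
```

```text
t20.00 eef [0.5135 0.3434 0.0532] yaw31.34 fix [42.3898 20.5992] zplate40.2 F_fix [-0.3531 -0.1879 -0.6822] open0.0338 gf60.5 q7 -0.12 tilt [0.0006 0.0003]
```

Emit:
move_arm:
  commands:
    - {"x": 0.007, "y": -0.011, "z": -0.003, "wx": 0, "wy": 0, "wz": 0, "hand": 0.3}
    - {"x": 0.014, "y": -0.022, "z": -0.006, "wx": 0, "wy": 0, "wz": 0, "hand": 0.3}
    - {"x": 0.024, "y": -0.04, "z": -0.006, "wx": 0, "wy": 0, "wz": 0, "hand": 0.3}
    - {"x": 0.024, "y": -0.04, "z": -0.006, "wx": 0, "wy": 0, "wz": 0, "hand": 0.3}
    - {"x": 0.024, "y": -0.04, "z": -0.006, "wx": 0, "wy": 0, "wz": 0, "hand": 0.3}

```text
time_s: 20.42
eef_pos: [0.5172, 0.337, 0.0521]
tool_rot: [0.49, 0.872, 0.0, 0.0]
force: [-0.4, 1.2, 3.2]
opening: 0.0339
gripper_force: 61.1
```

```bash
python3 st.py
```

```text
t20.42 eef [0.5172 0.337  0.0521] yaw31.32 fix [35.0626 20.7267] zplate39.1 F_fix [ 1.2204 -0.2942  3.19  ] open0.0339 gf61.1 q7 -0.11 tilt [0.0004 0.0003]
```

Emit:
move_arm:
  commands:
    - {"x": 0.005, "y": 0.003, "z": -0.003, "wx": 0, "wy": 0, "wz": 0, "hand": 0.3}
    - {"x": 0.01, "y": 0.006, "z": -0.003, "wx": 0, "wy": 0, "wz": 0, "hand": 0.3}
    - {"x": 0.01, "y": 0.006, "z": -0.003, "wx": 0, "wy": 0, "wz": 0, "hand": 0.3}

```text
time_s: 20.67
eef_pos: [0.5174, 0.3371, 0.0521]
tool_rot: [0.49, 0.872, -0.001, -0.0]
force: [-4.7, -1.5, 10.5]
opening: 0.034
gripper_force: 61.9
```

```bash
python3 st.py
```

```text
t20.67 eef [0.5174 0.3371 0.0521] yaw31.33 fix [35.025  20.5452] zplate39.1 F_fix [ 1.1687  4.737  10.4896] open0.0340 gf61.9 q7 -0.11 tilt [-0.0012 -0.0004]
```

Emit:
move_arm:
  commands:
    - {"x": 0, "y": 0, "z": 0.008, "wx": 0, "wy": 0, "wz": 0, "hand": 0.3}
    - {"x": 0, "y": 0, "z": 0.008, "wx": 0, "wy": 0, "wz": 0, "hand": 0.3}
    - {"x": 0.005, "y": -0.008, "z": 0.008, "wx": 0, "wy": 0, "wz": 0, "hand": 0.3}
    - {"x": 0.012, "y": -0.02, "z": 0.008, "wx": 0, "wy": 0, "wz": 0, "hand": 0.3}
    - {"x": 0.012, "y": -0.02, "z": 0.008, "wx": 0, "wy": 0, "wz": 0, "hand": 0.3}

```text
time_s: 21.08
eef_pos: [0.5195, 0.336, 0.0523]
tool_rot: [0.489, 0.872, 0.0, -0.001]
force: [-2.1, 2.9, 0.3]
opening: 0.0338
gripper_force: 62.0
```

```bash
python3 st.py
```

```text
t21.08 eef [0.5195 0.336  0.0523] yaw31.39 fix [32.9766 19.3215] zplate39.3 F_fix [3.5535 0.2616 0.3089] open0.0338 gf62.0 q7 -0.11 tilt [ 0.0005 -0.0007]
```

Emit:
move_arm:
  commands:
    - {"x": 0.005, "y": 0.003, "z": 0, "wx": 0, "wy": 0, "wz": 0, "hand": 0.3}
    - {"x": 0.01, "y": 0.006, "z": 0, "wx": 0, "wy": 0, "wz": 0, "hand": 0.3}
    - {"x": 0.014, "y": 0.008, "z": 0, "wx": 0, "wy": 0, "wz": 0, "hand": 0.3}
    - {"x": 0.014, "y": 0.008, "z": 0, "wx": 0, "wy": 0, "wz": 0, "hand": 0.3}

```text
time_s: 21.42
eef_pos: [0.5198, 0.3362, 0.0522]
tool_rot: [0.49, 0.872, -0.002, -0.002]
force: [-6.3, 1.0, 3.5]
opening: 0.034
gripper_force: 62.7
```

```bash
python3 st.py
```

```text
t21.42 eef [0.5198 0.3362 0.0522] yaw31.38 fix [32.9851 18.8926] zplate39.2 F_fix [4.0759 4.8445 3.483 ] open0.0340 gf62.7 q7 -0.11 tilt [-0.0015 -0.0016]
```

Emit:
move_arm:
  commands:
    - {"x": 0.008, "y": -0.01, "z": 0, "wx": 0, "wy": 0, "wz": 0, "hand": 0.3}
    - {"x": 0.012, "y": -0.012, "z": 0, "wx": 0, "wy": 0, "wz": 0, "hand": 0.3}
    - {"x": 0.012, "y": -0.012, "z": 0, "wx": 0, "wy": 0, "wz": 0, "hand": 0.3}

```text
time_s: 21.67
eef_pos: [0.5202, 0.3359, 0.0523]
tool_rot: [0.489, 0.872, -0.001, -0.003]
force: [-8.4, 3.5, 4.3]
opening: 0.0338
gripper_force: 62.1
```

```bash
python3 st.py
```

```text
t21.67 eef [0.5202 0.3359 0.0523] yaw31.43 fix [32.5349 18.7118] zplate39.3 F_fix [7.3443 5.4084 4.2745] open0.0338 gf62.1 q7 -0.11 tilt [-0.0012 -0.0029]
```

Emit:
move_arm:
  commands:
    - {"x": 0, "y": 0, "z": 0, "wx": 0, "wy": 0, "wz": 0, "hand": 0.5}
    - {"x": 0, "y": 0, "z": 0, "wx": 0, "wy": 0, "wz": 0, "hand": 0.65}
    - {"x": 0, "y": 0, "z": 0, "wx": 0, "wy": 0, "wz": 0, "hand": 0.65}
    - {"x": 0, "y": 0, "z": 0.1, "wx": 0, "wy": 0, "wz": 0, "hand": 0.65}
    - {"x": -0.25, "y": 0.4, "z": 0.4, "wx": 0, "wy": 0, "wz": 0, "hand": 0.65}
    - {"x": -0.25, "y": 0.4, "z": 0.7, "wx": 0, "wy": 0, "wz": 0, "hand": 0.65}
    - {"x": -0.25, "y": 0.4, "z": 0.7, "wx": 0, "wy": 0, "wz": 0, "hand": 0.65}
    - {"x": -0.25, "y": 0.4, "z": 0.7, "wx": 0, "wy": 0, "wz": 0, "hand": 0.65}

```text
time_s: 22.33
eef_pos: [0.4873, 0.4012, 0.1638]
tool_rot: [0.488, 0.873, 0.007, 0.001]
force: [0.5, 0.5, 0.3]
opening: 0.0554
gripper_force: 0.0
```

```bash
python3 -c "
from h import *
for i in range(4): get_image('top')"; python3 st.py; python3 look.py w13;python3 prof.py w13 "[4,11,18,26,33,40]" "[60,80]"; python3 blobs.py 0.039 w13|head -4
```

```text
t22.53 eef [0.487  0.3922 0.1565] yaw31.23 fix [97.9226 17.9959] zplate143.5 F_fix [-0.9437 -0.6263  0.0884] open0.0553 gf0.0 q7 -0.19 tilt [-0.0012  0.0006]
22.5333 [0.487  0.3922 0.1565] [ 0.4907  0.8713 -0.0012  0.0006] [-0.7622  0.8086  0.0175  1.6539 -0.0172  0.6813 -0.1918] [ 1.0242 -0.4837  0.0884] 0.018264224239191332
mod x 4 foot edge 0.25 front 36.25
mod x 11 foot edge 0.5 front 36.0
mod x 18 foot edge 0.5 front 36.0
mod x 26 foot edge 0.75 front 36.5
mod x 33 foot edge 0.75 front 35.75
mod x 40 foot edge 0.25 front 36.25
fence base x 60 -0.25
fence base x 80 0.25
y 10 [(np.float64(-1.0), 8), (np.float64(0.0), -12), (np.float64(1.25), 16), (np.float64(3.0), -12), (np.float64(9.0), 8), (np.float64(13.75), -7), (np.float64(18.0), 8), (np.float64(21.75), -6), (np.float64(25.5), -10), (np.float64(30.25), 10), (np.float64(35.75), -8), (np.float64(40.5), 14), (np.float64(44.0), -17), (np.float64(55.75), 20)]
y 25 [(np.float64(-1.0), 8), (np.float64(0.0), -12), (np.float64(1.0), 16), (np.float64(5.0), -15), (np.float64(16.75), 11), (np.float64(21.75), -8), (np.float64(27.25), -14), (np.float64(38.75), 10), (np.float64(44.0), -18), (np.float64(55.75), 19)]
w13
[[  0.5189   0.2666  20.2576  28.8005   0.1003 277.3    333.4   ]
 [  0.5313   0.318   19.6511  35.0387  31.2949 319.5    297.    ]
 [  0.5197   0.3367  20.503   34.953   31.2822 319.     274.    ]
```

The row's edge reads 44.0 mm and both feet are flush. Next is M3, at yaw -130°.

Emit:
move_arm:
  commands:
    - {"x": 0, "y": 0, "z": 0.25, "wx": 0, "wy": 0, "wz": 0, "hand": 0.65}
    - {"x": 0, "y": -0.1, "z": 0.5, "wx": 0, "wy": 0, "wz": -0.15, "hand": 0.65}
    - {"x": 0, "y": -0.3, "z": 0.6, "wx": 0, "wy": 0, "wz": -0.3, "hand": 0.65}
    - {"x": 0, "y": -0.3, "z": 0.6, "wx": 0, "wy": 0, "wz": -0.45, "hand": 0.65}
    - {"x": 0, "y": -0.3, "z": 0.6, "wx": 0, "wy": 0, "wz": -0.6, "hand": 0.65}
    - {"x": 0, "y": -0.3, "z": 0.6, "wx": 0, "wy": 0, "wz": -0.6, "hand": 0.65}

```text
time_s: 23.08
eef_pos: [0.4868, 0.3474, 0.2466]
tool_rot: [0.682, 0.731, -0.001, 0.001]
force: [-0.8, 0.2, 0.4]
opening: 0.0554
gripper_force: 0.0
```

Emit:
move_arm:
  commands:
    - {"x": 0, "y": -1, "z": 0, "wx": 0, "wy": 0, "wz": -1, "hand": 0.65}
    - {"x": 0, "y": -1, "z": 0, "wx": 0, "wy": 0, "wz": -1, "hand": 0.65}
    - {"x": 0, "y": -1, "z": 0, "wx": 0, "wy": 0, "wz": -1, "hand": 0.65}
    - {"x": 0, "y": -1, "z": 0, "wx": 0, "wy": 0, "wz": -1, "hand": 0.65}
    - {"x": 0, "y": -1, "z": 0, "wx": 0, "wy": 0, "wz": -1, "hand": 0.65}
    - {"x": 0, "y": -1, "z": 0, "wx": 0, "wy": 0, "wz": -1, "hand": 0.65}
    - {"x": 0, "y": -1, "z": 0, "wx": 0, "wy": 0, "wz": -1, "hand": 0.65}
    - {"x": 0, "y": -1, "z": 0, "wx": 0, "wy": 0, "wz": -1, "hand": 0.65}

```text
time_s: 23.75
eef_pos: [0.486, 0.1986, 0.2463]
tool_rot: [0.908, 0.418, -0.001, 0.001]
force: [0.5, -0.2, -0.3]
opening: 0.0553
gripper_force: 0.0
```

Emit:
move_arm:
  commands:
    - {"x": 0, "y": -1, "z": 0, "wx": 0, "wy": 0, "wz": -1, "hand": 0.65}
    - {"x": 0, "y": -1, "z": 0, "wx": 0, "wy": 0, "wz": -1, "hand": 0.65}
    - {"x": 0, "y": -1, "z": 0, "wx": 0, "wy": 0, "wz": -1, "hand": 0.65}
    - {"x": 0, "y": -1, "z": 0, "wx": 0, "wy": 0, "wz": -1, "hand": 0.65}
    - {"x": 0, "y": -1, "z": 0, "wx": 0, "wy": 0, "wz": -1, "hand": 0.65}
    - {"x": 0, "y": -1, "z": 0, "wx": 0, "wy": 0, "wz": -1, "hand": 0.65}
    - {"x": 0, "y": -1, "z": 0, "wx": 0, "wy": 0, "wz": -1, "hand": 0.65}
    - {"x": 0, "y": -1, "z": 0, "wx": 0, "wy": 0, "wz": -1, "hand": 0.65}

```text
time_s: 24.42
eef_pos: [0.486, 0.0489, 0.2466]
tool_rot: [0.999, 0.039, -0.001, 0.001]
force: [0.4, -0.1, -0.2]
opening: 0.0556
gripper_force: 0.0
```

Emit:
move_arm:
  commands:
    - {"x": -0.3, "y": -1, "z": 0, "wx": 0, "wy": 0, "wz": -1, "hand": 0.65}
    - {"x": -0.3, "y": -1, "z": 0, "wx": 0, "wy": 0, "wz": -1, "hand": 0.65}
    - {"x": -0.3, "y": -1, "z": 0, "wx": 0, "wy": 0, "wz": -1, "hand": 0.65}
    - {"x": -0.3, "y": -1, "z": 0, "wx": 0, "wy": 0, "wz": -1, "hand": 0.65}
    - {"x": -0.3, "y": -1, "z": 0, "wx": 0, "wy": 0, "wz": -1, "hand": 0.65}
    - {"x": -0.3, "y": -1, "z": 0, "wx": 0, "wy": 0, "wz": -1, "hand": 0.65}
    - {"x": -0.3, "y": -1, "z": 0, "wx": 0, "wy": 0, "wz": -1, "hand": 0.65}
    - {"x": -0.3, "y": -1, "z": 0, "wx": 0, "wy": 0, "wz": -1, "hand": 0.65}

```text
time_s: 25.08
eef_pos: [0.441, -0.1008, 0.2469]
tool_rot: [0.938, -0.346, -0.001, 0.001]
force: [-1.3, 0.3, -0.3]
opening: 0.0558
gripper_force: 0.0
```

```bash
python3 st.py; python3 look.py w14; python3 tray.py w14
```

```text
t25.08 eef [ 0.441  -0.1008  0.2469] yaw-130.51 fix [-300.2696  312.4058] zplate233.9 F_fix [ 0.8954  0.9525 -0.2503] open0.0558 gf0.0 q7 -1.41 tilt [-0.0007  0.0006]
25.0833 [ 0.441  -0.1008  0.2469] [ 0.9382 -0.3462 -0.0007  0.0006] [-0.3535  0.6028  0.7793  2.0994 -0.6626  0.7025 -1.4105] [-1.2783  0.2736 -0.2503] 0.03709845737082961
[[  0.5772  -0.0333  10.2885  30.4187  78.6013 161.9903 119.8313]
 [  0.3803  -0.2577  20.5237  33.5175  91.7297 498.0694 124.1624]
 [  0.441   -0.2397  21.9636  36.0343  35.4145 443.3868  82.8962]]
```

Run:
```python
from blobs import *
p=pickle.load(open('w14.pkl','rb'));print(proj(p,[(.4396,-.1175,.0793)]))
o,_=blobs('w14',.0793);print(o[(o[:,0]>.3)&(o[:,0]<.62)&(o[:,1]<.02)&(o[:,1]>-.33)])
```

```text
[[335.1122 174.7795]]
[[  0.3127   0.0053  47.9855  82.3375  90.0308 320.8032 337.2017]
 [  0.4103  -0.051   31.9511  39.1536  85.4949 302.7307 240.3461]
 [  0.4767  -0.0105  10.3     67.0843   0.5382 223.25   217.25  ]
 [  0.4424  -0.1144  21.3787  44.6253  49.4775 330.5    174.5   ]
 [  0.5772  -0.0333  10.2885  30.4187  78.6013 161.9903 119.8313]
 [  0.3803  -0.2577  20.5237  33.5175  91.7297 498.0694 124.1624]
 [  0.598   -0.0278  23.5421  44.643   77.6725 140.9494 105.7191]
 [  0.441   -0.2397  21.9636  36.0343  35.4145 443.3868  82.8962]
 [  0.5987  -0.1223  42.6304 103.2791  48.2604 216.      27.5   ]]
```

View pics/w14.png

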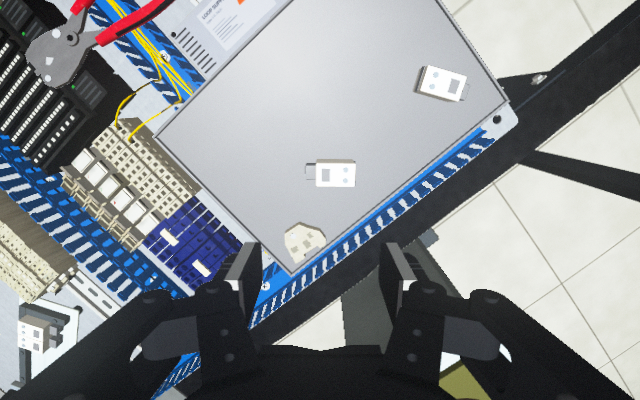

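w14 shows M3 at (335,174), nose to the left, unmoved. M4 is at (443,83) with its dark square and nose to the right, so its nose points at 215°, not 35°. Now gripping M3.

Emit:
move_arm:
  commands:
    - {"x": -0.007, "y": -0.11, "z": -0.3, "wx": 0, "wy": 0, "wz": 0, "hand": 0.65}
    - {"x": -0.007, "y": -0.11, "z": -0.6, "wx": 0, "wy": 0, "wz": 0, "hand": 0.65}
    - {"x": -0.007, "y": -0.11, "z": -0.6, "wx": 0, "wy": 0, "wz": 0, "hand": 0.65}
    - {"x": -0.007, "y": -0.11, "z": -0.6, "wx": 0, "wy": 0, "wz": 0, "hand": 0.65}
    - {"x": -0.007, "y": -0.11, "z": -0.6, "wx": 0, "wy": 0, "wz": 0, "hand": 0.65}

```text
time_s: 25.55
eef_pos: [0.4402, -0.1172, 0.1573]
tool_rot: [0.938, -0.346, -0.001, -0.0]
force: [0.7, 0.4, -0.6]
opening: 0.0558
gripper_force: 0.0
```

```bash
python3 st.py
```

```text
t25.55 eef [ 0.4402 -0.1172  0.1573] yaw-130.54 fix [-313.8447  321.6069] zplate144.3 F_fix [-0.0465 -0.7865 -0.6213] open0.0558 gf0.0 q7 -1.21 tilt [-0.0005 -0.    ]
```

Emit:
move_arm:
  commands:
    - {"x": 0, "y": 0, "z": -0.2, "wx": 0, "wy": 0, "wz": 0, "hand": 0.65}
    - {"x": 0, "y": 0, "z": -0.35, "wx": 0, "wy": 0, "wz": 0, "hand": 0.65}
    - {"x": 0, "y": 0, "z": -0.43, "wx": 0, "wy": 0, "wz": 0, "hand": 0.65}
    - {"x": 0, "y": 0, "z": -0.43, "wx": 0, "wy": 0, "wz": 0, "hand": 0.65}
    - {"x": 0, "y": 0, "z": -0.43, "wx": 0, "wy": 0, "wz": 0, "hand": 0.65}

```text
time_s: 25.97
eef_pos: [0.441, -0.1174, 0.0939]
tool_rot: [0.938, -0.347, 0.001, -0.0]
force: [0.6, -0.3, -0.5]
opening: 0.0556
gripper_force: 0.0
```

```bash
python3 st.py
```

```text
t25.97 eef [ 0.441  -0.1174  0.0939] yaw-130.60 fix [-314.4138  320.966 ] zplate80.9 F_fix [-0.5678 -0.4107 -0.5079] open0.0556 gf0.0 q7 -1.14 tilt [ 0.0007 -0.0002]
```

Emit:
move_arm:
  commands:
    - {"x": 0, "y": 0, "z": -0.02, "wx": 0, "wy": 0, "wz": 0, "hand": 0.65}
    - {"x": 0, "y": 0, "z": -0.02, "wx": 0, "wy": 0, "wz": 0, "hand": 0.3}
    - {"x": 0, "y": 0, "z": -0.02, "wx": 0, "wy": 0, "wz": 0, "hand": 0.3}
    - {"x": 0, "y": 0, "z": -0.02, "wx": 0, "wy": 0, "wz": 0, "hand": 0.3}
    - {"x": 0, "y": 0, "z": -0.02, "wx": 0, "wy": 0, "wz": 0, "hand": 0.3}
    - {"x": 0, "y": 0, "z": -0.02, "wx": 0, "wy": 0, "wz": 0, "hand": 0.3}
    - {"x": 0, "y": 0, "z": -0.02, "wx": 0, "wy": 0, "wz": 0, "hand": 0.3}
  force: 60

```text
time_s: 26.55
eef_pos: [0.4409, -0.1173, 0.0912]
tool_rot: [0.938, -0.347, 0.001, 0.0]
force: [-0.1, 0.6, 8.4]
opening: 0.0343
gripper_force: 59.7
```

```bash
python3 st.py
```

```text
t26.55 eef [ 0.4409 -0.1173  0.0912] yaw-130.63 fix [-314.2933  321.0233] zplate78.2 F_fix [ 0.5685 -0.1903  8.3521] open0.0343 gf59.7 q7 -1.14 tilt [0.0011 0.    ]
```

Emit:
move_arm:
  commands:
    - {"x": 0, "y": 0, "z": 0.1, "wx": 0, "wy": 0, "wz": 0, "hand": 0.3}
    - {"x": 0, "y": 0, "z": 0.3, "wx": 0, "wy": 0, "wz": 0, "hand": 0.3}
    - {"x": 0, "y": 0, "z": 0.5, "wx": 0, "wy": 0, "wz": 0, "hand": 0.3}
    - {"x": 0, "y": 0, "z": 0.7, "wx": 0, "wy": 0, "wz": 0, "hand": 0.3}
    - {"x": 0, "y": 0, "z": 0.9, "wx": 0, "wy": 0, "wz": 0, "hand": 0.3}
    - {"x": 0, "y": 0, "z": 1, "wx": 0, "wy": 0, "wz": 0, "hand": 0.3}
    - {"x": 0, "y": 0, "z": 1, "wx": 0, "wy": 0, "wz": 0, "hand": 0.3}

```text
time_s: 27.13
eef_pos: [0.4418, -0.1177, 0.2432]
tool_rot: [0.938, -0.347, 0.003, -0.0]
force: [-0.5, -0.4, -0.8]
opening: 0.0341
gripper_force: 60.7
```

Emit:
move_arm:
  commands:
    - {"x": 0, "y": 0.2, "z": 0, "wx": 0, "wy": 0, "wz": 0.15, "hand": 0.3}
    - {"x": 0, "y": 0.4, "z": 0, "wx": 0, "wy": 0, "wz": 0.3, "hand": 0.3}
    - {"x": 0.1, "y": 0.6, "z": 0, "wx": 0, "wy": 0, "wz": 0.45, "hand": 0.3}
    - {"x": 0.2, "y": 0.8, "z": 0, "wx": 0, "wy": 0, "wz": 0.6, "hand": 0.3}
    - {"x": 0.3, "y": 0.9, "z": 0, "wx": 0, "wy": 0, "wz": 0.75, "hand": 0.3}
    - {"x": 0.3, "y": 1, "z": 0, "wx": 0, "wy": 0, "wz": 0.9, "hand": 0.3}
    - {"x": 0.3, "y": 1, "z": 0, "wx": 0, "wy": 0, "wz": 0.9, "hand": 0.3}
    - {"x": 0.3, "y": 1, "z": 0, "wx": 0, "wy": 0, "wz": 0.9, "hand": 0.3}

```text
time_s: 27.8
eef_pos: [0.4844, 0.0334, 0.2393]
tool_rot: [1.0, -0.002, -0.001, -0.0]
force: [0.2, -0.9, -1.4]
opening: 0.034
gripper_force: 60.6
```

Emit:
move_arm:
  commands:
    - {"x": 0, "y": 0.2, "z": 0, "wx": 0, "wy": 0, "wz": 0.15, "hand": 0.3}
    - {"x": 0, "y": 0.4, "z": 0, "wx": 0, "wy": 0, "wz": 0.3, "hand": 0.3}
    - {"x": 0, "y": 0.6, "z": 0, "wx": 0, "wy": 0, "wz": 0.45, "hand": 0.3}
    - {"x": 0, "y": 0.8, "z": 0, "wx": 0, "wy": 0, "wz": 0.6, "hand": 0.3}
    - {"x": 0, "y": 0.9, "z": 0, "wx": 0, "wy": 0, "wz": 0.75, "hand": 0.3}
    - {"x": 0, "y": 1, "z": 0, "wx": 0, "wy": 0, "wz": 0.9, "hand": 0.3}
    - {"x": 0, "y": 1, "z": 0, "wx": 0, "wy": 0, "wz": 0.9, "hand": 0.3}
    - {"x": 0, "y": 1, "z": 0, "wx": 0, "wy": 0, "wz": 0.9, "hand": 0.3}

```text
time_s: 28.47
eef_pos: [0.4849, 0.1815, 0.2397]
tool_rot: [0.94, 0.342, -0.001, 0.0]
force: [-0.5, 0.2, -1.3]
opening: 0.0342
gripper_force: 60.6
```

Emit:
move_arm:
  commands:
    - {"x": 0, "y": 0.2, "z": 0, "wx": 0, "wy": 0, "wz": 0.15, "hand": 0.3}
    - {"x": 0, "y": 0.4, "z": 0, "wx": 0, "wy": 0, "wz": 0.3, "hand": 0.3}
    - {"x": 0, "y": 0.6, "z": 0, "wx": 0, "wy": 0, "wz": 0.45, "hand": 0.3}
    - {"x": 0, "y": 0.8, "z": 0, "wx": 0, "wy": 0, "wz": 0.6, "hand": 0.3}
    - {"x": 0, "y": 0.9, "z": 0, "wx": 0, "wy": 0, "wz": 0.75, "hand": 0.3}
    - {"x": 0, "y": 1, "z": 0, "wx": 0, "wy": 0, "wz": 0.9, "hand": 0.3}
    - {"x": 0, "y": 1, "z": 0, "wx": 0, "wy": 0, "wz": 0.9, "hand": 0.3}
    - {"x": 0, "y": 1, "z": 0, "wx": 0, "wy": 0, "wz": 0.9, "hand": 0.3}

```text
time_s: 29.13
eef_pos: [0.4857, 0.3305, 0.2396]
tool_rot: [0.764, 0.646, -0.001, 0.001]
force: [-0.0, -1.2, -0.5]
opening: 0.0344
gripper_force: 60.6
```

Emit:
move_arm:
  commands:
    - {"x": 0.1, "y": 0.18, "z": 0, "wx": 0, "wy": 0, "wz": 0.15, "hand": 0.3}
    - {"x": 0.1, "y": 0.18, "z": 0, "wx": 0, "wy": 0, "wz": 0.3, "hand": 0.3}
    - {"x": 0.1, "y": 0.18, "z": -0.2, "wx": 0, "wy": 0, "wz": 0.45, "hand": 0.3}
    - {"x": 0.1, "y": 0.18, "z": -0.4, "wx": 0, "wy": 0, "wz": 0.6, "hand": 0.3}
    - {"x": 0.1, "y": 0.18, "z": -0.6, "wx": 0, "wy": 0, "wz": 0.75, "hand": 0.3}
    - {"x": 0.1, "y": 0.18, "z": -0.6, "wx": 0, "wy": 0, "wz": 0.89, "hand": 0.3}
    - {"x": 0.1, "y": 0.18, "z": -0.6, "wx": 0, "wy": 0, "wz": 0.89, "hand": 0.3}
    - {"x": 0.1, "y": 0.18, "z": -0.6, "wx": 0, "wy": 0, "wz": 0.89, "hand": 0.3}

```text
time_s: 29.8
eef_pos: [0.5015, 0.3571, 0.15]
tool_rot: [0.497, 0.868, -0.001, 0.001]
force: [-0.1, 0.1, -0.7]
opening: 0.0343
gripper_force: 60.6
```

```bash
python3 st.py; python3 look.py w15; python3 blobs.py 0.132 w15
```

```text
t29.80 eef [0.5015 0.3571 0.15  ] yaw30.37 fix [60.3734 23.7891] zplate137.0 F_fix [ 0.1829  0.0278 -0.7151] open0.0343 gf60.6 q7 -0.19 tilt [-0.0008  0.0007]
29.8 [0.5015 0.3571 0.15  ] [ 0.4972  0.8677 -0.0008  0.0007] [-0.6834  0.806  -0.0201  1.6888  0.027   0.6479 -0.1887] [-0.1184  0.1421 -0.7151] 0.0240843756778271
w15
[[  0.5044   0.353   21.9799  35.5354  30.3825 320.5    267.5   ]
 [  0.5018   0.3993   4.1788  51.4863 121.2373 367.8699 181.4226]
 [  0.5674   0.456   16.4587  42.0187   5.6465 557.7643 150.3444]
 [  0.5677   0.4766  17.9163  46.6444   6.2203 587.66   109.5583]
 [  0.4586   0.4253   8.2186  10.5212 120.2528 313.      78.5   ]
 [  0.556    0.5108   8.944   29.8371   5.5273 618.2249  24.224 ]]
```

Emit:
move_arm:
  commands:
    - {"x": 0, "y": 0, "z": -0.2, "wx": 0, "wy": 0, "wz": 0.02, "hand": 0.3}
    - {"x": 0, "y": 0, "z": -0.4, "wx": 0, "wy": 0, "wz": 0.02, "hand": 0.3}
    - {"x": 0, "y": 0, "z": -0.5, "wx": 0, "wy": 0, "wz": 0.02, "hand": 0.3}
    - {"x": 0, "y": 0, "z": -0.6, "wx": 0, "wy": 0, "wz": 0.02, "hand": 0.3}
    - {"x": 0, "y": 0, "z": -0.63, "wx": 0, "wy": 0, "wz": 0.02, "hand": 0.3}
    - {"x": 0, "y": 0, "z": -0.63, "wx": 0, "wy": 0, "wz": 0.02, "hand": 0.3}
    - {"x": 0, "y": 0, "z": -0.63, "wx": 0, "wy": 0, "wz": 0.02, "hand": 0.3}

```text
time_s: 30.43
eef_pos: [0.5012, 0.36, 0.0567]
tool_rot: [0.487, 0.873, 0.001, 0.001]
force: [0.0, 0.0, -0.7]
opening: 0.0341
gripper_force: 60.6
```

Emit:
move_arm:
  commands:
    - {"x": 0.01, "y": 0.006, "z": -0.006, "wx": 0, "wy": 0, "wz": 0, "hand": 0.3}
    - {"x": 0.019, "y": 0.011, "z": -0.012, "wx": 0, "wy": 0, "wz": 0, "hand": 0.3}
    - {"x": 0.019, "y": 0.011, "z": -0.012, "wx": 0, "wy": 0, "wz": 0, "hand": 0.3}
    - {"x": 0.019, "y": 0.011, "z": -0.012, "wx": 0, "wy": 0, "wz": 0, "hand": 0.3}

```text
time_s: 30.77
eef_pos: [0.5036, 0.3618, 0.0542]
tool_rot: [0.487, 0.874, 0.001, 0.0]
force: [-0.1, -0.1, -0.7]
opening: 0.034
gripper_force: 60.6
```

```bash
python3 st.py
```

```text
t30.77 eef [0.5036 0.3618 0.0542] yaw31.77 fix [63.2718 19.535 ] zplate41.2 F_fix [-0.0434  0.187  -0.6662] open0.0340 gf60.6 q7 -0.18 tilt [0.0006 0.0003]
```

Emit:
move_arm:
  commands:
    - {"x": 0, "y": 0, "z": -0.01, "wx": 0, "wy": 0, "wz": -0.01, "hand": 0.3}
    - {"x": 0.01, "y": -0.016, "z": -0.016, "wx": 0, "wy": 0, "wz": -0.01, "hand": 0.3}
    - {"x": 0.02, "y": -0.033, "z": -0.016, "wx": 0, "wy": 0, "wz": -0.01, "hand": 0.3}
    - {"x": 0.028, "y": -0.046, "z": -0.016, "wx": 0, "wy": 0, "wz": -0.01, "hand": 0.3}
    - {"x": 0.028, "y": -0.046, "z": -0.016, "wx": 0, "wy": 0, "wz": -0.01, "hand": 0.3}
    - {"x": 0.028, "y": -0.046, "z": -0.016, "wx": 0, "wy": 0, "wz": -0.01, "hand": 0.3}

```text
time_s: 31.27
eef_pos: [0.5066, 0.3561, 0.0513]
tool_rot: [0.489, 0.872, 0.001, -0.001]
force: [-3.0, 4.6, -0.4]
opening: 0.0342
gripper_force: 60.7
```

```bash
python3 st.py
```

```text
t31.27 eef [0.5066 0.3561 0.0513] yaw31.39 fix [56.9217 19.9272] zplate38.3 F_fix [ 5.4464  0.21   -0.366 ] open0.0342 gf60.7 q7 -0.18 tilt [ 0.0008 -0.001 ]
```

Emit:
move_arm:
  commands:
    - {"x": 0.006, "y": 0.003, "z": -0.001, "wx": 0, "wy": 0, "wz": 0, "hand": 0.3}
    - {"x": 0.012, "y": 0.007, "z": -0.001, "wx": 0, "wy": 0, "wz": 0, "hand": 0.3}
    - {"x": 0.018, "y": 0.01, "z": -0.001, "wx": 0, "wy": 0, "wz": 0, "hand": 0.3}
    - {"x": 0.018, "y": 0.01, "z": -0.001, "wx": 0, "wy": 0, "wz": 0, "hand": 0.3}

```text
time_s: 31.6
eef_pos: [0.5069, 0.3562, 0.0513]
tool_rot: [0.489, 0.872, -0.002, -0.002]
force: [-8.4, 1.2, 7.3]
opening: 0.0345
gripper_force: 61.6
```

```bash
python3 st.py
```

```text
t31.60 eef [0.5069 0.3562 0.0513] yaw31.40 fix [56.8656 19.6257] zplate38.3 F_fix [5.3548 6.5856 7.2974] open0.0345 gf61.6 q7 -0.18 tilt [-0.002  -0.0022]
```

Emit:
move_arm:
  commands:
    - {"x": 0.004, "y": -0.006, "z": 0, "wx": 0, "wy": 0, "wz": 0, "hand": 0.3}
    - {"x": 0.006, "y": -0.008, "z": 0, "wx": 0, "wy": 0, "wz": 0, "hand": 0.3}
    - {"x": 0.006, "y": -0.008, "z": 0, "wx": 0, "wy": 0, "wz": 0, "hand": 0.3}

```text
time_s: 31.85
eef_pos: [0.5069, 0.3562, 0.0513]
tool_rot: [0.489, 0.872, -0.002, -0.003]
force: [-8.8, 3.8, 6.3]
opening: 0.0341
gripper_force: 61.5
```

```bash
python3 st.py
```

```text
t31.85 eef [0.5069 0.3562 0.0513] yaw31.44 fix [56.8335 19.6387] zplate38.3 F_fix [7.8432 5.5634 6.345 ] open0.0341 gf61.5 q7 -0.17 tilt [-0.0015 -0.003 ]
```

Emit:
move_arm:
  commands:
    - {"x": 0, "y": 0, "z": 0.006, "wx": 0, "wy": 0, "wz": 0, "hand": 0.3}
    - {"x": 0.004, "y": 0.002, "z": 0.006, "wx": 0, "wy": 0, "wz": 0, "hand": 0.3}
    - {"x": 0.004, "y": 0.002, "z": 0.006, "wx": 0, "wy": 0, "wz": 0, "hand": 0.3}

```text
time_s: 32.1
eef_pos: [0.5072, 0.3564, 0.0514]
tool_rot: [0.489, 0.872, -0.002, -0.003]
force: [-8.6, 4.5, 1.6]
opening: 0.0344
gripper_force: 61.0
```

```bash
python3 st.py
```

```text
t32.10 eef [0.5072 0.3564 0.0514] yaw31.44 fix [56.7878 19.2488] zplate38.4 F_fix [8.3174 5.0504 1.6193] open0.0344 gf61.0 q7 -0.17 tilt [-0.0019 -0.0031]
```

Emit:
move_arm:
  commands:
    - {"x": 0, "y": 0, "z": -0.005, "wx": 0, "wy": 0, "wz": 0, "hand": 0.3}
    - {"x": 0, "y": 0, "z": -0.005, "wx": 0, "wy": 0, "wz": 0, "hand": 0.5}
    - {"x": 0, "y": 0, "z": -0.005, "wx": 0, "wy": 0, "wz": 0, "hand": 0.65}
    - {"x": 0, "y": 0, "z": 0.1, "wx": 0, "wy": 0, "wz": 0, "hand": 0.65}
    - {"x": -0.2, "y": 0.33, "z": 0.4, "wx": 0, "wy": 0, "wz": 0, "hand": 0.65}
    - {"x": -0.2, "y": 0.33, "z": 0.7, "wx": 0, "wy": 0, "wz": 0, "hand": 0.65}
    - {"x": -0.2, "y": 0.33, "z": 0.7, "wx": 0, "wy": 0, "wz": 0, "hand": 0.65}
    - {"x": -0.2, "y": 0.33, "z": 0.7, "wx": 0, "wy": 0, "wz": 0, "hand": 0.65}

```text
time_s: 32.77
eef_pos: [0.4836, 0.4094, 0.1629]
tool_rot: [0.489, 0.872, 0.006, 0.002]
force: [-0.4, 0.7, -0.1]
opening: 0.0552
gripper_force: 0.0
```

```bash
python3 -c "
from h import *
for i in range(4): get_image('top')"; python3 st.py; python3 look.py w16;python3 prof.py w16 "[26,33,40,48,55,62]" "[80,95]"; python3 blobs.py 0.039 w16|head -5
```

```text
t32.97 eef [0.4822 0.4026 0.1561] yaw31.23 fix [109.2606  16.7326] zplate143.1 F_fix [0.2762 0.6765 0.6447] open0.0554 gf0.0 q7 -0.24 tilt [-0.0013  0.0006]
32.9667 [0.4822 0.4026 0.1561] [ 0.4907  0.8713 -0.0013  0.0006] [-0.764   0.8119 -0.0108  1.6439  0.0153  0.688  -0.2382] [-0.7218 -0.1136  0.6447] 0.015599391168094855
mod x 26 foot edge 0.0 front 35.75
mod x 33 foot edge 0.25 front 36.25
mod x 40 foot edge 0.25 front 36.0
mod x 48 foot edge 1.25 front 36.75
mod x 55 foot edge 0.75 front 36.5
mod x 62 foot edge 0.75 front 36.5
fence base x 80 -0.25
fence base x 95 0.0
y 10 [(np.float64(0.5), 7), (np.float64(2.75), -6), (np.float64(3.25), -6), (np.float64(8.75), 11), (np.float64(12.75), -7), (np.float64(18.5), 8), (np.float64(25.5), -9), (np.float64(30.25), 8), (np.float64(35.25), -8), (np.float64(40.0), 8), (np.float64(43.5), -7), (np.float64(47.5), -8), (np.float64(52.0), 10), (np.float64(57.5), -8), (np.float64(62.75), 9), (np.float64(66.25), -17), (np.float64(76.75), 21)]
y 25 [(np.float64(0.5), 8), (np.float64(4.5), -14), (np.float64(16.75), 13), (np.float64(26.75), -9), (np.float64(39.0), 12), (np.float64(43.5), -7), (np.float64(49.25), -10), (np.float64(61.0), 15), (np.float64(66.25), -18), (np.float64(76.75), 20)]
w16
[[  0.5106   0.2744  20.5967  39.9896  29.5502 272.4844 333.9661]
 [  0.5262   0.3268  35.3133  43.2545 121.2952 318.     298.    ]
 [  0.5082   0.3555  20.8644  35.3142  31.2862 317.5    262.5   ]
 [  0.5311   0.3784   7.3326 124.4066 121.3197 356.3278 248.994 ]
```

M3's edge is at 66.2 mm with its foot about 0.5 mm short of flush, which a push will close later. Now M4, at yaw 35°.

Emit:
move_arm:
  commands:
    - {"x": 0, "y": 0, "z": 0.25, "wx": 0, "wy": 0, "wz": 0, "hand": 0.65}
    - {"x": 0, "y": -0.1, "z": 0.5, "wx": 0, "wy": 0, "wz": 0, "hand": 0.65}
    - {"x": 0, "y": -0.4, "z": 0.6, "wx": 0, "wy": 0, "wz": 0.09, "hand": 0.65}
    - {"x": 0, "y": -0.7, "z": 0.6, "wx": 0, "wy": 0, "wz": 0.09, "hand": 0.65}
    - {"x": 0, "y": -0.9, "z": 0.6, "wx": 0, "wy": 0, "wz": 0.09, "hand": 0.65}
    - {"x": 0, "y": -0.9, "z": 0.6, "wx": 0, "wy": 0, "wz": 0.09, "hand": 0.65}

```text
time_s: 33.52
eef_pos: [0.4824, 0.2573, 0.246]
tool_rot: [0.465, 0.886, -0.005, 0.001]
force: [0.4, -1.4, 0.1]
opening: 0.0553
gripper_force: 0.0
```

Emit:
move_arm:
  commands:
    - {"x": 0, "y": -1, "z": 0, "wx": 0, "wy": 0, "wz": 0, "hand": 0.65}
    - {"x": 0, "y": -1, "z": 0, "wx": 0, "wy": 0, "wz": 0, "hand": 0.65}
    - {"x": 0, "y": -1, "z": 0, "wx": 0, "wy": 0, "wz": 0, "hand": 0.65}
    - {"x": 0, "y": -1, "z": 0, "wx": 0, "wy": 0, "wz": 0, "hand": 0.65}
    - {"x": 0, "y": -1, "z": 0, "wx": 0, "wy": 0, "wz": 0, "hand": 0.65}

```text
time_s: 33.93
eef_pos: [0.4809, 0.1109, 0.2458]
tool_rot: [0.464, 0.886, -0.004, -0.0]
force: [0.6, -0.2, -0.1]
opening: 0.0554
gripper_force: 0.0
```

Emit:
move_arm:
  commands:
    - {"x": 0, "y": -1, "z": 0, "wx": 0, "wy": 0, "wz": 0, "hand": 0.65}
    - {"x": 0, "y": -1, "z": 0, "wx": 0, "wy": 0, "wz": 0, "hand": 0.65}
    - {"x": 0, "y": -1, "z": 0, "wx": 0, "wy": 0, "wz": 0, "hand": 0.65}
    - {"x": 0, "y": -1, "z": 0, "wx": 0, "wy": 0, "wz": 0, "hand": 0.65}
    - {"x": 0, "y": -1, "z": 0, "wx": 0, "wy": 0, "wz": 0, "hand": 0.65}

```text
time_s: 34.35
eef_pos: [0.4805, -0.0379, 0.2459]
tool_rot: [0.464, 0.886, -0.003, -0.0]
force: [-0.1, -0.8, -0.7]
opening: 0.0556
gripper_force: 0.0
```

Emit:
move_arm:
  commands:
    - {"x": -0.27, "y": -0.8, "z": 0, "wx": 0, "wy": 0, "wz": 0, "hand": 0.65}
    - {"x": -0.27, "y": -0.8, "z": 0, "wx": 0, "wy": 0, "wz": 0, "hand": 0.65}
    - {"x": -0.27, "y": -0.8, "z": 0, "wx": 0, "wy": 0, "wz": 0, "hand": 0.65}
    - {"x": -0.27, "y": -0.8, "z": 0, "wx": 0, "wy": 0, "wz": 0, "hand": 0.65}
    - {"x": -0.27, "y": -0.8, "z": 0, "wx": 0, "wy": 0, "wz": 0, "hand": 0.65}

```text
time_s: 34.77
eef_pos: [0.4396, -0.153, 0.2462]
tool_rot: [0.462, 0.887, -0.001, -0.001]
force: [0.2, 0.8, -0.3]
opening: 0.0555
gripper_force: 0.0
```

Emit:
move_arm:
  commands:
    - {"x": 0, "y": -0.58, "z": -0.1, "wx": 0, "wy": 0, "wz": 0, "hand": 0.65}
    - {"x": 0, "y": -0.58, "z": -0.3, "wx": 0, "wy": 0, "wz": 0, "hand": 0.65}
    - {"x": 0, "y": -0.58, "z": -0.45, "wx": 0, "wy": 0, "wz": 0, "hand": 0.65}
    - {"x": 0, "y": -0.58, "z": -0.45, "wx": 0, "wy": 0, "wz": 0, "hand": 0.65}
    - {"x": 0, "y": -0.58, "z": -0.45, "wx": 0, "wy": 0, "wz": 0, "hand": 0.65}
    - {"x": 0, "y": -0.58, "z": -0.45, "wx": 0, "wy": 0, "wz": 0, "hand": 0.65}

```text
time_s: 35.27
eef_pos: [0.4422, -0.2348, 0.1798]
tool_rot: [0.457, 0.889, 0.001, -0.0]
force: [0.9, 0.2, 0.1]
opening: 0.0554
gripper_force: 0.0
```

```bash
python3 st.py; python3 look.py w17; python3 tray.py w17
python3 - <<'E'
from blobs import *
p=pickle.load(open('w17.pkl','rb'));g=cv2.cvtColor(cv2.imread('pics/w17.png'),6).astype(np.float32)
c=np.array([.4409,-.2396]);n=np.array([np.cos(np.radians(215.4)),np.sin(np.radians(215.4))])
for z in(.0793,):
    L=[np.r_[c+n*t/1000,z] for t in range(-26,32,2)];uv=proj(p,L).astype(np.float32);print(cv2.remap(g,uv[:,:1],uv[:,1:],1).ravel().astype(int))
E
```

```text
t35.27 eef [ 0.4422 -0.2348  0.1798] yaw35.57 fix [-415.5667  380.6837] zplate166.8 F_fix [-0.244  -0.8529  0.0686] open0.0554 gf0.0 q7 0.88 tilt [ 0.0009 -0.0002]
35.2667 [ 0.4422 -0.2348  0.1798] [ 0.4573  0.8893  0.0009 -0.0002] [ 0.4665  0.6456 -0.1108  2.0108  0.1375  0.4923  0.8774] [0.8562 0.2324 0.0686] 0.03221852754568968
[[  0.4409  -0.2396  20.5064  36.0862  35.5418 314.     210.5   ]]
[200 198 198 200 228 251 251 251 251 251 251 251 251 251 251 248 191 190
 190 188 251 251 200 184 182 178 143 183 184]
```

M4 is confirmed in place, with its dark square on the 215° side. Grip it.

Emit:
move_arm:
  commands:
    - {"x": -0.005, "y": -0.033, "z": -0.2, "wx": 0, "wy": 0, "wz": 0, "hand": 0.65}
    - {"x": -0.005, "y": -0.033, "z": -0.4, "wx": 0, "wy": 0, "wz": 0, "hand": 0.65}
    - {"x": -0.005, "y": -0.033, "z": -0.5, "wx": 0, "wy": 0, "wz": 0, "hand": 0.65}
    - {"x": -0.005, "y": -0.033, "z": -0.57, "wx": 0, "wy": 0, "wz": 0, "hand": 0.65}
    - {"x": -0.005, "y": -0.033, "z": -0.57, "wx": 0, "wy": 0, "wz": 0, "hand": 0.65}
    - {"x": -0.005, "y": -0.033, "z": -0.57, "wx": 0, "wy": 0, "wz": 0, "hand": 0.65}

```text
time_s: 35.82
eef_pos: [0.4413, -0.2415, 0.095]
tool_rot: [0.458, 0.889, 0.0, 0.001]
force: [-0.5, 0.4, 0.8]
opening: 0.0556
gripper_force: 0.0
```

```bash
python3 st.py
```

```text
t35.82 eef [ 0.4413 -0.2415  0.095 ] yaw35.48 fix [-420.7876  384.9125] zplate82.0 F_fix [0.6433 0.2506 0.791 ] open0.0556 gf0.0 q7 0.86 tilt [0.0003 0.0007]
```

Emit:
move_arm:
  commands:
    - {"x": 0, "y": 0.01, "z": -0.025, "wx": 0, "wy": 0, "wz": 0, "hand": 0.65}
    - {"x": 0, "y": 0.01, "z": -0.025, "wx": 0, "wy": 0, "wz": 0, "hand": 0.3}
    - {"x": 0, "y": 0.01, "z": -0.025, "wx": 0, "wy": 0, "wz": 0, "hand": 0.3}
    - {"x": 0, "y": 0.01, "z": -0.025, "wx": 0, "wy": 0, "wz": 0, "hand": 0.3}
    - {"x": 0, "y": 0.01, "z": -0.025, "wx": 0, "wy": 0, "wz": 0, "hand": 0.3}
    - {"x": 0, "y": 0.01, "z": -0.025, "wx": 0, "wy": 0, "wz": 0, "hand": 0.3}
    - {"x": 0, "y": 0.01, "z": -0.025, "wx": 0, "wy": 0, "wz": 0, "hand": 0.3}
  force: 60

```text
time_s: 36.4
eef_pos: [0.4409, -0.2407, 0.0914]
tool_rot: [0.459, 0.889, 0.0, 0.001]
force: [-0.8, 0.7, 5.9]
opening: 0.0339
gripper_force: 59.9
```

```bash
python3 st.py
```

```text
t36.40 eef [ 0.4409 -0.2407  0.0914] yaw35.40 fix [-419.8442  384.887 ] zplate78.4 F_fix [1.0313 0.3177 5.8846] open0.0339 gf59.9 q7 0.86 tilt [0.0002 0.0008]
```

Emit:
move_arm:
  commands:
    - {"x": 0, "y": 0, "z": 0.1, "wx": 0, "wy": 0, "wz": 0, "hand": 0.3}
    - {"x": 0, "y": 0, "z": 0.3, "wx": 0, "wy": 0, "wz": 0, "hand": 0.3}
    - {"x": 0, "y": 0, "z": 0.5, "wx": 0, "wy": 0, "wz": 0, "hand": 0.3}
    - {"x": 0, "y": 0, "z": 0.7, "wx": 0, "wy": 0, "wz": 0, "hand": 0.3}
    - {"x": 0, "y": 0, "z": 0.9, "wx": 0, "wy": 0, "wz": 0, "hand": 0.3}
    - {"x": 0, "y": 0, "z": 1, "wx": 0, "wy": 0, "wz": 0, "hand": 0.3}
    - {"x": 0, "y": 0, "z": 1, "wx": 0, "wy": 0, "wz": 0, "hand": 0.3}

```text
time_s: 36.98
eef_pos: [0.4422, -0.2417, 0.2442]
tool_rot: [0.459, 0.888, 0.0, 0.004]
force: [0.5, -0.2, -1.0]
opening: 0.0342
gripper_force: 60.3
```

Emit:
move_arm:
  commands:
    - {"x": 0, "y": 0.2, "z": 0, "wx": 0, "wy": 0, "wz": -0.05, "hand": 0.3}
    - {"x": 0, "y": 0.4, "z": 0, "wx": 0, "wy": 0, "wz": -0.09, "hand": 0.3}
    - {"x": 0.1, "y": 0.6, "z": 0, "wx": 0, "wy": 0, "wz": -0.09, "hand": 0.3}
    - {"x": 0.2, "y": 0.8, "z": 0, "wx": 0, "wy": 0, "wz": -0.09, "hand": 0.3}
    - {"x": 0.3, "y": 0.95, "z": 0, "wx": 0, "wy": 0, "wz": -0.09, "hand": 0.3}
    - {"x": 0.3, "y": 1, "z": 0, "wx": 0, "wy": 0, "wz": -0.09, "hand": 0.3}

```text
time_s: 37.48
eef_pos: [0.4883, -0.0855, 0.2399]
tool_rot: [0.487, 0.874, 0.002, 0.001]
force: [0.9, 1.3, -0.6]
opening: 0.0342
gripper_force: 60.2
```

Emit:
move_arm:
  commands:
    - {"x": 0, "y": 0.2, "z": 0, "wx": 0, "wy": 0, "wz": 0, "hand": 0.3}
    - {"x": 0, "y": 0.4, "z": 0, "wx": 0, "wy": 0, "wz": 0, "hand": 0.3}
    - {"x": 0, "y": 0.6, "z": 0, "wx": 0, "wy": 0, "wz": 0, "hand": 0.3}
    - {"x": 0, "y": 0.8, "z": 0, "wx": 0, "wy": 0, "wz": 0, "hand": 0.3}
    - {"x": 0, "y": 1, "z": 0, "wx": 0, "wy": 0, "wz": 0, "hand": 0.3}
    - {"x": 0, "y": 1, "z": 0, "wx": 0, "wy": 0, "wz": 0, "hand": 0.3}

```text
time_s: 37.98
eef_pos: [0.4846, 0.0664, 0.2397]
tool_rot: [0.486, 0.874, 0.002, -0.001]
force: [-0.3, -0.1, -0.5]
opening: 0.0343
gripper_force: 60.2
```

Emit:
move_arm:
  commands:
    - {"x": 0, "y": 0.2, "z": 0, "wx": 0, "wy": 0, "wz": 0, "hand": 0.3}
    - {"x": 0, "y": 0.4, "z": 0, "wx": 0, "wy": 0, "wz": 0, "hand": 0.3}
    - {"x": 0, "y": 0.6, "z": 0, "wx": 0, "wy": 0, "wz": 0, "hand": 0.3}
    - {"x": 0, "y": 0.8, "z": 0, "wx": 0, "wy": 0, "wz": 0, "hand": 0.3}
    - {"x": 0, "y": 1, "z": 0, "wx": 0, "wy": 0, "wz": 0, "hand": 0.3}
    - {"x": 0, "y": 1, "z": 0, "wx": 0, "wy": 0, "wz": 0, "hand": 0.3}

```text
time_s: 38.48
eef_pos: [0.4842, 0.2167, 0.2397]
tool_rot: [0.486, 0.874, 0.002, -0.001]
force: [-1.4, 0.6, -0.2]
opening: 0.034
gripper_force: 60.2
```

Emit:
move_arm:
  commands:
    - {"x": 0, "y": 0.2, "z": 0, "wx": 0, "wy": 0, "wz": 0, "hand": 0.3}
    - {"x": 0, "y": 0.4, "z": 0, "wx": 0, "wy": 0, "wz": 0, "hand": 0.3}
    - {"x": 0, "y": 0.6, "z": 0, "wx": 0, "wy": 0, "wz": 0, "hand": 0.3}
    - {"x": 0, "y": 0.8, "z": 0, "wx": 0, "wy": 0, "wz": 0, "hand": 0.3}
    - {"x": 0, "y": 1, "z": 0, "wx": 0, "wy": 0, "wz": 0, "hand": 0.3}
    - {"x": 0, "y": 1, "z": 0, "wx": 0, "wy": 0, "wz": 0, "hand": 0.3}

```text
time_s: 38.98
eef_pos: [0.4832, 0.3667, 0.2394]
tool_rot: [0.486, 0.874, 0.002, -0.002]
force: [0.1, 2.2, 0.2]
opening: 0.0339
gripper_force: 60.2
```

Emit:
move_arm:
  commands:
    - {"x": 0.02, "y": 0.12, "z": 0, "wx": 0, "wy": 0, "wz": 0, "hand": 0.3}
    - {"x": 0.02, "y": 0.12, "z": -0.2, "wx": 0, "wy": 0, "wz": 0, "hand": 0.3}
    - {"x": 0.02, "y": 0.12, "z": -0.4, "wx": 0, "wy": 0, "wz": 0, "hand": 0.3}
    - {"x": 0.02, "y": 0.12, "z": -0.6, "wx": 0, "wy": 0, "wz": 0, "hand": 0.3}
    - {"x": 0.02, "y": 0.12, "z": -0.6, "wx": 0, "wy": 0, "wz": 0, "hand": 0.3}
    - {"x": 0.02, "y": 0.12, "z": -0.6, "wx": 0, "wy": 0, "wz": 0, "hand": 0.3}
    - {"x": 0.02, "y": 0.12, "z": -0.6, "wx": 0, "wy": 0, "wz": 0, "hand": 0.3}

```text
time_s: 39.57
eef_pos: [0.4892, 0.3771, 0.1513]
tool_rot: [0.49, 0.872, 0.001, 0.0]
force: [1.2, 0.0, -0.6]
opening: 0.0342
gripper_force: 60.2
```

```bash
python3 st.py; python3 look.py w18; python3 blobs.py 0.137 w18|head -3
```

```text
t39.57 eef [0.4892 0.3771 0.1513] yaw31.31 fix [83.8564 23.9543] zplate138.3 F_fix [-0.5872 -1.0409 -0.5643] open0.0342 gf60.2 q7 -0.20 tilt [0.0007 0.0004]
39.5667 [0.4892 0.3771 0.1513] [0.4901 0.8717 0.0007 0.0004] [-0.7246  0.8056 -0.0124  1.6841  0.0153  0.6505 -0.1989] [ 1.1945  0.0359 -0.5643] 0.026533199960729018
w18
[[  0.4934   0.3372  12.3614  12.7783   0.4441 285.7647 327.4412]
 [  0.4332   0.3374  12.0859  17.1527 179.3682 174.7907 270.455 ]
```

Emit:
move_arm:
  commands:
    - {"x": 0, "y": 0, "z": -0.2, "wx": 0, "wy": 0, "wz": 0, "hand": 0.3}
    - {"x": 0, "y": 0, "z": -0.4, "wx": 0, "wy": 0, "wz": 0, "hand": 0.3}
    - {"x": 0, "y": 0, "z": -0.5, "wx": 0, "wy": 0, "wz": 0, "hand": 0.3}
    - {"x": 0, "y": 0, "z": -0.6, "wx": 0, "wy": 0, "wz": 0, "hand": 0.3}
    - {"x": 0, "y": 0, "z": -0.64, "wx": 0, "wy": 0, "wz": 0, "hand": 0.3}
    - {"x": 0, "y": 0, "z": -0.64, "wx": 0, "wy": 0, "wz": 0, "hand": 0.3}
    - {"x": 0, "y": 0, "z": -0.64, "wx": 0, "wy": 0, "wz": 0, "hand": 0.3}

```text
time_s: 40.2
eef_pos: [0.4893, 0.3779, 0.0557]
tool_rot: [0.49, 0.872, 0.001, 0.0]
force: [-0.3, -0.1, -0.0]
opening: 0.0341
gripper_force: 60.3
```

Emit:
move_arm:
  commands:
    - {"x": 0.012, "y": 0.007, "z": -0.006, "wx": 0, "wy": 0, "wz": 0, "hand": 0.3}
    - {"x": 0.024, "y": 0.014, "z": -0.012, "wx": 0, "wy": 0, "wz": 0, "hand": 0.3}
    - {"x": 0.024, "y": 0.014, "z": -0.012, "wx": 0, "wy": 0, "wz": 0, "hand": 0.3}
    - {"x": 0.024, "y": 0.014, "z": -0.012, "wx": 0, "wy": 0, "wz": 0, "hand": 0.3}

```text
time_s: 40.53
eef_pos: [0.4924, 0.3797, 0.0531]
tool_rot: [0.49, 0.872, 0.001, 0.0]
force: [0.1, 0.5, -1.0]
opening: 0.034
gripper_force: 60.3
```

```bash
python3 st.py
```

```text
t40.53 eef [0.4924 0.3797 0.0531] yaw31.34 fix [84.383  19.8486] zplate40.1 F_fix [ 0.4156 -0.3441 -0.9749] open0.0340 gf60.3 q7 -0.20 tilt [0.0006 0.0003]
```

Emit:
move_arm:
  commands:
    - {"x": 0.005, "y": 0.003, "z": -0.006, "wx": 0, "wy": 0, "wz": 0, "hand": 0.3}
    - {"x": 0.013, "y": -0.012, "z": -0.01, "wx": 0, "wy": 0, "wz": 0, "hand": 0.3}
    - {"x": 0.022, "y": -0.027, "z": -0.01, "wx": 0, "wy": 0, "wz": 0, "hand": 0.3}
    - {"x": 0.031, "y": -0.041, "z": -0.01, "wx": 0, "wy": 0, "wz": 0, "hand": 0.3}
    - {"x": 0.031, "y": -0.041, "z": -0.01, "wx": 0, "wy": 0, "wz": 0, "hand": 0.3}
    - {"x": 0.031, "y": -0.041, "z": -0.01, "wx": 0, "wy": 0, "wz": 0, "hand": 0.3}

```text
time_s: 41.03
eef_pos: [0.4968, 0.374, 0.0515]
tool_rot: [0.49, 0.872, 0.001, -0.0]
force: [-1.5, 2.8, 5.4]
opening: 0.0338
gripper_force: 62.2
```

```bash
python3 st.py
```

```text
t41.03 eef [0.4968 0.374  0.0515] yaw31.35 fix [77.2753 19.0244] zplate38.5 F_fix [ 3.2055 -0.1907  5.364 ] open0.0338 gf62.2 q7 -0.19 tilt [ 0.0009 -0.0001]
```

Emit:
move_arm:
  commands:
    - {"x": 0, "y": 0, "z": 0.006, "wx": 0, "wy": 0, "wz": 0, "hand": 0.3}
    - {"x": 0.005, "y": -0.009, "z": 0.006, "wx": 0, "wy": 0, "wz": 0, "hand": 0.3}
    - {"x": 0.01, "y": -0.016, "z": 0.006, "wx": 0, "wy": 0, "wz": 0, "hand": 0.3}
    - {"x": 0.01, "y": -0.016, "z": 0.006, "wx": 0, "wy": 0, "wz": 0, "hand": 0.3}

```text
time_s: 41.37
eef_pos: [0.4968, 0.3729, 0.0516]
tool_rot: [0.489, 0.872, 0.001, -0.001]
force: [-3.2, 6.0, 0.1]
opening: 0.0341
gripper_force: 61.7
```

```bash
python3 st.py
```

```text
t41.37 eef [0.4968 0.3729 0.0516] yaw31.42 fix [76.3018 19.6768] zplate38.6 F_fix [ 6.8062 -0.4282  0.1406] open0.0341 gf61.7 q7 -0.19 tilt [ 0.0008 -0.0013]
```

Emit:
move_arm:
  commands:
    - {"x": 0.006, "y": 0.003, "z": 0, "wx": 0, "wy": 0, "wz": 0, "hand": 0.3}
    - {"x": 0.012, "y": 0.007, "z": 0.002, "wx": 0, "wy": 0, "wz": 0, "hand": 0.3}
    - {"x": 0.018, "y": 0.01, "z": 0.004, "wx": 0, "wy": 0, "wz": 0, "hand": 0.3}
    - {"x": 0.018, "y": 0.01, "z": 0.004, "wx": 0, "wy": 0, "wz": 0, "hand": 0.3}

```text
time_s: 41.7
eef_pos: [0.4975, 0.3733, 0.0517]
tool_rot: [0.489, 0.872, -0.001, -0.002]
force: [-6.4, 4.6, 1.1]
opening: 0.034
gripper_force: 61.7
```

```bash
python3 st.py
```

```text
t41.70 eef [0.4975 0.3733 0.0517] yaw31.41 fix [76.3416 18.8172] zplate38.7 F_fix [7.3024 3.1131 1.1151] open0.0340 gf61.7 q7 -0.19 tilt [-0.0014 -0.0024]
```

Emit:
move_arm:
  commands:
    - {"x": 0.008, "y": 0.005, "z": 0, "wx": 0, "wy": 0, "wz": 0, "hand": 0.3}
    - {"x": 0.008, "y": 0.005, "z": -0.003, "wx": 0, "wy": 0, "wz": 0, "hand": 0.3}
    - {"x": 0.008, "y": 0.005, "z": -0.003, "wx": 0, "wy": 0, "wz": 0, "hand": 0.5}
    - {"x": 0.008, "y": 0.005, "z": -0.003, "wx": 0, "wy": 0, "wz": 0, "hand": 0.65}
    - {"x": 0.008, "y": 0.005, "z": 0.1, "wx": 0, "wy": 0, "wz": 0, "hand": 0.65}
    - {"x": 0, "y": 0, "z": 0.4, "wx": 0, "wy": 0, "wz": 0, "hand": 0.65}
    - {"x": -0.14, "y": 0.22, "z": 0.7, "wx": 0, "wy": 0, "wz": 0, "hand": 0.65}
    - {"x": -0.14, "y": 0.22, "z": 0.7, "wx": 0, "wy": 0, "wz": 0, "hand": 0.65}

```text
time_s: 42.37
eef_pos: [0.4818, 0.4064, 0.1612]
tool_rot: [0.491, 0.871, 0.003, 0.001]
force: [-0.5, 2.1, -0.2]
opening: 0.0557
gripper_force: 0.0
```

```bash
python3 -c "
from h import *
for i in range(8): get_image('top')"; python3 st.py; python3 look.py w19;python3 prof.py w19 "[26,33,40,48,55,62,70,77,84]" "[100]"; python3 blobs.py 0.039 w19|head -7
```

```text
t42.77 eef [0.4802 0.4031 0.1559] yaw31.22 fix [110.7377  18.2396] zplate142.9 F_fix [-0.3662  0.3801 -0.5771] open0.0555 gf0.0 q7 -0.23 tilt [-0.0017  0.0002]
42.7667 [0.4802 0.4031 0.1559] [ 0.4907  0.8713 -0.0017  0.0002] [-0.7697  0.8112 -0.0051  1.6471  0.008   0.6865 -0.2346] [-0.1359 -0.51   -0.5771] 0.007348119179983865
mod x 26 foot edge 0.0 front 35.75
mod x 33 foot edge 0.25 front 36.0
mod x 40 foot edge 0.25 front 35.5
mod x 48 foot edge 0.5 front 36.75
mod x 55 foot edge 0.75 front 36.0
mod x 62 foot edge 0.75 front 36.5
mod x 70 foot edge 0.25 front 36.25
mod x 77 foot edge 0.25 front 36.25
mod x 84 foot edge 0.5 front 36.0
fence base x 100 0.0
y 10 [(np.float64(1.0), -13), (np.float64(17.25), 24), (np.float64(25.25), -10), (np.float64(30.0), 7), (np.float64(35.75), -6), (np.float64(39.75), 8), (np.float64(47.25), -7), (np.float64(51.75), 13), (np.float64(57.25), -7), (np.float64(62.0), 7), (np.float64(65.25), -8), (np.float64(67.0), 9), (np.float64(69.75), -8), (np.float64(74.25), 7), (np.float64(79.25), -8), (np.float64(84.5), 13), (np.float64(88.0), -16), (np.float64(97.0), 20)]
y 25 [(np.float64(0.0), 10), (np.float64(7.25), 6), (np.float64(17.25), 7), (np.float64(23.25), 8), (np.float64(27.0), -14), (np.float64(38.75), 14), (np.float64(43.25), -7), (np.float64(49.0), -10), (np.float64(60.75), 20), (np.float64(66.0), -10), (np.float64(67.0), 13), (np.float64(71.5), -11), (np.float64(82.75), 11), (np.float64(88.5), -18), (np.float64(97.0), 25)]
w19
[[  0.5077   0.2726  20.2407  34.8765  27.2053 270.5    334.5   ]
 [  0.5098   0.3429  48.3179  88.5626 119.2082 312.9846 274.284 ]
 [  0.5311   0.3782   7.3043 124.8092 121.2963 358.1301 250.9863]
 [  0.6247   0.5743  29.4679  67.9914   5.7849 603.5623 106.4614]
 [  0.6121   0.6082  17.3184  49.1065   5.6479 621.1609  57.7664]]
```

The row ends at 88.2 mm with all modules square. M3's foot is about 0.3–0.5 mm off, so I'll nudge its front face with the closed fingertips.

Emit:
move_arm:
  commands:
    - {"x": -0.063, "y": -0.464, "z": 0, "wx": 0, "wy": 0, "wz": 0, "hand": 0}
    - {"x": -0.063, "y": -0.464, "z": 0, "wx": 0, "wy": 0, "wz": 0, "hand": 0}
    - {"x": -0.063, "y": -0.464, "z": 0, "wx": 0, "wy": 0, "wz": 0, "hand": 0}
    - {"x": -0.063, "y": -0.464, "z": -0.2, "wx": 0, "wy": 0, "wz": 0, "hand": 0}
    - {"x": -0.063, "y": -0.464, "z": -0.4, "wx": 0, "wy": 0, "wz": 0, "hand": 0}
    - {"x": -0.063, "y": -0.464, "z": -0.55, "wx": 0, "wy": 0, "wz": 0, "hand": 0}
    - {"x": -0.063, "y": -0.464, "z": -0.55, "wx": 0, "wy": 0, "wz": 0, "hand": 0}
    - {"x": -0.063, "y": -0.464, "z": -0.55, "wx": 0, "wy": 0, "wz": 0, "hand": 0}
  force: 20

```text
time_s: 43.48
eef_pos: [0.4698, 0.3348, 0.0738]
tool_rot: [0.49, 0.872, -0.002, -0.0]
force: [0.2, 0.4, 0.3]
opening: 0.0001
gripper_force: 0.0
```

```bash
python3 st.py
```

```text
t43.48 eef [0.4698 0.3348 0.0738] yaw31.31 fix [57.6344 62.4095] zplate60.8 F_fix [ 0.2746 -0.4083  0.259 ] open0.0001 gf0.0 q7 -0.18 tilt [-0.0015 -0.0005]
```

Emit:
move_arm:
  commands:
    - {"x": 0.005, "y": -0.009, "z": -0.07, "wx": 0, "wy": 0, "wz": 0, "hand": 0}
    - {"x": 0.005, "y": -0.009, "z": -0.135, "wx": 0, "wy": 0, "wz": 0, "hand": 0}
    - {"x": 0.005, "y": -0.009, "z": -0.135, "wx": 0, "wy": 0, "wz": 0, "hand": 0}
    - {"x": 0.028, "y": 0.005, "z": -0.135, "wx": 0, "wy": 0, "wz": 0, "hand": 0}
    - {"x": 0.045, "y": 0.015, "z": -0.135, "wx": 0, "wy": 0, "wz": 0, "hand": 0}
    - {"x": 0.056, "y": 0.022, "z": -0.135, "wx": 0, "wy": 0, "wz": 0, "hand": 0}
    - {"x": 0.056, "y": 0.022, "z": -0.135, "wx": 0, "wy": 0, "wz": 0, "hand": 0}

```text
time_s: 44.07
eef_pos: [0.4797, 0.3397, 0.0553]
tool_rot: [0.49, 0.872, 0.001, 0.0]
force: [-0.1, -0.2, -0.2]
opening: 0.0002
gripper_force: 0.0
```

```bash
python3 st.py
```

```text
t44.07 eef [0.4797 0.3397 0.0553] yaw31.34 fix [56.7611 51.3919] zplate42.3 F_fix [-0.135   0.2264 -0.1925] open0.0002 gf0.0 q7 -0.18 tilt [0.001  0.0004]
```

Continue in small steps.

Emit:
move_arm:
  commands:
    - {"x": 0.006, "y": 0.003, "z": -0.01, "wx": 0, "wy": 0, "wz": 0, "hand": 0}
    - {"x": 0.011, "y": 0.007, "z": -0.01, "wx": 0, "wy": 0, "wz": 0, "hand": 0}
    - {"x": 0.017, "y": 0.01, "z": -0.01, "wx": 0, "wy": 0, "wz": 0, "hand": 0}
    - {"x": 0.017, "y": 0.01, "z": -0.01, "wx": 0, "wy": 0, "wz": 0, "hand": 0}

```text
time_s: 44.4
eef_pos: [0.4814, 0.3406, 0.0532]
tool_rot: [0.49, 0.872, 0.0, 0.0]
force: [0.2, -0.3, 0.1]
opening: -0.0002
gripper_force: 0.0
```

```bash
python3 st.py
```

```text
t44.40 eef [0.4814 0.3406 0.0532] yaw31.34 fix [56.6607 49.4564] zplate40.2 F_fix [-0.3478 -0.0516  0.086 ] open-0.0002 gf0.0 q7 -0.18 tilt [0.0001 0.    ]
```

Emit:
move_arm:
  commands:
    - {"x": 0.006, "y": 0.003, "z": 0, "wx": 0, "wy": 0, "wz": 0, "hand": 0}
    - {"x": 0.011, "y": 0.007, "z": 0, "wx": 0, "wy": 0, "wz": 0, "hand": 0}
    - {"x": 0.017, "y": 0.01, "z": 0, "wx": 0, "wy": 0, "wz": 0, "hand": 0}
    - {"x": 0.017, "y": 0.01, "z": 0, "wx": 0, "wy": 0, "wz": 0, "hand": 0}

```text
time_s: 44.73
eef_pos: [0.4825, 0.3412, 0.053]
tool_rot: [0.49, 0.872, -0.001, -0.001]
force: [-3.9, -1.6, 1.7]
opening: -0.0004
gripper_force: 2.4
```

```bash
python3 st.py
```

```text
t44.73 eef [0.4825 0.3412 0.053 ] yaw31.35 fix [56.556  48.2188] zplate40.0 F_fix [0.635  4.22   1.6801] open-0.0004 gf2.4 q7 -0.18 tilt [-0.0015 -0.0007]
```

Emit:
move_arm:
  commands:
    - {"x": 0.008, "y": 0.005, "z": 0, "wx": 0, "wy": 0, "wz": 0, "hand": 0}
    - {"x": 0.017, "y": 0.01, "z": 0, "wx": 0, "wy": 0, "wz": 0, "hand": 0}
    - {"x": 0.025, "y": 0.015, "z": 0, "wx": 0, "wy": 0, "wz": 0, "hand": 0}
    - {"x": 0.025, "y": 0.015, "z": 0, "wx": 0, "wy": 0, "wz": 0, "hand": 0}

```text
time_s: 45.07
eef_pos: [0.483, 0.3414, 0.0529]
tool_rot: [0.49, 0.872, -0.005, -0.002]
force: [-10.3, -4.6, 10.5]
opening: 0.0
gripper_force: 7.1
```

```bash
python3 st.py
```

```text
t45.07 eef [0.483  0.3414 0.0529] yaw31.37 fix [56.532  47.6954] zplate39.9 F_fix [ 1.3969 11.1876 10.4975] open0.0000 gf7.1 q7 -0.17 tilt [-0.0051 -0.0024]
```

Emit:
move_arm:
  commands:
    - {"x": -0.03, "y": -0.018, "z": 0, "wx": 0, "wy": 0, "wz": 0, "hand": 0}
    - {"x": -0.08, "y": -0.05, "z": 0, "wx": 0, "wy": 0, "wz": 0, "hand": 0}
    - {"x": -0.08, "y": -0.05, "z": 0.3, "wx": 0, "wy": 0, "wz": 0, "hand": 0}
    - {"x": -0.08, "y": -0.05, "z": 0.7, "wx": 0, "wy": 0, "wz": 0, "hand": 0.5}
    - {"x": -0.08, "y": -0.05, "z": 0.7, "wx": 0, "wy": 0, "wz": 0, "hand": 0.5}
    - {"x": -0.08, "y": -0.05, "z": 0.7, "wx": 0, "wy": 0, "wz": 0, "hand": 0.5}

```text
time_s: 45.57
eef_pos: [0.4795, 0.3394, 0.1636]
tool_rot: [0.49, 0.872, 0.006, 0.003]
force: [0.7, -0.7, -0.1]
opening: 0.0357
gripper_force: 0.0
```

Emit:
move_arm:
  commands:
    - {"x": 0.11, "y": 0.55, "z": 0, "wx": 0, "wy": 0, "wz": 0, "hand": 0.5}
    - {"x": 0.11, "y": 0.55, "z": 0, "wx": 0, "wy": 0, "wz": 0, "hand": 0.5}
    - {"x": 0.11, "y": 0.55, "z": 0, "wx": 0, "wy": 0, "wz": 0, "hand": 0.5}
    - {"x": 0.11, "y": 0.55, "z": 0, "wx": 0, "wy": 0, "wz": 0, "hand": 0.5}
    - {"x": 0.11, "y": 0.55, "z": 0, "wx": 0, "wy": 0, "wz": 0, "hand": 0.5}
    - {"x": 0.11, "y": 0.55, "z": 0, "wx": 0, "wy": 0, "wz": 0, "hand": 0.5}

```text
time_s: 46.07
eef_pos: [0.4924, 0.4176, 0.1576]
tool_rot: [0.49, 0.871, -0.001, 0.0]
force: [0.3, -0.5, -0.7]
opening: 0.0429
gripper_force: 0.0
```

```bash
python3 -c "
from h import *
for i in range(4): get_image('top')"; python3 st.py; python3 look.py w20;python3 prof.py w20 "[4,11,18,26,33,40,48,55,62,70,77,84]" "[100]"
python3 - <<'E'
import cv2,pickle
from h import *
p=pickle.load(open('w20.pkl','rb'));print(proj(p,[fw(88,20,26),fw(135,-5,53),fw(142,-5,53),fw(149,-5,53),fw(135,20,22)]).astype(int).tolist())
a=cv2.imread('pics/w20.png');cv2.imwrite('pics/w20c.png',cv2.resize(a[0:340,220:460],None,fx=1.75,fy=1.75,interpolation=2))
E
```

```text
t46.27 eef [0.4924 0.4181 0.1582] yaw31.26 fix [117.2974  -0.0283] zplate145.2 F_fix [ 0.1232 -0.5558  0.0602] open0.0427 gf0.0 q7 -0.24 tilt [-0.0002  0.0002]
46.2667 [0.4924 0.4181 0.1582] [ 0.4904  0.8715 -0.0002  0.0002] [-0.7728  0.8291 -0.0052  1.5859  0.0065  0.727  -0.2356] [0.4119 0.3929 0.0602] 0.004845306877376191
mod x 4 foot edge 0.75 front 37.0
mod x 11 foot edge -7.0 front 37.5
mod x 18 foot edge 0.0 front 44.0
mod x 26 foot edge 0.0 front 36.0
mod x 33 foot edge 0.0 front 35.75
mod x 40 foot edge 0.0 front 38.0
mod x 48 foot edge 0.0 front 36.0
mod x 55 foot edge 0.0 front 35.75
mod x 62 foot edge 0.0 front 35.5
mod x 70 foot edge 0.75 front 36.0
mod x 77 foot edge 0.0 front 35.75
mod x 84 foot edge 0.0 front 36.25
fence base x 100 0.0
y 10 [(np.float64(1.0), -11), (np.float64(10.25), -6), (np.float64(17.5), 36), (np.float64(25.5), -7), (np.float64(29.5), 7), (np.float64(35.25), -8), (np.float64(40.25), 7), (np.float64(47.0), -6), (np.float64(51.75), 11), (np.float64(57.25), -7), (np.float64(61.75), 13), (np.float64(65.5), -13), (np.float64(66.5), 10), (np.float64(69.75), -7), (np.float64(74.5), 13), (np.float64(79.75), -8), (np.float64(84.25), 11), (np.float64(88.5), -19), (np.float64(97.0), 21)]
y 25 [(np.float64(0.0), 7), (np.float64(4.0), -6), (np.float64(7.25), 10), (np.float64(13.5), -6), (np.float64(17.5), 10), (np.float64(22.5), 6), (np.float64(26.5), -14), (np.float64(38.5), 12), (np.float64(48.75), -11), (np.float64(61.0), 16), (np.float64(65.5), -10), (np.float64(67.25), 8), (np.float64(71.0), -11), (np.float64(83.25), 14), (np.float64(88.5), -21), (np.float64(97.5), 15)]
[[294, 234], [327, 185], [327, 175], [327, 164], [293, 175]]
```

View pics/w20c.png

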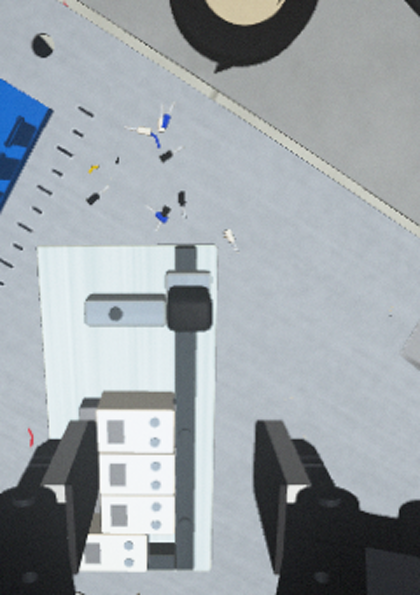

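All feet now read 0.0, but the crop shows M2, the corner module at (118,552), knocked outward along +y: its foot edge is at x≈147 instead of 175. I'll measure it from a better spot.

Emit:
move_arm:
  commands:
    - {"x": -0.05, "y": -0.24, "z": 0.1, "wx": 0, "wy": 0, "wz": 0, "hand": 1}
    - {"x": -0.05, "y": -0.24, "z": 0.1, "wx": 0, "wy": 0, "wz": 0, "hand": 1}
    - {"x": -0.05, "y": -0.24, "z": 0.1, "wx": 0, "wy": 0, "wz": 0, "hand": 1}
    - {"x": -0.05, "y": -0.24, "z": 0.1, "wx": 0, "wy": 0, "wz": 0, "hand": 1}
    - {"x": -0.05, "y": -0.24, "z": 0.1, "wx": 0, "wy": 0, "wz": 0, "hand": 1}
    - {"x": -0.05, "y": -0.24, "z": 0.1, "wx": 0, "wy": 0, "wz": 0, "hand": 1}

```text
time_s: 46.82
eef_pos: [0.4844, 0.3844, 0.173]
tool_rot: [0.489, 0.872, 0.0, -0.0]
force: [0.1, 0.8, -1.0]
opening: 0.0855
gripper_force: 0.0
```

```bash
python3 st.py; python3 look.py w21
python3 - <<'E'
from blobs import *
p=pickle.load(open('w21.pkl','rb'));im=cv2.imread('pics/w21.png')
m=((im.min(2)>232)&(im.max(2).astype(int)-im.min(2)<10)).astype(np.uint8)
for c in cv2.findContours(m,cv2.RETR_EXTERNAL,cv2.CHAIN_APPROX_NONE)[0]:
    if cv2.contourArea(c)<150: continue
    P=plane(p,c.reshape(-1,2),.039);F=np.array([wf(q) for q in P]).astype(np.float32);r=cv2.minAreaRect(F);
    if -60<r[0][0]<110 and -20<r[0][1]<100: print(r)
# rectified fixture view at module-top height, 4px/mm
X,Y=np.meshgrid(np.arange(-25,100,.25),np.arange(-25,85,.25))
uv=proj(p,[fw(x,y,26) for x,y in zip(X.ravel(),Y.ravel())]).reshape(*X.shape,2).astype(np.float32)
cv2.imwrite('pics/rect.png',cv2.remap(im,uv[...,0],uv[...,1],1))
E
```

```text
t46.82 eef [0.4844 0.3844 0.173 ] yaw31.41 fix [92.5606 24.3255] zplate160.0 F_fix [ 0.6183 -0.5459 -0.9653] open0.0855 gf0.0 q7 -0.21 tilt [ 0.0004 -0.0003]
46.8167 [0.4844 0.3844 0.173 ] [ 0.4893  0.8721  0.0004 -0.0003] [-0.7384  0.7765 -0.0118  1.6667  0.0118  0.6979 -0.2077] [ 0.1473  0.8115 -0.9653] 0.0034146287008740435
((11.782405853271484, 31.932785034179688), (19.20000457763672, 34.10764694213867), 0.29605966806411743)
((33.05291748046875, 18.2135009765625), (19.276199340820312, 34.08430480957031), 0.13287779688835144)
((54.82533645629883, 18.098093032836914), (33.78452682495117, 20.30705451965332), 89.55316925048828)
((77.55061340332031, 18.615646362304688), (20.14756202697754, 34.2881965637207), 0.2082129418849945)
```

View pics/rect.png

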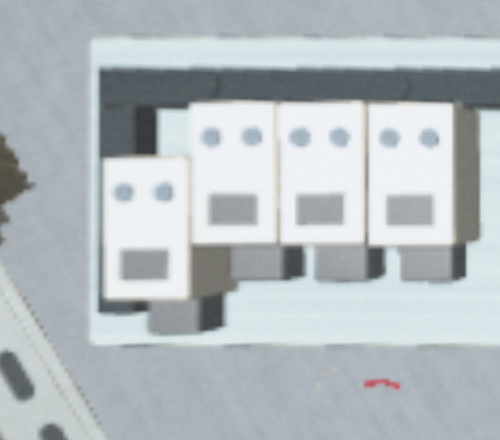

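The rectified view shows M2 (top centre at about px 145,230) still square between the side fence and M1, but slid about 13.7 mm out along +y. The other three are flush. I'll push it straight back with closed fingers.

Emit:
move_arm:
  commands:
    - {"x": 0, "y": -0.627, "z": 0, "wx": 0, "wy": 0, "wz": 0, "hand": 0}
    - {"x": 0, "y": -0.627, "z": 0, "wx": 0, "wy": 0, "wz": 0, "hand": 0}
    - {"x": 0, "y": -0.627, "z": 0, "wx": 0, "wy": 0, "wz": 0, "hand": 0}
    - {"x": 0, "y": -0.627, "z": -0.2, "wx": 0, "wy": 0, "wz": 0, "hand": 0}
    - {"x": 0, "y": -0.627, "z": -0.4, "wx": 0, "wy": 0, "wz": 0, "hand": 0}
    - {"x": 0, "y": -0.627, "z": -0.6, "wx": 0, "wy": 0, "wz": 0, "hand": 0}
    - {"x": 0, "y": -0.627, "z": -0.6, "wx": 0, "wy": 0, "wz": 0, "hand": 0}
    - {"x": 0, "y": -0.627, "z": -0.6, "wx": 0, "wy": 0, "wz": 0, "hand": 0}

```text
time_s: 47.53
eef_pos: [0.4837, 0.289, 0.0822]
tool_rot: [0.49, 0.872, -0.001, -0.001]
force: [0.2, 0.1, 0.2]
opening: 0.0001
gripper_force: 0.0
```

```bash
python3 st.py
```

```text
t47.53 eef [0.4837 0.289  0.0822] yaw31.37 fix [11.3095 74.2184] zplate69.2 F_fix [ 0.0332 -0.2048  0.2133] open0.0001 gf0.0 q7 -0.11 tilt [-0.0014 -0.0008]
```

Emit:
move_arm:
  commands:
    - {"x": -0.003, "y": 0.006, "z": -0.1, "wx": 0, "wy": 0, "wz": 0, "hand": 0}
    - {"x": -0.003, "y": 0.006, "z": -0.185, "wx": 0, "wy": 0, "wz": 0, "hand": 0}
    - {"x": -0.003, "y": 0.006, "z": -0.185, "wx": 0, "wy": 0, "wz": 0, "hand": 0}
    - {"x": 0.025, "y": 0.023, "z": -0.185, "wx": 0, "wy": 0, "wz": 0, "hand": 0}
    - {"x": 0.054, "y": 0.04, "z": -0.185, "wx": 0, "wy": 0, "wz": 0, "hand": 0}
    - {"x": 0.054, "y": 0.04, "z": -0.185, "wx": 0, "wy": 0, "wz": 0, "hand": 0}
    - {"x": 0.054, "y": 0.04, "z": -0.185, "wx": 0, "wy": 0, "wz": 0, "hand": 0}

```text
time_s: 48.12
eef_pos: [0.4937, 0.2958, 0.0563]
tool_rot: [0.49, 0.872, 0.001, 0.001]
force: [0.4, 0.3, -1.0]
opening: 0.0002
gripper_force: 0.0
```

```bash
python3 st.py
```

```text
t48.12 eef [0.4937 0.2958 0.0563] yaw31.33 fix [11.9546 62.1881] zplate43.3 F_fix [ 0.0577 -0.4481 -1.0357] open0.0002 gf0.0 q7 -0.12 tilt [0.001  0.0005]
```

Emit:
move_arm:
  commands:
    - {"x": 0.011, "y": 0.007, "z": 0, "wx": 0, "wy": 0, "wz": 0, "hand": 0}
    - {"x": 0.022, "y": 0.014, "z": 0, "wx": 0, "wy": 0, "wz": 0, "hand": 0}
    - {"x": 0.034, "y": 0.021, "z": 0, "wx": 0, "wy": 0, "wz": 0, "hand": 0}
    - {"x": 0.046, "y": 0.028, "z": 0, "wx": 0, "wy": 0, "wz": 0, "hand": 0}
    - {"x": 0.046, "y": 0.028, "z": 0, "wx": 0, "wy": 0, "wz": 0, "hand": 0}

```text
time_s: 48.53
eef_pos: [0.4995, 0.2992, 0.0554]
tool_rot: [0.49, 0.872, -0.0, -0.0]
force: [-1.4, -1.2, 0.5]
opening: -0.0001
gripper_force: 0.4
```

```bash
python3 st.py
```

```text
t48.53 eef [0.4995 0.2992 0.0554] yaw31.33 fix [11.8307 55.4893] zplate42.4 F_fix [-0.292   1.793   0.5437] open-0.0001 gf0.4 q7 -0.11 tilt [-0.0004 -0.0001]
```

Sliding at about 2 N. Push the remaining 7 mm and press.

Emit:
move_arm:
  commands:
    - {"x": 0.011, "y": 0.007, "z": -0.005, "wx": 0, "wy": 0, "wz": 0, "hand": 0}
    - {"x": 0.022, "y": 0.014, "z": -0.01, "wx": 0, "wy": 0, "wz": 0, "hand": 0}
    - {"x": 0.034, "y": 0.021, "z": -0.01, "wx": 0, "wy": 0, "wz": 0, "hand": 0}
    - {"x": 0.046, "y": 0.028, "z": -0.01, "wx": 0, "wy": 0, "wz": 0, "hand": 0}
    - {"x": 0.046, "y": 0.028, "z": -0.01, "wx": 0, "wy": 0, "wz": 0, "hand": 0}

```text
time_s: 48.95
eef_pos: [0.5023, 0.3009, 0.0545]
tool_rot: [0.49, 0.872, -0.005, -0.002]
force: [-10.0, -5.5, 16.5]
opening: 0.0
gripper_force: 10.7
```

```bash
python3 st.py
```

```text
t48.95 eef [0.5023 0.3009 0.0545] yaw31.34 fix [11.8873 52.1756] zplate41.5 F_fix [ 0.519  11.4062 16.4976] open0.0000 gf10.7 q7 -0.11 tilt [-0.0047 -0.0023]
```

Emit:
move_arm:
  commands:
    - {"x": 0.008, "y": 0.005, "z": 0, "wx": 0, "wy": 0, "wz": 0, "hand": 0}
    - {"x": 0.014, "y": 0.009, "z": 0, "wx": 0, "wy": 0, "wz": 0, "hand": 0}
    - {"x": 0.014, "y": 0.009, "z": 0, "wx": 0, "wy": 0, "wz": 0, "hand": 0}

```text
time_s: 49.2
eef_pos: [0.5044, 0.3022, 0.0545]
tool_rot: [0.49, 0.872, -0.005, -0.002]
force: [-10.2, -6.5, 16.9]
opening: -0.0004
gripper_force: 10.7
```

```bash
python3 st.py
```

```text
t49.20 eef [0.5044 0.3022 0.0545] yaw31.34 fix [11.9022 49.7267] zplate41.5 F_fix [-0.264  12.0868 16.8744] open-0.0004 gf10.7 q7 -0.11 tilt [-0.0047 -0.0022]
```

Emit:
move_arm:
  commands:
    - {"x": 0, "y": 0, "z": 0.015, "wx": 0, "wy": 0, "wz": 0, "hand": 0}
    - {"x": 0.006, "y": 0.003, "z": 0.015, "wx": 0, "wy": 0, "wz": 0, "hand": 0}
    - {"x": 0.006, "y": 0.003, "z": 0.015, "wx": 0, "wy": 0, "wz": 0, "hand": 0}

```text
time_s: 49.45
eef_pos: [0.5098, 0.3057, 0.0562]
tool_rot: [0.49, 0.872, 0.0, 0.0]
force: [-1.3, -1.2, 0.7]
opening: -0.0001
gripper_force: 0.8
```

```bash
python3 st.py
```

```text
t49.45 eef [0.5098 0.3057 0.0562] yaw31.34 fix [12.0252 43.2402] zplate43.2 F_fix [-0.3506  1.7098  0.6598] open-0.0001 gf0.8 q7 -0.11 tilt [0.0003 0.0002]
```

```bash
cat > tops.py <<'E'
import sys
from blobs import *
f=sys.argv[1];th=int(sys.argv[2]) if len(sys.argv)>2 else 225
p=pickle.load(open(f+'.pkl','rb'));im=cv2.imread(f'pics/{f}.png')
m=((im.min(2)>th)&(im.max(2).astype(int)-im.min(2)<10)).astype(np.uint8)
for c in cv2.findContours(m,cv2.RETR_EXTERNAL,cv2.CHAIN_APPROX_NONE)[0]:
    if cv2.contourArea(c)<60: continue
    P=plane(p,c.reshape(-1,2),.039);F=np.array([wf(q) for q in P]).astype(np.float32)
    lo,hi=F.min(0),F.max(0)
    if -60<lo[0]<110 and -30<lo[1]<80: print('x %.1f..%.1f y %.1f..%.1f'%(lo[0],hi[0],lo[1],hi[1]),'rect',np.round(cv2.minAreaRect(F)[1],1),round(cv2.minAreaRect(F)[2],1),'px',c.reshape(-1,2).mean(0).astype(int))
E
python3 look.py w22; python3 tops.py w22
```

```text
49.45 [0.5098 0.3057 0.0562] [0.4898 0.8718 0.0003 0.0002] [-0.6049  0.9316 -0.0224  1.7905  0.0442  0.4192 -0.1116] [-1.2819 -1.1845  0.6598] 0.006318146040506006
x 8.0..20.9 y 8.8..24.3 rect [14.8 12.9] 40.5 px [376 252]
x 23.4..43.2 y 1.1..34.8 rect [19.8 33.7] 0.0 px [377 218]
x 45.4..65.4 y 1.0..34.9 rect [19.9 33.9] 0.2 px [378 167]
x 67.8..87.5 y 1.4..35.1 rect [19.6 33.7] 0.5 px [375 115]
```

Run:
```python
from blobs import *
p=pickle.load(open('w22.pkl','rb'));g=cv2.cvtColor(cv2.imread('pics/w22.png'),6).astype(np.float32)
for x in(2,6,10,14,18,20,28):
    L=[fw(x,y,26) for y in range(-6,60,2)];uv=proj(p,L).astype(np.float32);print(x,cv2.remap(g,uv[:,:1],uv[:,1:],1).ravel().astype(int).tolist())
print(proj(p,[fw(11,0,26),fw(11,36,26)]))
# top camera
im,q=snap('top','top1.png');h=cv2.cvtColor(im,7).astype(np.float32)
for x in(4,11,18,33,55):
    L=[fw(x,y,26) for y in range(-6,70,2)];uv=proj(q,L).astype(np.float32);print('top',x,cv2.remap(h,uv[:,:1],uv[:,1:],1).ravel().astype(int).tolist())
```

```text
2 [200, 76, 73, 68, 226, 226, 227, 227, 227, 227, 228, 227, 228, 227, 227, 211, 34, 36, 35, 32, 32, 31, 31, 197, 53, 53, 179, 27, 30, 29, 28, 31, 33]
6 [200, 75, 75, 76, 227, 227, 224, 154, 160, 224, 228, 226, 226, 227, 227, 140, 126, 38, 38, 37, 38, 72, 72, 68, 30, 34, 70, 68, 68, 30, 35, 34, 34]
10 [201, 77, 76, 79, 228, 228, 227, 228, 228, 227, 227, 227, 228, 228, 227, 143, 142, 52, 45, 44, 47, 74, 73, 71, 34, 31, 72, 70, 73, 43, 42, 43, 64]
14 [202, 76, 79, 80, 228, 228, 228, 158, 168, 228, 228, 227, 226, 228, 227, 147, 144, 128, 42, 40, 40, 73, 74, 74, 37, 38, 73, 73, 70, 39, 39, 38, 197]
18 [199, 76, 78, 91, 229, 228, 229, 163, 175, 228, 227, 228, 227, 227, 229, 228, 228, 228, 228, 212, 212, 108, 76, 74, 42, 41, 74, 74, 145, 190, 193, 204, 205]
20 [200, 78, 78, 81, 228, 228, 228, 229, 229, 228, 228, 228, 228, 229, 228, 228, 227, 227, 227, 227, 227, 132, 76, 77, 42, 42, 76, 76, 185, 204, 208, 206, 205]
28 [201, 82, 70, 90, 228, 228, 221, 157, 163, 221, 229, 229, 229, 228, 229, 153, 153, 152, 151, 229, 228, 133, 134, 204, 201, 205, 205, 203, 206, 204, 207, 205, 207]
[[410.3033 261.2254]
 [334.679  261.3294]]
top 4 [48, 49, 50, 52, 53, 53, 50, 47, 44, 47, 50, 57, 59, 57, 55, 50, 50, 53, 52, 51, 45, 33, 23, 20, 25, 38, 59, 80, 100, 113, 120, 122, 117, 113, 119, 130, 142, 148]
top 11 [52, 52, 52, 51, 52, 52, 52, 54, 54, 52, 52, 52, 50, 50, 50, 48, 47, 47, 48, 46, 43, 39, 36, 31, 23, 22, 22, 19, 16, 20, 24, 26, 26, 29, 36, 45, 62, 78]
top 18 [55, 55, 53, 55, 55, 54, 54, 55, 56, 56, 56, 58, 56, 54, 53, 54, 55, 53, 52, 53, 51, 49, 48, 45, 42, 41, 36, 31, 29, 27, 30, 38, 48, 57, 68, 72, 77, 81]
top 33 [56, 56, 55, 55, 54, 54, 57, 57, 57, 56, 55, 58, 56, 55, 54, 54, 54, 54, 55, 56, 57, 57, 56, 55, 55, 54, 54, 51, 49, 47, 45, 43, 48, 72, 109, 140, 165, 179]
top 55 [24, 23, 24, 25, 26, 25, 27, 27, 28, 28, 26, 30, 32, 29, 32, 31, 33, 34, 33, 38, 41, 43, 48, 48, 47, 48, 47, 48, 46, 47, 49, 54, 56, 57, 55, 58, 56, 56]
```

M2 now reads flush with its neighbours. A final press, then retreat and verify.

Emit:
move_arm:
  commands:
    - {"x": 0.008, "y": 0.005, "z": 0, "wx": 0, "wy": 0, "wz": 0, "hand": 0}
    - {"x": 0.017, "y": 0.01, "z": 0, "wx": 0, "wy": 0, "wz": 0, "hand": 0}
    - {"x": 0.017, "y": 0.01, "z": 0, "wx": 0, "wy": 0, "wz": 0, "hand": 0}

```text
time_s: 49.8
eef_pos: [0.5108, 0.3061, 0.0557]
tool_rot: [0.49, 0.872, -0.002, -0.001]
force: [-4.3, -3.4, 1.4]
opening: -0.0
gripper_force: 2.8
```

```bash
python3 st.py
```

```text
t49.80 eef [0.5108 0.3061 0.0557] yaw31.35 fix [11.9075 42.2262] zplate42.7 F_fix [-0.622   5.4545  1.4489] open-0.0000 gf2.8 q7 -0.11 tilt [-0.0017 -0.0008]
```

Emit:
move_arm:
  commands:
    - {"x": -0.06, "y": -0.036, "z": 0, "wx": 0, "wy": 0, "wz": 0, "hand": 0}
    - {"x": -0.09, "y": -0.055, "z": 0.1, "wx": 0, "wy": 0, "wz": 0, "hand": 0}
    - {"x": -0.09, "y": -0.055, "z": 0.4, "wx": 0, "wy": 0, "wz": 0, "hand": 0}
    - {"x": -0.09, "y": -0.055, "z": 0.75, "wx": 0, "wy": 0, "wz": 0, "hand": 0.4}
    - {"x": -0.09, "y": 0.1, "z": 0.75, "wx": 0, "wy": 0, "wz": 0, "hand": 0.4}
    - {"x": -0.09, "y": 0.5, "z": 0.75, "wx": 0, "wy": 0, "wz": 0, "hand": 0.4}
    - {"x": -0.09, "y": 0.5, "z": 0.75, "wx": 0, "wy": 0, "wz": 0, "hand": 0.4}
    - {"x": -0.09, "y": 0.5, "z": 0.75, "wx": 0, "wy": 0, "wz": 0, "hand": 0.4}

```text
time_s: 50.47
eef_pos: [0.4979, 0.3906, 0.1699]
tool_rot: [0.487, 0.874, 0.005, -0.001]
force: [-0.5, 0.2, -0.6]
opening: 0.0343
gripper_force: 0.0
```

```bash
python3 -c "
from h import *
for i in range(4): get_image('top')"; python3 st.py; python3 look.py w23; python3 tops.py w23; python3 prof.py w23 "[4,18,26,40,48,62,70,84]" "[]"
```

```text
t50.67 eef [0.4993 0.3805 0.1685] yaw31.26 fix [81.4958 13.5224] zplate155.5 F_fix [-1.1718  0.3463 -0.4318] open0.0341 gf0.0 q7 -0.19 tilt [-0.0003  0.0007]
50.6667 [0.4993 0.3805 0.1685] [ 0.4905  0.8715 -0.0003  0.0007] [-0.7192  0.7938 -0.0111  1.6389  0.0144  0.7091 -0.1923] [ 0.3098 -1.182  -0.4318] 0.010784622682826135
x 1.6..21.1 y 1.0..35.6 rect [19.5 34.6] 0.1 px [314 272]
x 23.0..43.5 y 1.2..35.5 rect [20.4 34.3] 0.1 px [314 249]
x 45.2..65.6 y 0.9..35.7 rect [20.3 34.9] 0.1 px [313 225]
x 67.3..87.6 y 1.1..35.9 rect [20.2 34.8] 0.1 px [313 199]
mod x 4 foot edge 0.25 front 35.5
mod x 18 foot edge -0.25 front 43.0
mod x 26 foot edge 0.0 front 35.75
mod x 40 foot edge 0.0 front 35.5
mod x 48 foot edge 0.25 front 36.0
mod x 62 foot edge 0.25 front 35.75
mod x 70 foot edge 0.5 front 36.25
mod x 84 foot edge 0.0 front 36.0
y 10 [(np.float64(-1.0), -17), (np.float64(0.0), 19), (np.float64(4.0), -7), (np.float64(8.0), 12), (np.float64(13.75), -7), (np.float64(17.75), 6), (np.float64(21.5), -10), (np.float64(22.5), 8), (np.float64(25.25), -7), (np.float64(30.0), 17), (np.float64(
[... 157 characters left out ...]
-7), (np.float64(62.5), 9), (np.float64(65.75), -18), (np.float64(66.75), 18), (np.float64(69.5), -8), (np.float64(74.5), 19), (np.float64(79.5), -11), (np.float64(84.5), 19), (np.float64(88.0), -19), (np.float64(93.75), 20)]
y 25 [(np.float64(-4.0), 6), (np.float64(-1.0), -19), (np.float64(0.0), 20), (np.float64(5.0), -13), (np.float64(16.75), 15), (np.float64(21.5), -10), (np.float64(22.5), 8), (np.float64(27.0), -10), (np.float64(38.5), 10), (np.float64(43.75), -14), (np.float64(44.75), 14), (np.float64(49.25), -12), (np.float64(60.75), 14), (np.float64(65.75), -23), (np.float64(66.75), 23), (np.float64(71.0), -13), (np.float64(83.75), 12), (np.float64(88.5), -16), (np.float64(94.0), 16)]
```

Four modules are in a gapless, flush row from 0 to 88 mm. Now the end stop: push its grip block, at about (142, -5), from behind with closed fingers.

Emit:
move_arm:
  commands:
    - {"x": -0.193, "y": 0.557, "z": 0, "wx": 0, "wy": 0, "wz": 0, "hand": 0}
    - {"x": -0.193, "y": 0.557, "z": 0, "wx": 0, "wy": 0, "wz": 0, "hand": 0}
    - {"x": -0.193, "y": 0.557, "z": 0, "wx": 0, "wy": 0, "wz": 0, "hand": 0}
    - {"x": -0.193, "y": 0.557, "z": 0, "wx": 0, "wy": 0, "wz": 0, "hand": 0}
    - {"x": -0.193, "y": 0.557, "z": 0, "wx": 0, "wy": 0, "wz": 0, "hand": 0}

```text
time_s: 51.13
eef_pos: [0.4698, 0.4646, 0.1684]
tool_rot: [0.49, 0.872, -0.0, 0.0]
force: [1.7, -0.7, 0.1]
opening: -0.0001
gripper_force: 0.0
```

Emit:
move_arm:
  commands:
    - {"x": 0, "y": 0, "z": -0.2, "wx": 0, "wy": 0, "wz": 0, "hand": 0}
    - {"x": 0, "y": 0, "z": -0.4, "wx": 0, "wy": 0, "wz": 0, "hand": 0}
    - {"x": 0, "y": 0, "z": -0.55, "wx": 0, "wy": 0, "wz": 0, "hand": 0}
    - {"x": 0, "y": 0, "z": -0.63, "wx": 0, "wy": 0, "wz": 0, "hand": 0}
    - {"x": 0, "y": 0, "z": -0.63, "wx": 0, "wy": 0, "wz": 0, "hand": 0}
    - {"x": 0, "y": 0, "z": -0.63, "wx": 0, "wy": 0, "wz": 0, "hand": 0}

```text
time_s: 51.63
eef_pos: [0.4706, 0.4642, 0.0744]
tool_rot: [0.491, 0.871, -0.0, 0.0]
force: [-0.1, 0.2, 0.2]
opening: 0.0002
gripper_force: 0.0
```

```bash
python3 st.py
```

```text
t51.63 eef [0.4706 0.4642 0.0744] yaw31.24 fix [167.9579  -5.1977] zplate61.4 F_fix [ 0.2446 -0.0483  0.2099] open0.0002 gf0.0 q7 -0.30 tilt [-0.0003  0.0004]
```

Emit:
move_arm:
  commands:
    - {"x": 0.02, "y": -0.033, "z": 0, "wx": 0, "wy": 0, "wz": 0, "hand": 0}
    - {"x": 0.04, "y": -0.066, "z": 0, "wx": 0, "wy": 0, "wz": 0, "hand": 0}
    - {"x": 0.06, "y": -0.1, "z": 0, "wx": 0, "wy": 0, "wz": 0, "hand": 0}
    - {"x": 0.08, "y": -0.133, "z": 0, "wx": 0, "wy": 0, "wz": 0, "hand": 0}
    - {"x": 0.1, "y": -0.166, "z": 0, "wx": 0, "wy": 0, "wz": 0, "hand": 0}
    - {"x": 0.12, "y": -0.199, "z": 0, "wx": 0, "wy": 0, "wz": 0, "hand": 0}
    - {"x": 0.138, "y": -0.228, "z": 0, "wx": 0, "wy": 0, "wz": 0, "hand": 0}
    - {"x": 0.138, "y": -0.228, "z": 0, "wx": 0, "wy": 0, "wz": 0, "hand": 0}

```text
time_s: 52.3
eef_pos: [0.4916, 0.4294, 0.0743]
tool_rot: [0.491, 0.871, -0.0, 0.001]
force: [0.1, 0.2, -0.4]
opening: -0.0001
gripper_force: 0.0
```

```bash
python3 st.py
```

```text
t52.30 eef [0.4916 0.4294 0.0743] yaw31.23 fix [127.403   -5.1275] zplate61.3 F_fix [ 0.0924 -0.1687 -0.397 ] open-0.0001 gf0.0 q7 -0.25 tilt [-0.0003  0.0007]
```

Emit:
move_arm:
  commands:
    - {"x": 0.007, "y": -0.011, "z": 0, "wx": 0, "wy": 0, "wz": 0, "hand": 0}
    - {"x": 0.014, "y": -0.023, "z": 0, "wx": 0, "wy": 0, "wz": 0, "hand": 0}
    - {"x": 0.02, "y": -0.034, "z": 0, "wx": 0, "wy": 0, "wz": 0, "hand": 0}
    - {"x": 0.028, "y": -0.046, "z": 0, "wx": 0, "wy": 0, "wz": 0, "hand": 0}
    - {"x": 0.035, "y": -0.057, "z": 0, "wx": 0, "wy": 0, "wz": 0, "hand": 0}
    - {"x": 0.041, "y": -0.069, "z": 0, "wx": 0, "wy": 0, "wz": 0, "hand": 0}
    - {"x": 0.041, "y": -0.069, "z": 0, "wx": 0, "wy": 0, "wz": 0, "hand": 0}

```text
time_s: 52.88
eef_pos: [0.4957, 0.4216, 0.074]
tool_rot: [0.49, 0.872, 0.0, -0.001]
force: [-2.1, 3.7, -0.2]
opening: 0.0001
gripper_force: 2.0
```

```bash
python3 st.py
```

```text
t52.88 eef [0.4957 0.4216 0.074 ] yaw31.37 fix [118.6245  -4.6237] zplate61.0 F_fix [ 4.1995 -0.1184 -0.2344] open0.0001 gf2.0 q7 -0.24 tilt [ 0.0002 -0.0008]
```

Emit:
move_arm:
  commands:
    - {"x": 0.005, "y": -0.009, "z": 0, "wx": 0, "wy": 0, "wz": 0, "hand": 0}
    - {"x": 0.01, "y": -0.017, "z": 0, "wx": 0, "wy": 0, "wz": 0, "hand": 0}
    - {"x": 0.01, "y": -0.017, "z": 0, "wx": 0, "wy": 0, "wz": 0, "hand": 0}

```text
time_s: 53.13
eef_pos: [0.4957, 0.4215, 0.0741]
tool_rot: [0.489, 0.872, 0.001, -0.002]
force: [-4.5, 6.3, -1.6]
opening: 0.0
gripper_force: 4.0
```

```bash
python3 st.py;python3 look.py w24
python3 - <<'E'
from blobs import *
p=pickle.load(open('w24.pkl','rb'));g=cv2.cvtColor(cv2.imread('pics/w24.png'),6).astype(np.float32)
for y in(15,30):
    L=[fw(x,y,22) for x in range(80,125)];uv=proj(p,L).astype(np.float32);print(y,cv2.remap(g,uv[:,:1],uv[:,1:],1).ravel().astype(int).tolist())
E
python3 tops.py w24
```

```text
t53.13 eef [0.4957 0.4215 0.0741] yaw31.47 fix [118.4752  -4.584 ] zplate61.1 F_fix [ 7.666   0.5968 -1.6459] open0.0000 gf4.0 q7 -0.24 tilt [ 0.0012 -0.0021]
53.1333 [0.4957 0.4215 0.0741] [ 0.4888  0.8724  0.0012 -0.0021] [-0.7647  0.9522 -0.016   1.606   0.015   0.5824 -0.2372] [-4.4762  6.252  -1.6459] 0.005388657580082305
15 [29, 28, 27, 30, 29, 32, 33, 31, 34, 33, 34, 36, 34, 38, 37, 35, 59, 137, 162, 165, 134, 84, 80, 86, 85, 85, 84, 85, 130, 221, 223, 222, 222, 223, 223, 224, 223, 222, 223, 222, 222, 222, 222, 222, 223]
30 [31, 32, 34, 35, 36, 37, 36, 43, 44, 41, 92, 165, 171, 154, 164, 171, 171, 172, 170, 166, 136, 91, 89, 88, 88, 84, 86, 87, 134, 215, 223, 223, 223, 223, 223, 223, 224, 223, 223, 223, 224, 223, 223, 224, 223]
```

The jaw's back edge reads 100 mm (88 + 12), and the push stalls firmly at 7.7 N, so the stop is on the row. Back off, lift and check.

Emit:
move_arm:
  commands:
    - {"x": -0.05, "y": 0.083, "z": 0, "wx": 0, "wy": 0, "wz": 0, "hand": 0}
    - {"x": -0.1, "y": 0.166, "z": 0, "wx": 0, "wy": 0, "wz": 0, "hand": 0}
    - {"x": -0.1, "y": 0.166, "z": 0.3, "wx": 0, "wy": 0, "wz": 0, "hand": 0}
    - {"x": -0.1, "y": 0.166, "z": 0.7, "wx": 0, "wy": 0, "wz": 0, "hand": 0.4}
    - {"x": -0.1, "y": 0.166, "z": 0.8, "wx": 0, "wy": 0, "wz": 0, "hand": 0.4}
    - {"x": -0.1, "y": 0.166, "z": 0.8, "wx": 0, "wy": 0, "wz": 0, "hand": 0.4}

```text
time_s: 53.68
eef_pos: [0.4866, 0.4467, 0.2023]
tool_rot: [0.49, 0.872, 0.007, 0.003]
force: [1.1, 0.9, 0.6]
opening: 0.0342
gripper_force: 0.0
```

Emit:
move_arm:
  commands:
    - {"x": 0, "y": -0.35, "z": 0, "wx": 0, "wy": 0, "wz": 0, "hand": 0.4}
    - {"x": 0, "y": -0.35, "z": 0, "wx": 0, "wy": 0, "wz": 0, "hand": 0.4}
    - {"x": 0, "y": -0.35, "z": 0, "wx": 0, "wy": 0, "wz": 0, "hand": 0.4}
    - {"x": 0, "y": -0.35, "z": 0, "wx": 0, "wy": 0, "wz": 0, "hand": 0.4}
    - {"x": 0, "y": -0.35, "z": 0, "wx": 0, "wy": 0, "wz": 0, "hand": 0.4}
    - {"x": 0, "y": -0.35, "z": 0, "wx": 0, "wy": 0, "wz": 0, "hand": 0.4}

```text
time_s: 54.18
eef_pos: [0.4825, 0.3923, 0.194]
tool_rot: [0.489, 0.872, 0.0, -0.0]
force: [-0.2, 0.6, -0.3]
opening: 0.0342
gripper_force: 0.0
```

```bash
python3 -c "
from h import *
for i in range(4): get_image('top')"; python3 st.py; python3 look.py w25; python3 tops.py w25; python3 prof.py w25 "[4,18,26,40,48,62,70,84]" "[]"
python3 - <<'E'
from blobs import *
p=pickle.load(open('w25.pkl','rb'));g=cv2.cvtColor(cv2.imread('pics/w25.png'),6).astype(np.float32)
for y in(10,30):
    L=[fw(x,y,22) for x in range(80,125)];uv=proj(p,L).astype(np.float32);print(y,cv2.remap(g,uv[:,:1],uv[:,1:],1).ravel().astype(int).tolist())
E
```

```text
t54.38 eef [0.4827 0.3914 0.194 ] yaw31.39 fix [99.486  22.0848] zplate181.0 F_fix [ 0.5281 -0.4257  0.219 ] open0.0341 gf0.0 q7 -0.22 tilt [ 0.0001 -0.0001]
54.3833 [0.4827 0.3914 0.194 ] [ 0.4894  0.872   0.0001 -0.0001] [-0.75    0.7524 -0.0099  1.6402  0.0097  0.7489 -0.2163] [0.0912 0.6722 0.219 ] 0.005213102421471623
x 1.4..21.1 y 1.2..35.1 rect [19.5 33.9] 0.2 px [323 277]
x 23.0..42.8 y 0.8..34.9 rect [19.7 34.1] 0.2 px [323 256]
x 44.7..65.7 y 0.7..36.5 rect [20.8 35.8] 0.2 px [323 234]
x 67.5..87.5 y 0.9..35.4 rect [19.9 34.5] 0.2 px [323 211]
mod x 4 foot edge -0.25 front 35.75
mod x 18 foot edge 0.0 front 35.5
mod x 26 foot edge 0.25 front 36.0
mod x 40 foot edge -0.25 front 35.75
mod x 48 foot edge -0.25 front 36.0
mod x 62 foot edge 0.25 front 35.75
mod x 70 foot edge 0.5 front 36.5
mod x 84 foot edge 0.5 front 35.75
y 10 [(np.float64(-1.5), -14), (np.float64(0.0), 12), (np.float64(7.5), 8), (np.float64(18.25), 8), (np.float64(21.5), -6), (np.float64(25.75), -6), (np.float64(29.75), 9), (np.float64(40.25), 12), (np.float64(47.25), -6), (np.float64(52.25), 12), (np.float
[... 542 characters left out ...]
loat64(61.0), 16), (np.float64(67.0), 7), (np.float64(70.75), -11), (np.float64(83.0), 14), (np.float64(87.75), -21), (np.float64(89.75), 17), (np.float64(92.0), -10), (np.float64(98.0), 16), (np.float64(100.75), -14), (np.float64(104.75), 17)]
10 [194, 193, 183, 205, 242, 247, 245, 179, 140, 178, 196, 198, 198, 197, 194, 193, 193, 193, 191, 187, 144, 107, 98, 99, 171, 234, 237, 236, 237, 237, 237, 236, 236, 236, 236, 236, 236, 236, 235, 236, 235, 236, 235, 235, 235]
30 [180, 179, 213, 246, 248, 248, 243, 171, 110, 178, 199, 201, 199, 187, 187, 190, 194, 194, 195, 193, 142, 109, 103, 109, 180, 234, 236, 236, 237, 237, 236, 237, 237, 237, 237, 236, 236, 236, 236, 236, 236, 236, 236, 235, 235]
```

```bash
python3 -c "
from cell import *
print(close_job())"
```

```text
the job is handed in; nothing more can be done
None
```

All four relay modules stand flush and gapless in a square row on the fixture, with the end stop closed against the last one and the arm clear; the corner module was knocked out mid-run and pushed back before the stop was closed.

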